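# Fit the glass windows into an instrument panel

### The job

Free the locking bar from the panel by sliding it sideways and back out from under its keepers, and put it aside. Draw the plain metal blanks out of the window bays and lay them flat in the grey tray, and slide every glass pane there is under the two spring clips of a window bay of its own, tab towards the robot, until it is fully home against the stop and both clips have snapped down on the glass behind its steel edge. Then refit the bar under the keepers and slide it sideways into its locked place as it was, leaving the other things on the bench alone.

Things in the scene. Friction and masses are not known exactly. Their poses are not given: they have to be found in the camera images.
- pane1_grip (a point): Centre of the white plastic finger tab (20 mm in x, 12 in y, 36 tall) of a loose glass pane lying flat, 80 (x) x 50 (y) x 5 mm, 75 g. A steel bead 5 mm wide, 2 mm high runs on top along the whole front (+x) edge; the tab stands on top, mid-width, flush with the rear edge. Point: 23 mm above the underside, 70 mm behind the front edge. x runs from tab to bead, z up. May be absent.
- pane2_grip (a point): Another pane exactly like pane1 (or absent): centre of its finger tab, same axes. 
- pane3_grip (a point): Another pane exactly like pane1 (or absent): centre of its finger tab, same axes. 
- blank1_grip (a point): Centre of the white finger tab of a plain aluminium blank that sits home in bay1 at the start (or is absent: two or three of the blanks are there). Sizes, tab and axes as pane1, but opaque metal and without a bead: it can be drawn straight back (-x) from under the clips with about 2 N. 75 g.
- blank2_grip (a point): Centre of the tab of a blank like blank1, sitting in bay2 at the start (or absent).
- blank3_grip (a point): Centre of the tab of a blank like blank1, sitting in bay3 at the start (or absent).
- tray_in (a point): Centre of the inner floor of the grey plastic tray (fixed, placed differently each time) for the blanks: inside 112 mm (x) x 188 mm (y), walls 14 mm above the bench and 4 mm thick, floor 4 mm above the bench. Three blanks fit side by side in y, 56 mm apart. z up.
- bay1 (a point): Where the centre of a pane's tab is when that pane is fully home in the right-hand (-y) window bay: 23 mm above the panel top; panel axes. All bays alike: x is the push direction; front edge ends against a stop rail 70 mm ahead (+x). Side rails 7 mm high with rounded ends guide the pane from 25 mm ahead of this point; lane 56 mm wide.
- bay2 (a point): Where the centre of a pane's tab is when that pane is fully home in the middle window bay: 23 mm above the panel top; panel axes. Clips stand 14 mm either side of the bay's middle line; upturned noses begin 28 mm ahead of this point, 13 mm up; lowest line 59 mm ahead. So lay the pane flat on the panel about 50 mm short of home and push along x; two clips resist with about 5 N.
- bay3 (a point): Where the centre of a pane's tab is when that pane is fully home in the left-hand (+y) window bay: 23 mm above the panel top; panel axes. Bays are 75 mm apart in y. Any pane may go in any bay; a bay takes one pane; with two panes one bay stays empty.
- clip1L (a joint): Left (+y) sprung steel clip of bay1, hinged at its far end. 0 rad: nose rests 1 mm above the bare panel; grows as it rides up: about 0.14 on a pane's steel bead, about 0.09 when snapped down on the glass behind it. Presses with about 1 N.
- clip1R (a joint): Right (-y) sprung steel clip of bay1, hinged at its far end. 0 rad: nose rests 1 mm above the bare panel; grows as it rides up: about 0.14 on a pane's steel bead, about 0.09 when snapped down on the glass behind it. Presses with about 1 N.
- clip2L (a joint): Left (+y) sprung steel clip of bay2, hinged at its far end. 0 rad: nose rests 1 mm above the bare panel; grows as it rides up: about 0.14 on a pane's steel bead, about 0.09 when snapped down on the glass behind it. Presses with about 1 N.
- clip2R (a joint): Right (-y) sprung steel clip of bay2, hinged at its far end. 0 rad: nose rests 1 mm above the bare panel; grows as it rides up: about 0.14 on a pane's steel bead, about 0.09 when snapped down on the glass behind it. Presses with about 1 N.
- clip3L (a joint): Left (+y) sprung steel clip of bay3, hinged at its far end. 0 rad: nose rests 1 mm above the bare panel; grows as it rides up: about 0.14 on a pane's steel bead, about 0.09 when snapped down on the glass behind it. Presses with about 1 N.
- clip3R (a joint): Right (-y) sprung steel clip of bay3, hinged at its far end. 0 rad: nose rests 1 mm above the bare panel; grows as it rides up: about 0.14 on a pane's steel bead, about 0.09 when snapped down on the glass behind it. Presses with about 1 N.
- panel_mid (a point): Point on the top face of the grey instrument panel, fixed to the bench at a different place each time: a 20 mm slab, top 20 mm above the bench, reaching 75 mm behind (-x), 120 mm ahead and 170 mm to either side (y) of this point. x points away from the robot, from bay entrances to clips; z up.
- bar_grip (a point): Centre of the white tab (20 mm x, 12 y, 36 tall) on the loose aluminium locking bar, 120 g: strip 276 (y) x 12 (x) x 7 mm on two feet 12 (x) x 18 (y) x 8 mm high, 117 mm either side of its middle. The tab is 37.5 mm to +y of the middle; this point is 33 mm above the feet's underside, strip top 15 mm, tab top 51 mm. It starts locked in the panel, within a few mm of bar_home.
- bar_home (a point): Where the centre of the bar's tab is when locked: feet on the panel top, 33 mm below; panel axes. To free the bar, keep it flat on the panel: slide it 26 mm to -y (feet then clear the posts by 8 mm), then 40 mm to -x, out from under the roofs; then lift. To lock it go back the same way; an end stop 4 mm past home (+y) limits it. Rails and clips lie ahead, keepers at both ends.
- keeper (a point): The +y keeper, on the panel top below where the middle of the bar's +y foot is when locked; panel axes; the -y keeper is 234 mm to -y, alike. Steel: roof 22 mm long (y), 19 to 23 mm above the panel (4 mm above the strip), from 12 mm behind to 15 mm ahead; front wall 10 mm ahead; low post behind, 6 mm tall (the strip passes over it), 18 mm long (y), from 10 to 18 mm behind.
- screwdriver: Screwdriver lying on the bench beyond the panel; a bystander.
- bit_case: Open yellow bit case 60 x 100 x 28 mm; a bystander. Origin under its centre.
- cap: Blue plastic cap, 44 mm across and 30 mm high; a bystander. Origin under its centre.
Not all that is in view belongs to the job. What is shaped like the part that bears blank1_grip but orange or red is not meant.

How it is judged (in metres and radians):
On the way, in this order (a step that is already met when the one before it is completed fails the run):
1. the locking bar is out from under its keepers (distance between bar_grip and bar_home above 0.05 m), for 0.2 s.
2. every blank lies in the tray and every pane is home in a bay with both clips snapped down on its glass, while the bar is still out (x of blank1_grip in the frame of tray_in between -0.055 and 0.055 m and y of blank1_grip in the frame of tray_in between -0.09 and 0.09 m and z of blank1_grip in the frame of tray_in between 0.018 and 0.028 m and angle between each of blank1_grip, blank2_grip, blank3_grip's own z axis and vertical below 0.1 rad and x of blank2_grip in the frame of tray_in between -0.055 and 0.055 m and y of blank2_grip in the frame of tray_in between -0.09 and 0.09 m and z of blank2_grip in the frame of tray_in between 0.018 and 0.028 m and x of blank3_grip in the frame of tray_in between -0.055 and 0.055 m and y of blank3_grip in the frame of tray_in between -0.09 and 0.09 m and z of blank3_grip in the frame of tray_in between 0.018 and 0.028 m and ((x of pane1_grip in the frame of bay1 between -0.0045 and 0.003 m and y of pane1_grip in the frame of bay1 between -0.006 and 0.006 m and z of pane1_grip in the frame of bay1 between -0.003 and 0.003 m and angle between the x axis of pane1_grip and the x axis of bay1, either way round below 0.08 rad and angle between pane1_grip's own z axis and vertical below 0.06 rad and value of joint clip1L between 0.045 and 0.125 rad and value of joint clip1R between 0.045 and 0.125 rad) or (x of pane1_grip in the frame of bay2 between -0.0045 and 0.003 m and y of pane1_grip in the frame of bay2 between -0.006 and 0.006 m and z of pane1_grip in the frame of bay2 between -0.003 and 0.003 m and angle between the x axis of pane1_grip and the x axis of bay2, either way round below 0.08 rad and angle between pane1_grip's own z axis and vertical below 0.06 rad and value of joint clip2L between 0.045 and 0.125 rad and value of joint clip2R between 0.045 and 0.125 rad) or (x of pane1_grip in the frame of bay3 between -0.0045 and 0.003 m and y of pane1_grip in the frame of bay3 between -0.006 and 0.006 m and z of pane1_grip in the frame of bay3 between -0.003 and 0.003 m and angle between the x axis of pane1_grip and the x axis of bay3, either way round below 0.08 rad and angle between pane1_grip's own z axis and vertical below 0.06 rad and value of joint clip3L between 0.045 and 0.125 rad and value of joint clip3R between 0.045 and 0.125 rad)) and ((x of pane2_grip in the frame of bay1 between -0.0045 and 0.003 m and y of pane2_grip in the frame of bay1 between -0.006 and 0.006 m and z of pane2_grip in the frame of bay1 between -0.003 and 0.003 m and angle between the x axis of pane2_grip and the x axis of bay1, either way round below 0.08 rad and angle between pane2_grip's own z axis and vertical below 0.06 rad and value of joint clip1L between 0.045 and 0.125 rad and value of joint clip1R between 0.045 and 0.125 rad) or (x of pane2_grip in the frame of bay2 between -0.0045 and 0.003 m and y of pane2_grip in the frame of bay2 between -0.006 and 0.006 m and z of pane2_grip in the frame of bay2 between -0.003 and 0.003 m and angle between the x axis of pane2_grip and the x axis of bay2, either way round below 0.08 rad and angle between pane2_grip's own z axis and vertical below 0.06 rad and value of joint clip2L between 0.045 and 0.125 rad and value of joint clip2R between 0.045 and 0.125 rad) or (x of pane2_grip in the frame of bay3 between -0.0045 and 0.003 m and y of pane2_grip in the frame of bay3 between -0.006 and 0.006 m and z of pane2_grip in the frame of bay3 between -0.003 and 0.003 m and angle between the x axis of pane2_grip and the x axis of bay3, either way round below 0.08 rad and angle between pane2_grip's own z axis and vertical below 0.06 rad and value of joint clip3L between 0.045 and 0.125 rad and value of joint clip3R between 0.045 and 0.125 rad)) and ((x of pane3_grip in the frame of bay1 between -0.0045 and 0.003 m and y of pane3_grip in the frame of bay1 between -0.006 and 0.006 m and z of pane3_grip in the frame of bay1 between -0.003 and 0.003 m and angle between the x axis of pane3_grip and the x axis of bay1, either way round below 0.08 rad and angle between pane3_grip's own z axis and vertical below 0.06 rad and value of joint clip1L between 0.045 and 0.125 rad and value of joint clip1R between 0.045 and 0.125 rad) or (x of pane3_grip in the frame of bay2 between -0.0045 and 0.003 m and y of pane3_grip in the frame of bay2 between -0.006 and 0.006 m and z of pane3_grip in the frame of bay2 between -0.003 and 0.003 m and angle between the x axis of pane3_grip and the x axis of bay2, either way round below 0.08 rad and angle between pane3_grip's own z axis and vertical below 0.06 rad and value of joint clip2L between 0.045 and 0.125 rad and value of joint clip2R between 0.045 and 0.125 rad) or (x of pane3_grip in the frame of bay3 between -0.0045 and 0.003 m and y of pane3_grip in the frame of bay3 between -0.006 and 0.006 m and z of pane3_grip in the frame of bay3 between -0.003 and 0.003 m and angle between the x axis of pane3_grip and the x axis of bay3, either way round below 0.08 rad and angle between pane3_grip's own z axis and vertical below 0.06 rad and value of joint clip3L between 0.045 and 0.125 rad and value of joint clip3R between 0.045 and 0.125 rad)) and distance between bar_grip and bar_home above 0.05 m), for 0.2 s.
At the end, for the whole second after the job is handed in: Every blank lies flat on the tray floor; every pane lies flat in a bay within 4.5 mm of home (x), 6 mm (y) and 0.08 rad, both clips of that bay down on its glass (0.045 to 0.125 rad); the bar stands under its keepers within 7 mm (x) and 8 mm (y) of locked; all at rest (x of blank1_grip in the frame of tray_in between -0.055 and 0.055 m and y of blank1_grip in the frame of tray_in between -0.09 and 0.09 m and z of blank1_grip in the frame of tray_in between 0.018 and 0.028 m and angle between each of blank1_grip, blank2_grip, blank3_grip's own z axis and vertical below 0.1 rad and x of blank2_grip in the frame of tray_in between -0.055 and 0.055 m and y of blank2_grip in the frame of tray_in between -0.09 and 0.09 m and z of blank2_grip in the frame of tray_in between 0.018 and 0.028 m and x of blank3_grip in the frame of tray_in between -0.055 and 0.055 m and y of blank3_grip in the frame of tray_in between -0.09 and 0.09 m and z of blank3_grip in the frame of tray_in between 0.018 and 0.028 m and ((x of pane1_grip in the frame of bay1 between -0.0045 and 0.003 m and y of pane1_grip in the frame of bay1 between -0.006 and 0.006 m and z of pane1_grip in the frame of bay1 between -0.003 and 0.003 m and angle between the x axis of pane1_grip and the x axis of bay1, either way round below 0.08 rad and angle between pane1_grip's own z axis and vertical below 0.06 rad and value of joint clip1L between 0.045 and 0.125 rad and value of joint clip1R between 0.045 and 0.125 rad) or (x of pane1_grip in the frame of bay2 between -0.0045 and 0.003 m and y of pane1_grip in the frame of bay2 between -0.006 and 0.006 m and z of pane1_grip in the frame of bay2 between -0.003 and 0.003 m and angle between the x axis of pane1_grip and the x axis of bay2, either way round below 0.08 rad and angle between pane1_grip's own z axis and vertical below 0.06 rad and value of joint clip2L between 0.045 and 0.125 rad and value of joint clip2R between 0.045 and 0.125 rad) or (x of pane1_grip in the frame of bay3 between -0.0045 and 0.003 m and y of pane1_grip in the frame of bay3 between -0.006 and 0.006 m and z of pane1_grip in the frame of bay3 between -0.003 and 0.003 m and angle between the x axis of pane1_grip and the x axis of bay3, either way round below 0.08 rad and angle between pane1_grip's own z axis and vertical below 0.06 rad and value of joint clip3L between 0.045 and 0.125 rad and value of joint clip3R between 0.045 and 0.125 rad)) and ((x of pane2_grip in the frame of bay1 between -0.0045 and 0.003 m and y of pane2_grip in the frame of bay1 between -0.006 and 0.006 m and z of pane2_grip in the frame of bay1 between -0.003 and 0.003 m and angle between the x axis of pane2_grip and the x axis of bay1, either way round below 0.08 rad and angle between pane2_grip's own z axis and vertical below 0.06 rad and value of joint clip1L between 0.045 and 0.125 rad and value of joint clip1R between 0.045 and 0.125 rad) or (x of pane2_grip in the frame of bay2 between -0.0045 and 0.003 m and y of pane2_grip in the frame of bay2 between -0.006 and 0.006 m and z of pane2_grip in the frame of bay2 between -0.003 and 0.003 m and angle between the x axis of pane2_grip and the x axis of bay2, either way round below 0.08 rad and angle between pane2_grip's own z axis and vertical below 0.06 rad and value of joint clip2L between 0.045 and 0.125 rad and value of joint clip2R between 0.045 and 0.125 rad) or (x of pane2_grip in the frame of bay3 between -0.0045 and 0.003 m and y of pane2_grip in the frame of bay3 between -0.006 and 0.006 m and z of pane2_grip in the frame of bay3 between -0.003 and 0.003 m and angle between the x axis of pane2_grip and the x axis of bay3, either way round below 0.08 rad and angle between pane2_grip's own z axis and vertical below 0.06 rad and value of joint clip3L between 0.045 and 0.125 rad and value of joint clip3R between 0.045 and 0.125 rad)) and ((x of pane3_grip in the frame of bay1 between -0.0045 and 0.003 m and y of pane3_grip in the frame of bay1 between -0.006 and 0.006 m and z of pane3_grip in the frame of bay1 between -0.003 and 0.003 m and angle between the x axis of pane3_grip and the x axis of bay1, either way round below 0.08 rad and angle between pane3_grip's own z axis and vertical below 0.06 rad and value of joint clip1L between 0.045 and 0.125 rad and value of joint clip1R between 0.045 and 0.125 rad) or (x of pane3_grip in the frame of bay2 between -0.0045 and 0.003 m and y of pane3_grip in the frame of bay2 between -0.006 and 0.006 m and z of pane3_grip in the frame of bay2 between -0.003 and 0.003 m and angle between the x axis of pane3_grip and the x axis of bay2, either way round below 0.08 rad and angle between pane3_grip's own z axis and vertical below 0.06 rad and value of joint clip2L between 0.045 and 0.125 rad and value of joint clip2R between 0.045 and 0.125 rad) or (x of pane3_grip in the frame of bay3 between -0.0045 and 0.003 m and y of pane3_grip in the frame of bay3 between -0.006 and 0.006 m and z of pane3_grip in the frame of bay3 between -0.003 and 0.003 m and angle between the x axis of pane3_grip and the x axis of bay3, either way round below 0.08 rad and angle between pane3_grip's own z axis and vertical below 0.06 rad and value of joint clip3L between 0.045 and 0.125 rad and value of joint clip3R between 0.045 and 0.125 rad)) and x of bar_grip in the frame of bar_home between -0.007 and 0.007 m and y of bar_grip in the frame of bar_home between -0.008 and 0.008 m and z of bar_grip in the frame of bar_home between -0.003 and 0.003 m and angle between the x axis of bar_grip and the x axis of bar_home, either way round below 0.06 rad and angle between bar_grip's own z axis and vertical below 0.06 rad and linear speed of each of bar, pane1, pane2, pane3, blank1, blank2, blank3 below 0.02 m/s); the robot touches nothing.
It fails at once if the screwdriver is pushed more than 30 mm (distance of screwdriver from where it was at the start of the episode above 0.03 m).
It fails at once if the bit case is pushed more than 30 mm (distance of bit_case from where it was at the start of the episode above 0.03 m).
It fails at once if the cap is pushed more than 30 mm (distance of cap from where it was at the start of the episode above 0.03 m).
Of pane1, pane2, pane3 only 2 to 3 are there at a start; the rules pass over those that are not, and their reading is None.
Of blank1, blank2, blank3 only 2 to 3 are there at a start; the rules pass over those that are not, and their reading is None.
At some moment in a run one of pane1, pane2, pane3 may be knocked a few centimetres aside while the robot is not near it.
It also fails if it takes over 210 s, if anything falls off the work surface, if the arm or the gripper's body presses on something with over 40 N, if the wrist force passes 120 N, or if a joint passes its speed limit or range.

### The arm

A 6-joint arm with a two-finger parallel gripper is mounted at the origin on the work surface. World frame = base frame: x ahead of the robot, y to its left, z up, the work surface at z = 0. Lengths are in m, angles in degrees, forces in N, time in s.
With the tool pointing down it reaches from about 0.325 to 0.925 m from the base axis. Payload 3.1 kg.
Tool frame: the origin (TCP) lies at the very end of the fingers, on their centre line; the grasp point (between the pads) lies 19 mm behind it (env.grip_point_offset is the distance from the TCP to the grasp point, in m); z points along the fingers, x is the direction in which the jaws open and shut, and the axes are right-handed (so a half turn about z gives the same grasp; the last joint's range is limited). The gripper opens to 85 mm and grips with 20 to 120 N. Pads are 22 mm wide; open, the fingers measure 114 mm over their backs; the gripper's body (76 mm by 85 mm) begins 54 mm behind the grasp point. The pads swing forward as they close: fully open they stand 13 mm farther back than shut.
Start: joints at [66.91, 12.427, 92.441, -0, 75.132, -6.429], TCP at [0.179, 0.599, 0.231] pointing down, gripper open.
Joint ranges: [-157.48, 157.48], [-44.54, 120.13], [17.64, 146.25], [-64.5, 244.5], [7.68, 150.69], [-147.95, 147.95]. Speed limits (degrees/s): [159.86, 159.86, 180, 180, 180, 180].

### API

Orientations are given as [roll, pitch, yaw] about the fixed x, y, z axes, in that order (R = Rz(yaw) Ry(pitch) Rx(roll)).
In Python, from bench import env gives the robot as it stands. The module is installed in compiled form; this text tells all that it offers.
- The arm moves only by the tool drive_tool, never from a script. Its argument "targets" is a list of rows, each an object with "gripper": the opening, from 0 (shut) to 1 (fully open); "dp": the shift along the tool's x, y, z in cm, a list of three; "twist": the turn, a rotation vector about the tool's x, y, z in rad, a list of three. In form: [{"gripper": gripper, "dp": [x, y, z], "twist": [ax, ay, az]}, ...]. A call has 1 to 5 rows; each row is the pose to reach, as a shift and turn from the pose measured when the call began, along the tool's axes at that moment; what a row does not reach only later rows make up. A row lasts 1/8 s, in which the tool goes at most 62.5 mm and 10.7 degrees, less where a joint would pass 70% of its speed; a pose out of reach is approached as far as the arm can. A call with a gripper value outside its range is refused whole. The fingers move at their own pace and stop on an object; "grip_force" is the grip in N (left out, the last holds). Time passes only in rows, so rows that repeat a pose let the fingers close. It gives the time, the measured TCP pose, the force and the opening at its end, in the units of the state.
- env.read_state(): the state, without advancing time (a new reading comes with each control period).
- env.camera(name): name is "side" or "top" or "wrist"; returns a dict with "img" (384x512x3 uint8, red, green, blue), "mtx" (3x3 intrinsics, pixels), "R" (3x3) and "t" (3): a world point X has camera coordinates R X + t; the wrist camera has in their place "T_tool_cam" (4x4, takes a point from camera to tool coordinates, whose origin is the TCP and whose axes are the tool frame's). Camera axes: x right, y down, z forward; pixel columns grow to the right and rows downward; lengths in m; the calibration is good to about 2 mm. A picture is of the moment at which its call begins: read the wrist's pose just before it. There is no depth.
- env.hand_in(): hands the job in, once; it reports no verdict.
The state is a dict: "clock": time; "q": joint angles; "joint_vel": joint speeds; "joint_efforts": joint torques, N m; "tool_pos": TCP position; "orientation": TCP orientation; "force": force on the tool from outside, world axes, zero at the start; "ft_torque": the same for the moment, N m; "opening": finger opening in m.
Only numpy, scipy, OpenCV 4.12 (cv2) and the standard library are available. Lean on these libraries where they do the work, as an engineer would, in place of code of your own. Each camera call takes 0.05 s, during which the arm holds its last target.

## Working session

There is one attempt and no reset: what is moved stays moved. The work goes in short steps, Python scripts to look and compute and a tool call to move; the robot and the scene stay as the last step left them, time stands still between calls to the robot, and variables do not carry over. Pictures are saved under pics/ and viewed, and the job is handed in when it is done.

Besides the shell and the picture viewer there is one more tool, called after ">>>" in YAML: its name, and indented under it one key for each argument. drive_tool: Moves the arm, as the interface text tells. Its arguments: {"type":"object","properties":{"targets":{"type":"array"},"grip_force":{"type":"number"}},"required":["targets"]}

```bash
mkdir -p pics; cat > h.py <<'E'
import numpy as np, cv2
from bench import env
from scipy.spatial.transform import Rotation as Ro
def snap(name,fn,crop=None,scale=1):
    s=env.read_state(); c=env.camera(name); im=c['img'][:,:,::-1].copy()
    cv2.imwrite(fn.replace('.png','_raw.png'),im)
    if crop is not None:
        x0,y0,x1,y1=crop; im=im[y0:y1,x0:x1]
    if scale!=1: im=cv2.resize(im,None,fx=scale,fy=scale,interpolation=cv2.INTER_CUBIC)
    cv2.imwrite(fn,im); return s,c
def camRt(c,s=None):
    if 'R' in c: return np.array(c['R']),np.array(c['t'])
    T=np.array(c['T_tool_cam']); Rt=Ro.from_euler('xyz',s['orientation'],degrees=True).as_matrix()
    Rwc=Rt@T[:3,:3]; p=Rt@T[:3,3]+np.array(s['tool_pos']); return Rwc.T,-Rwc.T@p
def ray(c,uv,z,s=None):
    R,t=camRt(c,s); K=np.array(c['mtx']); d=R.T@np.linalg.inv(K)@np.array([uv[0],uv[1],1.]); o=-R.T@t
    return o+d*(z-o[2])/d[2]
def proj(c,X,s=None):
    R,t=camRt(c,s); q=np.array(c['mtx'])@(R@np.array(X)+t); return q[:2]/q[2]
E
python3 - <<'E'
from h import *
s=env.read_state(); print(s)
for n in ['top','side','wrist']:
    s,c=snap(n,f'pics/a_{n}.png',scale=1.5)
    R,t=camRt(c,s); print(n,c['mtx'],-R.T@t, R)
E
```

```text
{'clock': 0.0, 'q': array([ 6.69125018e+01,  1.24777581e+01,  9.25302272e+01, -9.57566398e-04,
        7.51328941e+01, -6.42896444e+00]), 'joint_vel': array([ 0.00193482, -0.07694331, -0.04392939,  0.00425649,  0.06029763,
        0.01567447]), 'joint_efforts': array([-2.09780305e-04, -3.96861219e+01, -3.03848362e+01, -2.33863775e-04,
        9.81764286e-03, -1.62824165e-05]), 'tool_pos': array([0.17882493, 0.59799956, 0.22994152]), 'orientation': array([-1.79985145e+02,  1.40097002e-01,  7.33417313e+01]), 'force': array([-0.23065601, -0.25436346, -0.27995844]), 'ft_torque': array([ 3.60772100e-05,  5.97961781e-02, -2.45489727e-03]), 'opening': 0.08530019297071899}
top [[367.46758507   0.         250.49785602]
 [  0.         367.46758507 188.56856623]
 [  0.           0.           1.        ]] [0.46349084 0.00884949 1.16685928] [[-0.01635889 -0.99985112  0.00548801]
 [-0.99534595  0.01576337 -0.09506815]
 [ 0.09496749 -0.00701768 -0.99545564]]
side [[359.12349841   0.         248.634719  ]
 [  0.         359.12349841 190.64237074]
 [  0.           0.           1.        ]] [ 0.46290392 -0.49348581  0.69234623] [[ 0.96818801 -0.2499674  -0.01132541]
 [-0.20300384 -0.7582136  -0.61959791]
 [ 0.1462922   0.60218637 -0.78483767]]
wrist [[275.16088141   0.         254.87480198]
 [  0.         275.16088141 194.71112826]
 [  0.           0.           1.        ]] [0.10442225 0.62146587 0.37205482] [[ 0.28733955  0.95782578 -0.00239765]
 [ 0.91182908 -0.2727728   0.30685948]
 [ 0.29326391 -0.09035911 -0.95175181]]
```

View pics/a_top.png

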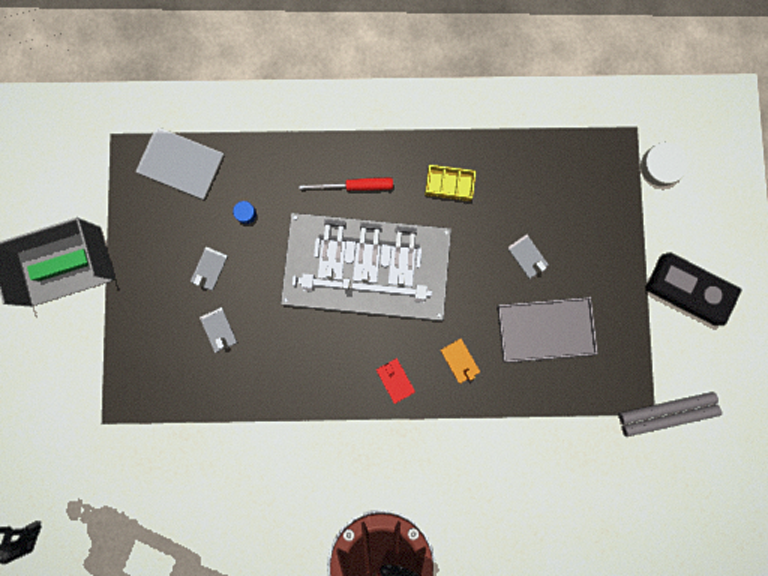

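View pics/a_side.png

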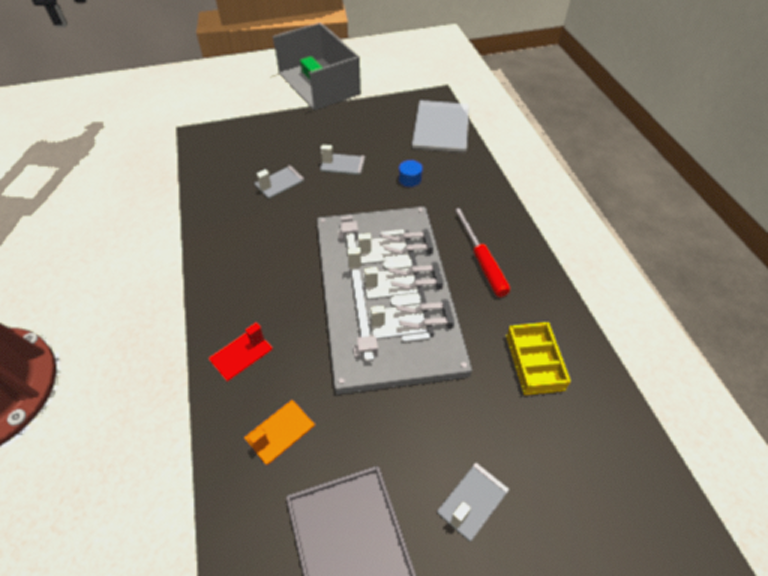

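View pics/a_wrist.png

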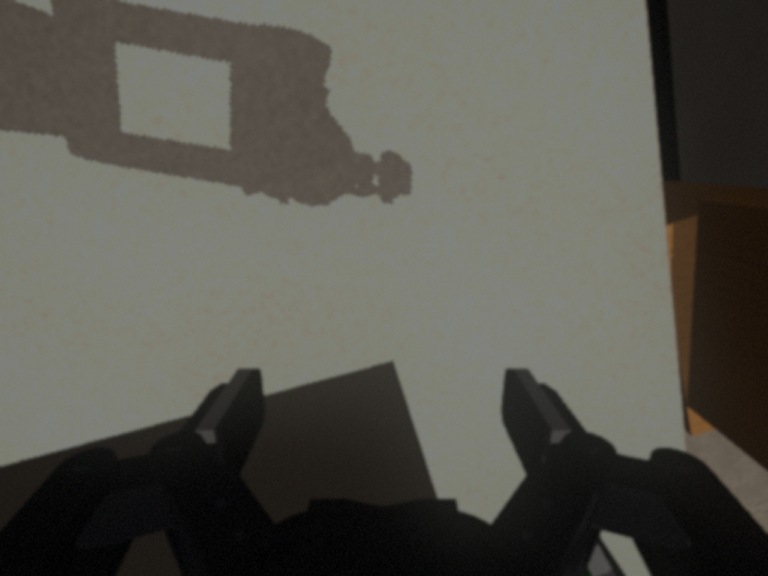

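```bash
python3 - <<'E'
import cv2,numpy as np
t=cv2.imread('pics/a_top_raw.png'); s=cv2.imread('pics/a_side_raw.png')
cv2.imwrite('pics/b1.png',cv2.resize(t[135:220,180:310],None,fx=6,fy=6,interpolation=cv2.INTER_CUBIC))
cv2.imwrite('pics/b2.png',cv2.resize(s[130:265,205:320],None,fx=4.4,fy=4.4,interpolation=cv2.INTER_CUBIC))
a=[t[150:245,120:170],t[150:190,330:375],s[90:140,160:250],s[300:370,280:345]]
a=[cv2.resize(x,(int(x.shape[1]*290/x.shape[0]),290),interpolation=cv2.INTER_CUBIC) for x in a]
r1=np.hstack(a[:2]); r2=np.hstack(a[2:]); w=800
f=lambda r: np.hstack([r,np.zeros((290,max(0,w-r.shape[1]),3),np.uint8)])[:,:800]
cv2.imwrite('pics/b3.png',np.vstack([f(r1),f(r2)]))
E
```

```text
(no output)
```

View pics/b1.png

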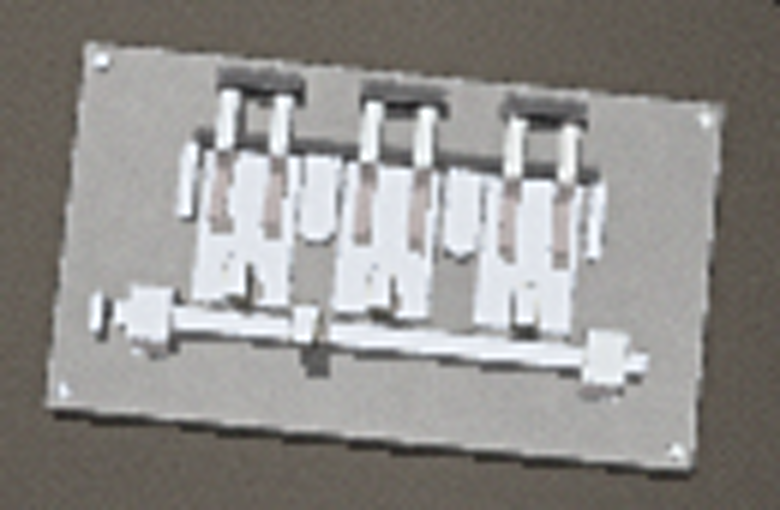

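View pics/b2.png

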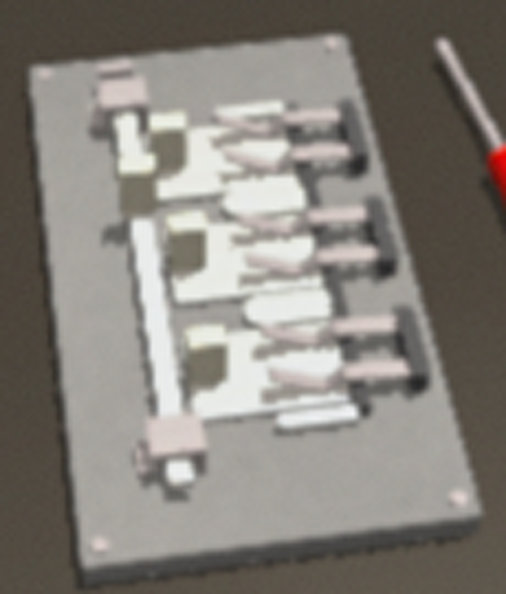

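View pics/b3.png

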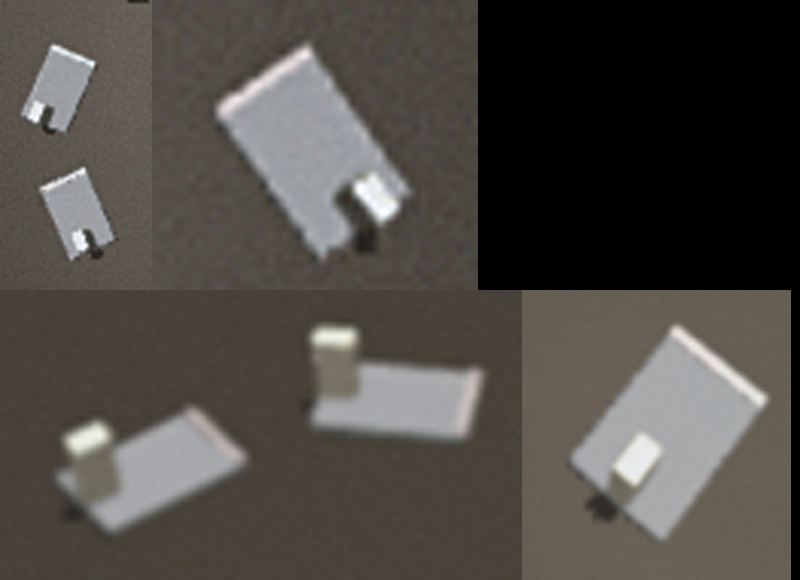

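```bash
python3 - <<'E'
from h import *
c=env.camera('top'); 
im=c['img'].astype(int); g=im.mean(2)
# panel
m=(g>95).astype(np.uint8); 
n,l,st,ce=cv2.connectedComponentsWithStats(m)
for i in range(1,n):
    a=st[i,4]; u,v=ce[i]
    if 100<a<15000 and 80<v<290:
        cnt=cv2.findContours((l==i).astype(np.uint8),0,2)[0][0]
        r=cv2.minAreaRect(cnt); b=cv2.boxPoints(r)
        z=0.02 if a>4000 else 0.005
        P=np.array([ray(c,q,z)[:2] for q in b])
        print(a,(round(u),round(v)),'ctr',P.mean(0).round(4),'sides',np.linalg.norm(P[1]-P[0]).round(3),np.linalg.norm(P[2]-P[1]).round(3),P.round(3).tolist(), im[int(v),int(u)])
E
```

```text
8569 (237, 168) ctr [0.6763 0.0551] sides 0.318 0.436 [[0.543, 0.284], [0.86, 0.254], [0.809, -0.179], [0.494, -0.139]] [197 202 211]
525 (300, 121) ctr [ 0.7944 -0.1639] sides 0.063 0.106 [[0.771, -0.107], [0.833, -0.116], [0.818, -0.221], [0.756, -0.211]] [223 225  86]
159 (162, 140) ctr [0.7372 0.284 ] sides 0.042 0.043 [[0.759, 0.305], [0.758, 0.263], [0.716, 0.263], [0.716, 0.305]] [ 66 122 221]
403 (352, 170) ctr [ 0.6266 -0.3243] sides 0.052 0.085 [[0.648, -0.28], [0.677, -0.323], [0.605, -0.369], [0.577, -0.326]] [155 157 160]
406 (139, 178) ctr [0.6121 0.3559] sides 0.086 0.052 [[0.583, 0.396], [0.662, 0.363], [0.641, 0.316], [0.562, 0.349]] [160 160 167]
218 (454, 186) ctr [ 0.573  -0.6469] sides 0.035 0.062 [[0.572, -0.611], [0.603, -0.628], [0.574, -0.683], [0.543, -0.665]] [134 126 128]
101 (475, 196) ctr [ 0.5393 -0.713 ] sides 0.032 0.032 [[0.555, -0.698], [0.555, -0.73], [0.523, -0.728], [0.524, -0.696]] [128 122 123]
2251 (364, 220) ctr [ 0.4716 -0.3587] sides 0.199 0.121 [[0.525, -0.257], [0.539, -0.456], [0.418, -0.46], [0.405, -0.263]] [140 133 139]
427 (145, 219) ctr [0.4822 0.3337] sides 0.053 0.085 [[0.51, 0.375], [0.531, 0.327], [0.454, 0.292], [0.433, 0.34]] [155 159 164]
403 (242, 217) ctr [0.4762 0.0405] sides 0.066 0.172 [[0.454, 0.129], [0.52, 0.122], [0.498, -0.049], [0.433, -0.04]] [108 102  96]
422 (306, 240) ctr [ 0.4072 -0.1732] sides 0.051 0.086 [[0.433, -0.13], [0.457, -0.175], [0.382, -0.216], [0.357, -0.171]] [221 150  58]
403 (263, 254) ctr [ 0.3725 -0.0339] sides 0.055 0.09 [[0.398, 0.012], [0.425, -0.035], [0.347, -0.08], [0.32, -0.033]] [220  59  56]
```

```bash
python3 - <<'E'
from h import *
c=env.camera('top')
C=np.array([(88,42),(722,105),(690,468),(50,407)])/6+np.array([180,135])-0.4
P=np.array([ray(c,q,0.02)[:2] for q in C]); print(P.round(4), [np.linalg.norm(P[i]-P[i-1]).round(4) for i in range(4)])
yd=P[0]-P[1]+P[3]-P[2]; print('yaw',np.degrees(np.arctan2(-yd[0],yd[1])))
f=lambda x,y:np.array([x,y])/6+np.array([180,135])-0.4
for n,p,z in [('bartab',(306,324),.071),('keepL',(150,310),.043),('keepR',(605,355),.043),('bay3tab',(250,280),.061)]:
    print(n,ray(c,f(*p),z).round(4))
E
```

```text
[[ 0.7253  0.1766]
 [ 0.6865 -0.1577]
 [ 0.4955 -0.1355]
 [ 0.5325  0.1967]] [np.float64(0.1938), np.float64(0.3366), np.float64(0.1923), np.float64(0.3343)]
yaw -6.500202385285977
bartab [0.5689 0.0607 0.071 ]
keepL [0.58   0.1418 0.043 ]
keepR [ 0.5532 -0.0907  0.043 ]
bay3tab [0.5926 0.0892 0.061 ]
```

```bash
cat >> h.py <<'E'
def goal(x,y,z,yaw):
    s=env.read_state(); Rt=Ro.from_euler('xyz',s['orientation'],degrees=True)
    d=Rt.inv().apply(np.array([x,y,z])-s['tool_pos'])*100
    tw=(Rt.inv()*Ro.from_euler('xyz',[180,0,yaw],degrees=True)).as_rotvec()
    print('dp',d.round(2).tolist(),'tw',tw.round(3).tolist(),'pos',s['tool_pos'].round(4),s['orientation'].round(2),'t',round(s['clock'],2))
E
python3 -c "
from h import *
goal(0.53,0.06,0.25,83.5)"
```

```text
dp [-41.52, 49.06, -1.89] tw [-0.0, 0.001, -0.177] pos [0.1791 0.5984 0.2307] [-1.7999e+02  6.0000e-02  7.3340e+01] t 0.25
```

>>> drive_tool:
  targets:
    - {"gripper": 0.3,"dp": [-41.5,49,-1.9],"twist": [0,0,-0.177]}
    - {"gripper": 0.3,"dp": [-41.5,49,-1.9],"twist": [0,0,-0.177]}
    - {"gripper": 0.3,"dp": [-41.5,49,-1.9],"twist": [0,0,-0.177]}
    - {"gripper": 0.3,"dp": [-41.5,49,-1.9],"twist": [0,0,-0.177]}
    - {"gripper": 0.3,"dp": [-41.5,49,-1.9],"twist": [0,0,-0.177]}

```text
clock: 0.88
tool_pos: [0.3503, 0.3352, 0.2406]
orientation: [180.0, 0.0, 83.5]
force: [1.2, -0.1, -0.3]
opening: 0.0255
```

```bash
python3 -c "
from h import *
goal(0.53,0.06,0.25,83.5)"
```

```text
dp [-25.32, 20.97, -0.91] tw [0.0, 0.001, 0.0] pos [0.3503 0.3352 0.2406] [1.7998e+02 4.0000e-02 8.3500e+01] t 0.88
```

>>> drive_tool:
  targets:
    - {"gripper": 0.3,"dp": [-25.3,21,-0.9],"twist": [0,0,0]}
    - {"gripper": 0.3,"dp": [-25.3,21,-0.9],"twist": [0,0,0]}
    - {"gripper": 0.3,"dp": [-25.3,21,-0.9],"twist": [0,0,0]}
    - {"gripper": 0.3,"dp": [-25.3,21,-0.9],"twist": [0,0,0]}
    - {"gripper": 0.3,"dp": [-25.3,21,-0.9],"twist": [0,0,0]}

```text
clock: 1.5
tool_pos: [0.5212, 0.0736, 0.2496]
orientation: [179.9, 0.0, 83.5]
force: [0.8, 0.8, -0.2]
opening: 0.0255
```

>>> drive_tool:
  targets:
    - {"gripper": 0.3,"dp": [0,0,0],"twist": [0,0,0]}

```text
clock: 1.62
tool_pos: [0.5231, 0.0699, 0.2499]
orientation: [179.9, 0.1, 83.2]
force: [0.0, 0.6, -0.5]
opening: 0.0255
```

```bash
python3 -c "
from h import *
goal(0.53,0.06,0.25,83.5)
snap('wrist','pics/c1.png',scale=1.5)"
```

```text
dp [-0.91, 0.8, -0.01] tw [0.002, 0.001, -0.006] pos [0.5231 0.0699 0.2499] [1.7986e+02 6.0000e-02 8.3150e+01] t 1.62
```

View pics/c1.png

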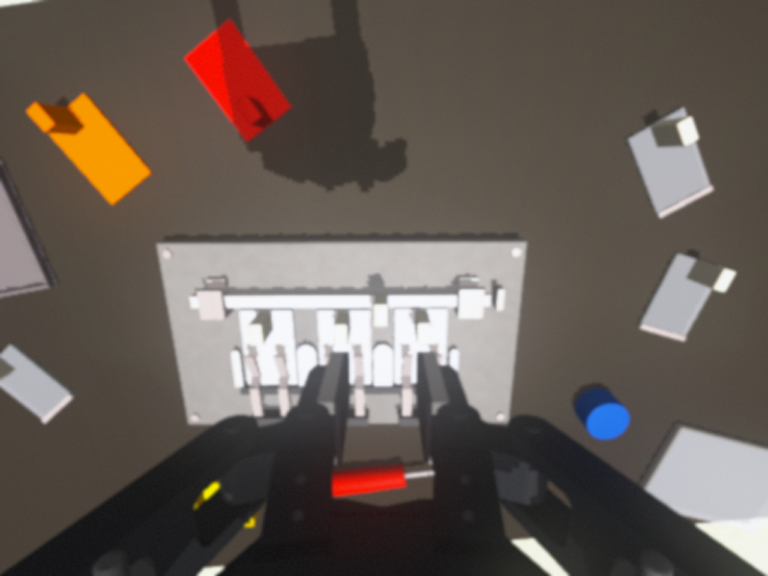

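```bash
python3 -c "
import cv2
t=cv2.imread('pics/c1_raw.png')[150:290,100:360]
cv2.imwrite('pics/c2.png',cv2.resize(t,None,fx=3,fy=3,interpolation=cv2.INTER_CUBIC))"
```

```text
(no output)
```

View pics/c2.png

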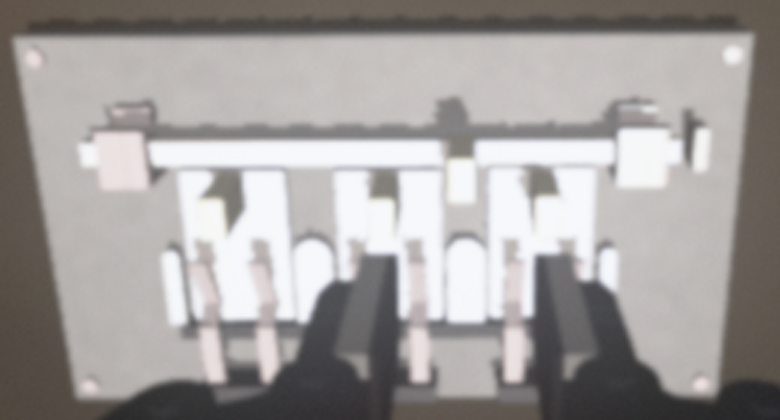

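```bash
cat > m.py <<'E'
from h import *
# replicate state for c1
s=env.read_state(); s=dict(s); c=env.camera('wrist')
f=lambda x,y:np.array([x,y])/3+np.array([100,150])-0.33
P=np.array([ray(c,f(*q),0.02,s)[:2] for q in [(13,37),(754,33),(716,398),(78,398)]])
print(P.round(4)); print([np.linalg.norm(P[i]-P[i-1]).round(4) for i in range(4)])
yd=P[1]-P[0]+P[2]-P[3]; yaw=np.arctan2(-yd[0],yd[1]); print('yaw',np.degrees(yaw))
ex=np.array([np.cos(yaw),np.sin(yaw)]); ey=np.array([-ex[1],ex[0]])
ctr=P.mean(0); mid=ctr-ex*0.0225; print('mid',mid)
for n,p,z in [('bartab',(461,180),.071),('keepL',(642,158),.043),('keepR',(124,160),.043),('bay1',(212,218),.061),('bay2',(382,218),.061),('bay3',(546,217),.061),('stripNear',(300,139),.035),('stripFar',(300,167),.035),('blankrear2',(388,170),.025),('barR',(80,153),.035)]:
    q=ray(c,f(*p),z,s)[:2]; print(n,q.round(4),'rel',((q-mid)@ex).round(4),((q-mid)@ey).round(4))
E
python3 m.py
```

```text
[[ 0.4929 -0.1321]
 [ 0.5308  0.2031]
 [ 0.724   0.181 ]
 [ 0.6845 -0.1531]]
[np.float64(0.1927), np.float64(0.3373), np.float64(0.1945), np.float64(0.3364)]
yaw -6.606908078298814
mid [0.5856991  0.02733025]
bartab [0.5667 0.0649] rel -0.0232 0.0351
keepL [0.5764 0.1452] rel -0.0228 0.116
keepR [ 0.55   -0.0854] rel -0.0225 -0.1161
bay1 [ 0.5753 -0.0453] rel -0.002 -0.0733
bay2 [0.584  0.0281] rel -0.0018 0.0006
bay3 [0.5919 0.099 ] rel -0.0021 0.0719
stripNear [ 0.552  -0.0073] rel -0.0295 -0.0382
stripFar [ 0.5653 -0.0097] rel -0.016 -0.0391
blankrear2 [0.5751 0.0288] rel -0.0107 0.0003
barR [ 0.5468 -0.1084] rel -0.0231 -0.1393
```

```bash
python3 -c "
from h import *
goal(0.53,0.06,0.25,83.5)
import time
s,c=snap('wrist','pics/c3.png',crop=(100,150,360,290),scale=3)
print(s['tool_pos'],s['orientation'])
a=cv2.imread('pics/c1_raw.png',0).astype(np.float32);b=cv2.imread('pics/c3_raw.png',0).astype(np.float32)
print(cv2.phaseCorrelate(a[:180],b[:180]))
"
```

```text
dp [-1.2, 1.04, -0.07] tw [0.0, -0.0, -0.002] pos [0.5211 0.0731 0.2493] [ 1.800e+02 -2.000e-02  8.338e+01] t 1.73
[0.52109861 0.07308063 0.249323  ] [ 1.79995625e+02 -1.65117793e-02  8.33759470e+01]
((-0.6372635153090869, 1.4207740984905257), 0.340858683652348)
```

>>> drive_tool:
  targets:
    - {"gripper": 0.3,"dp": [-0.5,4.8,9],"twist": [0,0,0]}
    - {"gripper": 0.3,"dp": [-0.5,4.8,9],"twist": [0,0,0]}
    - {"gripper": 0.3,"dp": [-0.5,4.8,9],"twist": [0,0,0]}
    - {"gripper": 0.3,"dp": [-0.5,4.8,9],"twist": [0,0,0]}
    - {"gripper": 0.3,"dp": [-0.5,4.8,9],"twist": [0,0,0]}

```text
clock: 2.4
tool_pos: [0.5685, 0.0644, 0.1617]
orientation: [179.8, -0.0, 83.5]
force: [0.1, 0.2, -0.3]
opening: 0.0258
```

```bash
python3 -c "
from h import *
goal(0.568,0.062,0.16,83.4)
s,c=snap('wrist','pics/d1.png',scale=1.5)
print(s['joint_vel'].round(2)); goal(0.568,0.062,0.16,83.4)
"
```

```text
dp [-0.24, -0.03, 0.17] tw [0.004, -0.001, 0.002] pos [0.5685 0.0644 0.1617] [ 1.7979e+02 -5.0000e-02  8.3540e+01] t 2.4
[-0.46 -0.01  0.01 -0.06 -0.14 -0.17]
dp [-0.22, -0.03, 0.17] tw [0.004, -0.001, 0.002] pos [0.5686 0.0642 0.1617] [ 1.7978e+02 -4.0000e-02  8.3530e+01] t 2.45
```

View pics/d1.png

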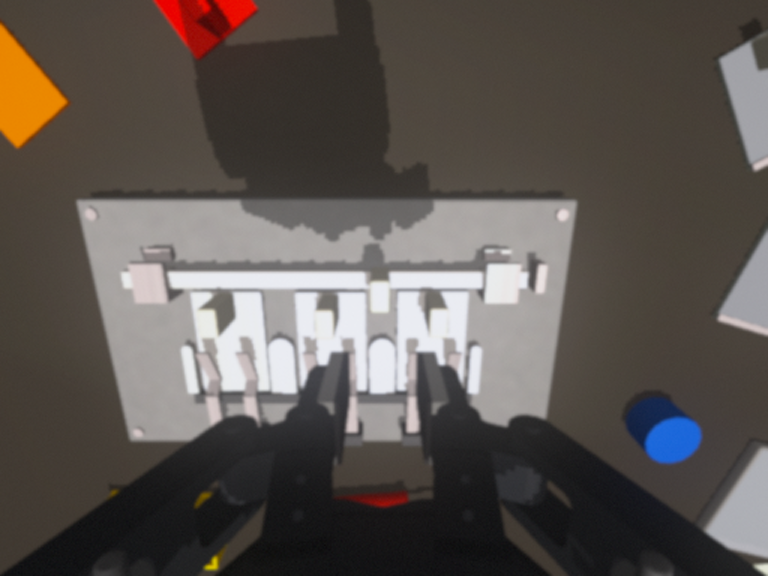

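```bash
python3 -c "
import cv2
t=cv2.imread('pics/d1_raw.png')[125:300,45:395]
cv2.imwrite('pics/d2.png',cv2.resize(t[:110,:],None,fx=2.28,fy=2.28,interpolation=cv2.INTER_CUBIC))
"
cat > m2.py <<'E'
from h import *
s=env.read_state(); c=env.camera('wrist')
P=np.array([ray(c,np.array(q)/1.5-.17,0.02,s)[:2] for q in [(78,201),(577,201),(130,440)]])
yd=P[1]-P[0]; print('len',np.linalg.norm(yd),np.linalg.norm(P[2]-P[0])); yaw=np.arctan2(-yd[0],yd[1]); print('yaw',np.degrees(yaw))
ex=np.array([np.cos(yaw),np.sin(yaw)]); ey=np.array([-ex[1],ex[0]])
mid=(P[0]+P[1])/2+ex*0.075; print('mid',mid)
for n,p,z in [('bartab',(379,297),.071),('keepL',(503,283),.043),('keepR',(150,283),.043),('bay1',(208,323),.061),('bay2',(324,323),.061),('bay3',(438,321),.061)]:
    q=ray(c,np.array(p)/1.5-.17,z,s)[:2]; print(n,q.round(4),'rel',((q-mid)@ex).round(4),((q-mid)@ey).round(4))
E
python3 m2.py
```

```text
len 0.33603508135916704 0.19171397999853573
yaw -6.514534914549982
mid [0.58870016 0.02519694]
bartab [0.5688 0.0626] rel -0.024 0.0349
keepL [0.5778 0.1436] rel -0.0243 0.1164
keepR [ 0.5514 -0.0874] rel -0.0243 -0.1161
bay1 [ 0.5771 -0.0474] rel -0.0033 -0.0735
bay2 [0.5855 0.0255] rel -0.0033 -0.0
bay3 [0.5923 0.0973] rel -0.0046 0.0721
```

View pics/d2.png

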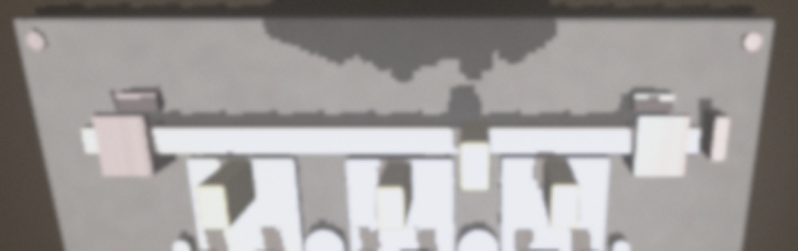

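```bash
python3 -c "
from h import *
goal(0.569,0.0625,0.042,83.45)
"
```

```text
dp [-0.15, 0.03, 11.94] tw [0.003, -0.001, 0.001] pos [0.5685 0.064  0.1614] [ 1.798e+02 -4.000e-02  8.351e+01] t 2.5
```

>>> drive_tool:
  targets:
    - {"gripper": 0.3,"dp": [-0.15,0,6],"twist": [0.003,0,0]}
    - {"gripper": 0.3,"dp": [-0.15,0,9],"twist": [0.003,0,0]}
    - {"gripper": 0.3,"dp": [-0.15,0,11],"twist": [0.003,0,0]}
    - {"gripper": 0.3,"dp": [-0.15,0,11.9],"twist": [0.003,0,0]}
    - {"gripper": 0.3,"dp": [-0.15,0,11.9],"twist": [0.003,0,0]}

```text
clock: 3.12
tool_pos: [0.5692, 0.0626, 0.0429]
orientation: [179.9, -0.0, 83.5]
force: [-0.3, 0.7, -0.3]
opening: 0.0257
```

```bash
python3 -c "
from h import *
goal(0.569,0.0625,0.042,83.45)
snap('wrist','pics/e1.png',crop=(100,130,400,340),scale=2.5)
snap('side','pics/e2.png',crop=(180,110,330,280),scale=3.4)
goal(0.569,0.0625,0.042,83.45)
"
```

```text
dp [-0.01, -0.02, 0.09] tw [0.001, -0.001, 0.001] pos [0.5692 0.0626 0.0429] [ 1.7994e+02 -5.0000e-02  8.3510e+01] t 3.12
dp [-0.02, -0.11, 0.19] tw [0.003, -0.001, 0.001] pos [0.5701 0.0626 0.0439] [ 1.7982e+02 -6.0000e-02  8.3510e+01] t 3.23
```

View pics/e1.png

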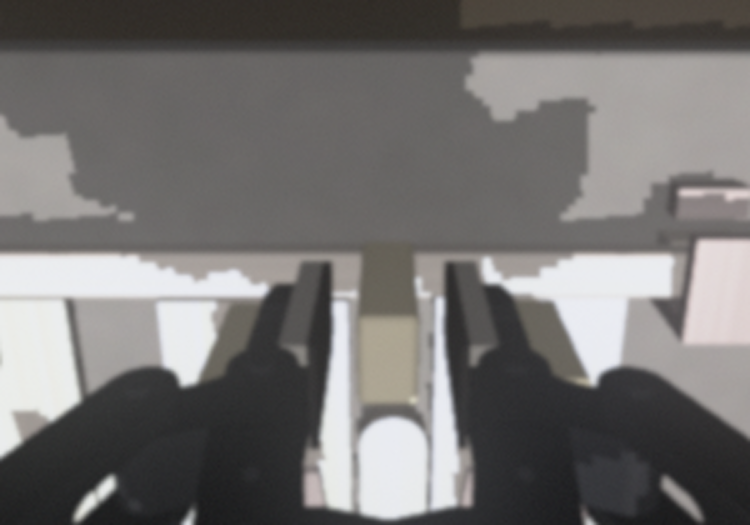

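View pics/e2.png

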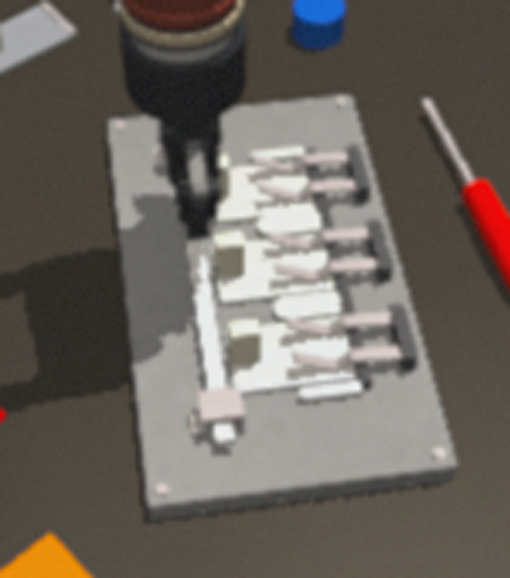

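>>> drive_tool:
  targets:
    - {"gripper": 0,"dp": [0,0,0.1],"twist": [0.002,0,0]}
    - {"gripper": 0,"dp": [0,0,0.1],"twist": [0.002,0,0]}
    - {"gripper": 0,"dp": [0,0,0.1],"twist": [0.002,0,0]}
  grip_force: 40

```text
clock: 3.6
tool_pos: [0.5715, 0.0626, 0.0443]
orientation: [179.8, -0.1, 83.5]
force: [-0.2, 0.2, 5.1]
opening: 0.0109
```

```bash
python3 -c "
from h import *
goal(0.569,0.0625,0.042,83.45)
print(env.read_state()['force'],env.read_state()['opening'])
"
```

```text
dp [-0.04, -0.25, 0.23] tw [0.004, -0.001, 0.001] pos [0.5715 0.0626 0.0443] [ 1.7977e+02 -8.0000e-02  8.3510e+01] t 3.6
[-0.15664856  0.20392846  5.08126192] 0.0109417005709962
```

>>> drive_tool:
  targets:
    - {"gripper": 0,"dp": [-0.7,0,0],"twist": [0.002,0,0]}
    - {"gripper": 0,"dp": [-1.4,0,0],"twist": [0.002,0,0]}
    - {"gripper": 0,"dp": [-2.0,0,0],"twist": [0.002,0,0]}
    - {"gripper": 0,"dp": [-2.5,0,0],"twist": [0.002,0,0]}
    - {"gripper": 0,"dp": [-2.5,0,0],"twist": [0.002,0,0]}

```text
clock: 4.22
tool_pos: [0.5684, 0.0372, 0.0443]
orientation: [179.9, -0.0, 83.5]
force: [-2.1, 0.8, 3.4]
opening: 0.0111
```

```bash
python3 -c "
from h import *
goal(0.569,0.0625,0.042,83.45)
print(env.read_state()['force'],env.read_state()['opening'])
snap('side','pics/f2.png',crop=(180,110,330,280),scale=3.4)
snap('wrist','pics/f1.png',scale=1.5)
goal(0.569,0.0625,0.042,83.45)
"
```

```text
dp [2.52, -0.23, 0.23] tw [0.001, -0.001, 0.001] pos [0.5684 0.0372 0.0443] [ 1.7992e+02 -5.0000e-02  8.3490e+01] t 4.22
[-2.08519632  0.82645889  3.35419126] 0.011056463927899331
dp [2.52, -0.23, 0.23] tw [0.001, -0.0, 0.001] pos [0.5684 0.0372 0.0443] [ 1.7992e+02 -2.0000e-02  8.3520e+01] t 4.33
```

View pics/f1.png

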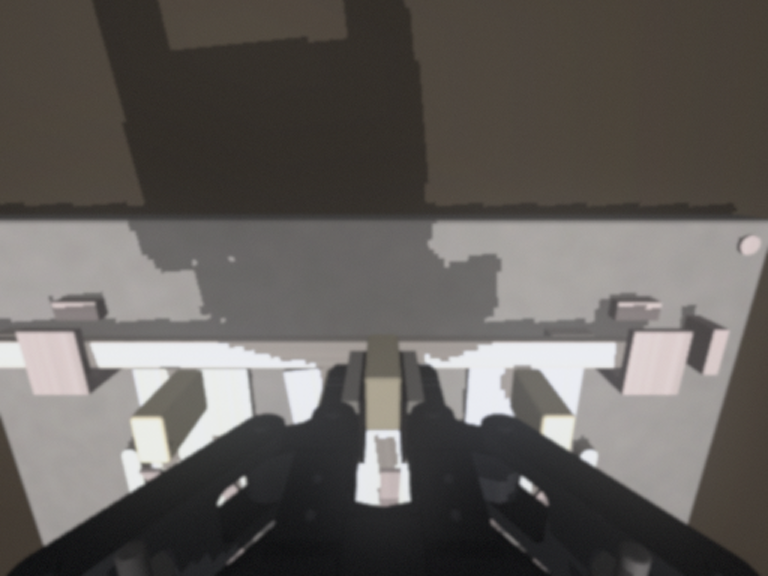

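View pics/f2.png

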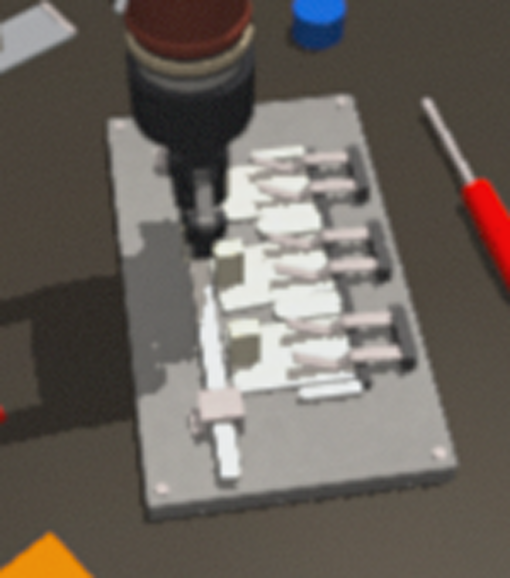

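>>> drive_tool:
  targets:
    - {"gripper": 0,"dp": [0,-1,0],"twist": [0.001,0,0]}
    - {"gripper": 0,"dp": [0,-2,0],"twist": [0.001,0,0]}
    - {"gripper": 0,"dp": [0,-3.3,0],"twist": [0.001,0,0]}
    - {"gripper": 0,"dp": [0,-4.3,0],"twist": [0.001,0,0]}
    - {"gripper": 0,"dp": [0,-4.3,0],"twist": [0.001,0,0]}

```text
clock: 4.95
tool_pos: [0.524, 0.0422, 0.0443]
orientation: [-179.9, -0.0, 83.5]
force: [-2.2, -0.1, 3.8]
opening: 0.0114
```

```bash
python3 -c "
from h import *
print(env.read_state()['force'],env.read_state()['opening'])
snap('side','pics/g2.png',crop=(180,110,330,280),scale=3.4)
goal(0.4,0.18,0.10,83.45)
"
```

```text
[-2.17786863 -0.14296182  3.81480801] 0.011447910953419729
dp [12.29, -13.9, -5.53] tw [-0.003, -0.0, 0.001] pos [0.5241 0.0422 0.0443] [-1.7984e+02 -1.0000e-02  8.3530e+01] t 5.0
```

View pics/g2.png

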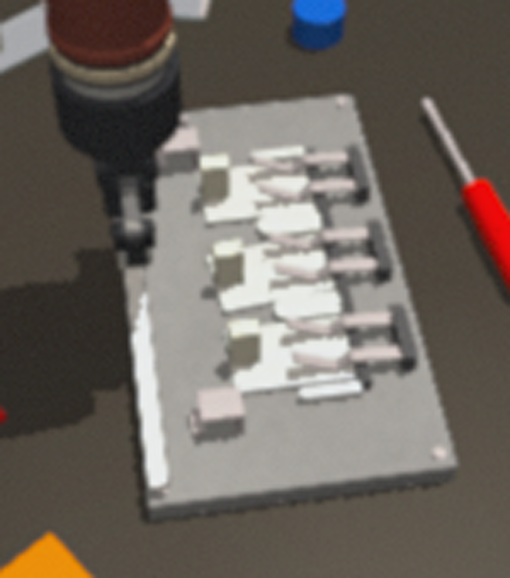

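>>> drive_tool:
  targets:
    - {"gripper": 0,"dp": [0,0,-2],"twist": [-0.003,0,0]}
    - {"gripper": 0,"dp": [0,-0.5,-5],"twist": [-0.003,0,0]}
    - {"gripper": 0,"dp": [5,-6,-5],"twist": [-0.003,0,0]}
    - {"gripper": 0,"dp": [10,-11,-5],"twist": [-0.003,0,0]}
    - {"gripper": 0,"dp": [14.5,-15.2,-5],"twist": [-0.003,0,0]}

```text
clock: 5.62
tool_pos: [0.3988, 0.189, 0.0938]
orientation: [-179.9, 0.0, 83.4]
force: [0.7, 0.1, -1.8]
opening: 0.0113
```

```bash
python3 -c "
from h import *
snap('side','pics/g3.png',scale=1.5)
print(env.read_state()['force'],env.read_state()['opening'])
goal(0.39,0.205,0.025,83.45)
"
```

```text
[-4.2354038   3.80808222 -2.06875825] 0.011319421689592159
dp [1.07, -0.34, 6.78] tw [-0.01, -0.003, 0.004] pos [0.3928 0.1937 0.0928] [-1.7945e+02 -1.5000e-01  8.3660e+01] t 5.67
```

View pics/g3.png

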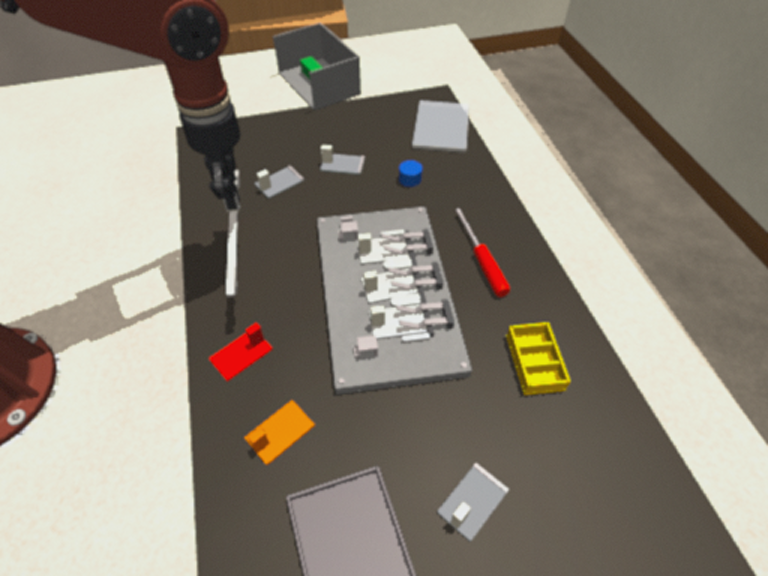

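>>> drive_tool:
  targets:
    - {"gripper": 0,"dp": [1.0,-0.3,3],"twist": [-0.01,0,0.003]}
    - {"gripper": 0,"dp": [1.0,-0.3,5.5],"twist": [-0.01,0,0.003]}
    - {"gripper": 0,"dp": [1.0,-0.3,6.4],"twist": [-0.01,0,0.003]}
    - {"gripper": 0,"dp": [1.0,-0.3,6.7],"twist": [-0.01,0,0.003]}
    - {"gripper": 0,"dp": [1.0,-0.3,6.8],"twist": [-0.01,0,0.003]}

```text
clock: 6.3
tool_pos: [0.3911, 0.2042, 0.0253]
orientation: [179.9, -0.2, 83.4]
force: [0.1, 0.0, -1.0]
opening: 0.0118
```

>>> drive_tool:
  targets:
    - {"gripper": 0,"dp": [0,0,0.05],"twist": [0,0,0]}
    - {"gripper": 0,"dp": [0,0,0.1],"twist": [0,0,0]}

```text
clock: 6.55
tool_pos: [0.3919, 0.2043, 0.025]
orientation: [179.8, -0.2, 83.4]
force: [0.7, -0.0, -0.5]
opening: 0.0112
```

>>> drive_tool:
  targets:
    - {"gripper": 0,"dp": [0,0,0.1],"twist": [0.002,0,0]}
    - {"gripper": 0.3,"dp": [0,0,0.1],"twist": [0.002,0,0]}
    - {"gripper": 0.3,"dp": [0,0,0.1],"twist": [0.002,0,0]}

```text
clock: 6.92
tool_pos: [0.3922, 0.2044, 0.0242]
orientation: [179.9, -0.2, 83.4]
force: [0.3, 0.3, 0.5]
opening: 0.0259
```

>>> drive_tool:
  targets:
    - {"gripper": 0.3,"dp": [0,0,-3],"twist": [0,0,0]}
    - {"gripper": 0.3,"dp": [0,0,-7],"twist": [0,0,0]}
    - {"gripper": 0.3,"dp": [0,0,-10],"twist": [0,0,0]}
    - {"gripper": 0.3,"dp": [-9,10,-12],"twist": [0,0,0]}

```text
clock: 7.42
tool_pos: [0.4333, 0.1599, 0.1357]
orientation: [179.7, -0.4, 83.8]
force: [0.5, -0.1, -0.5]
opening: 0.0257
```

```bash
python3 -c "
from h import *
snap('side','pics/g4.png',scale=1.5)
snap('top','pics/g5.png',scale=1.5)
goal(0.578,-0.047,0.12,83.45)
goal(0.588,0.0245,0.12,83.45)
goal(0.596,0.099,0.12,83.45)
"
```

```text
dp [-18.43, 16.27, 1.7] tw [0.01, -0.004, -0.004] pos [0.4381 0.1552 0.1363] [179.45  -0.25  83.22] t 7.53
dp [-11.22, 16.41, 1.74] tw [0.01, -0.004, -0.004] pos [0.4381 0.1552 0.1363] [179.45  -0.25  83.22] t 7.53
dp [-3.72, 16.33, 1.77] tw [0.01, -0.004, -0.004] pos [0.4381 0.1552 0.1363] [179.45  -0.25  83.22] t 7.53
```

View pics/g4.png

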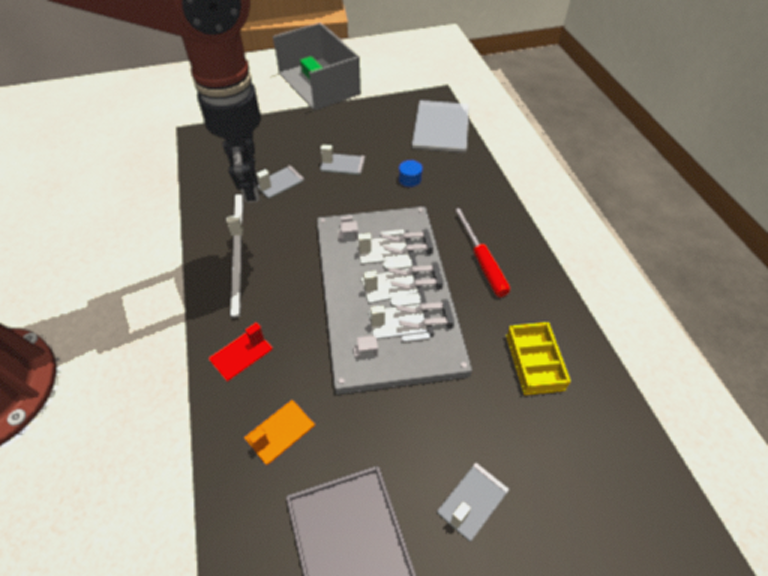

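View pics/g5.png

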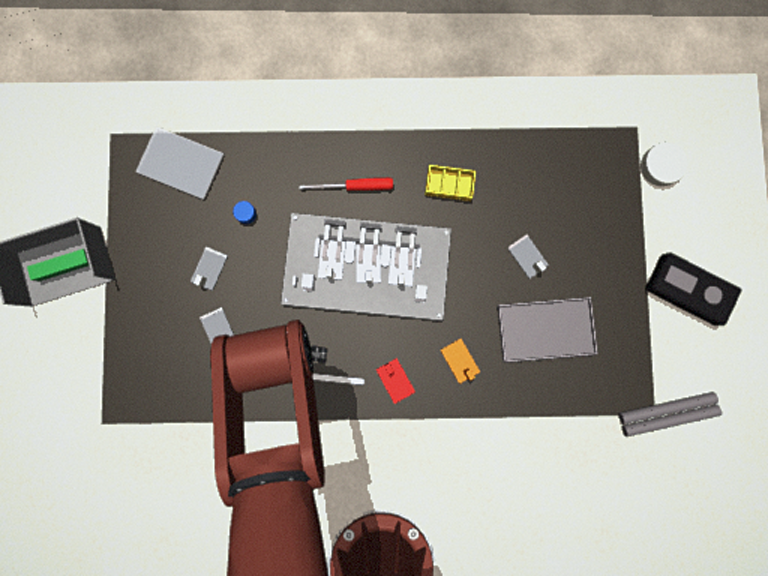

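>>> drive_tool:
  targets:
    - {"gripper": 0.35,"dp": [-18.7,16.3,1],"twist": [0.01,0,-0.004]}
    - {"gripper": 0.35,"dp": [-18.7,16.3,1],"twist": [0.01,0,-0.004]}
    - {"gripper": 0.35,"dp": [-18.7,16.3,1],"twist": [0.01,0,-0.004]}
    - {"gripper": 0.35,"dp": [-18.7,16.3,1],"twist": [0.01,0,-0.004]}
    - {"gripper": 0.35,"dp": [-18.7,16.3,1],"twist": [0.01,0,-0.004]}

```text
clock: 8.15
tool_pos: [0.5798, -0.0529, 0.1268]
orientation: [180.0, -0.2, 83.2]
force: [0.4, -0.0, -0.5]
opening: 0.0295
```

>>> drive_tool:
  targets:
    - {"gripper": 0.35,"dp": [0,0,0],"twist": [0,0,0]}
    - {"gripper": 0.35,"dp": [0,0,0],"twist": [0,0,0]}

```text
clock: 8.4
tool_pos: [0.5787, -0.0516, 0.1263]
orientation: [-180.0, -0.2, 83.3]
force: [0.7, 0.2, -0.1]
opening: 0.0299
```

```bash
python3 -c "
from h import *
goal(0.578,-0.05,0.12,83.45)
snap('wrist','pics/h1.png',crop=(60,60,460,340),scale=2)
goal(0.578,-0.05,0.12,83.45)
"
```

```text
dp [0.14, -0.09, 0.63] tw [-0.001, -0.004, -0.003] pos [ 0.5787 -0.0516  0.1263] [-179.95   -0.24   83.25] t 8.4
dp [0.13, -0.1, 0.65] tw [-0.0, -0.004, -0.003] pos [ 0.5788 -0.0514  0.1265] [-179.98   -0.24   83.28] t 8.45
```

View pics/h1.png

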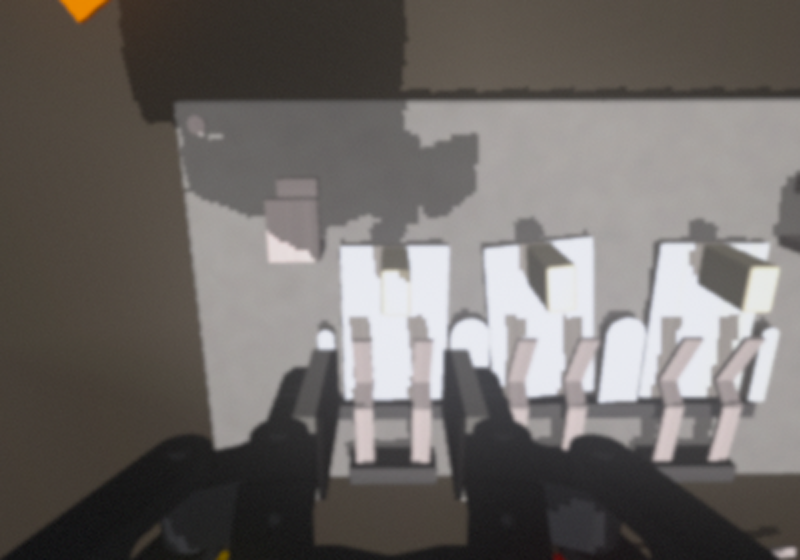

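```bash
cat >> h.py <<'E'
def frame(mid,yaw):
    y=np.radians(yaw); ex=np.array([np.cos(y),np.sin(y)]); return np.array(mid),ex,np.array([-ex[1],ex[0]])
MID=np.array([0.588,0.0245]); YAW=-6.55
def rel(q):
    m,ex,ey=frame(MID,YAW); return np.array([(q[:2]-m)@ex,(q[:2]-m)@ey]).round(4)
def world(x,y):
    m,ex,ey=frame(MID,YAW); return m+ex*x+ey*y
E
python3 - <<'E'
from h import *
s=env.read_state(); c=env.camera('wrist')
f=lambda x,y:np.array([x,y])/2+np.array([60,60])-.25
for n,p,z in [('b1',(395,291),.061),('b2',(561,288),.061),('b3',(762,287),.061),('nearcorner',(176,102),.02),('keepR',(292,231),.043),('rear1L',(341,243),.025),('rear1R',(449,243),.025)]:
    q=ray(c,f(*p),z,s); print(n,q.round(4),rel(q))
print(world(0,-.075))
E
```

```text
b1 [ 0.577  -0.0485  0.061 ] [-0.0026 -0.0737]
b2 [0.5837 0.0177 0.061 ] [-0.0035 -0.0072]
b3 [0.5929 0.0979 0.061 ] [-0.0035  0.0735]
nearcorner [ 0.4946 -0.1335  0.02  ] [-0.0748 -0.1676]
keepR [ 0.5518 -0.0889  0.043 ] [-0.0231 -0.1168]
rear1L [ 0.564  -0.0714  0.025 ] [-0.0129 -0.098 ]
rear1R [ 0.5699 -0.0223  0.025 ] [-0.0127 -0.0486]
[ 0.57944473 -0.05001045]
```

>>> drive_tool:
  targets:
    - {"gripper": 0.35,"dp": [0.2,-0.2,5],"twist": [0,-0.004,-0.003]}
    - {"gripper": 0.35,"dp": [0.2,-0.2,8],"twist": [0,-0.004,-0.003]}
    - {"gripper": 0.35,"dp": [0.2,-0.2,9.4],"twist": [0,-0.004,-0.003]}
    - {"gripper": 0.35,"dp": [0.2,-0.2,9.7],"twist": [0,-0.004,-0.003]}
    - {"gripper": 0.35,"dp": [0.2,-0.2,9.7],"twist": [0,-0.004,-0.003]}

```text
clock: 9.12
tool_pos: [0.5783, -0.0489, 0.0308]
orientation: [179.9, 0.0, 83.5]
force: [0.8, -0.9, -0.1]
opening: 0.0298
```

```bash
python3 -c "
from h import *
goal(0.577,-0.0492,0.03,83.45)
snap('wrist','pics/h2.png',crop=(60,60,460,340),scale=2)
goal(0.577,-0.0492,0.03,83.45)
"
```

```text
dp [-0.05, -0.13, 0.08] tw [0.002, 0.0, 0.0] pos [ 0.5783 -0.0489  0.0308] [1.7988e+02 1.0000e-02 8.3470e+01] t 9.12
dp [-0.04, -0.16, 0.12] tw [0.003, 0.0, 0.0] pos [ 0.5787 -0.049   0.0312] [1.7984e+02 1.0000e-02 8.3460e+01] t 9.18
```

View pics/h2.png

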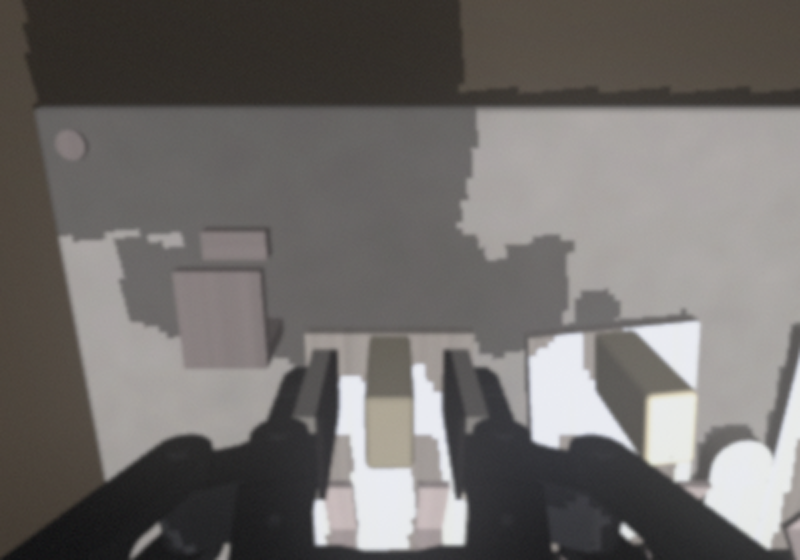

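>>> drive_tool:
  targets:
    - {"gripper": 0,"dp": [0,-0.1,0],"twist": [0.003,0,0]}
    - {"gripper": 0,"dp": [0,-0.1,0],"twist": [0.003,0,0]}
    - {"gripper": 0,"dp": [0,-0.1,0],"twist": [0.003,0,0]}
  grip_force: 50

```text
clock: 9.55
tool_pos: [0.5788, -0.0492, 0.0328]
orientation: [179.9, 0.0, 83.5]
force: [-0.7, -0.2, 5.3]
opening: 0.0112
```

>>> drive_tool:
  targets:
    - {"gripper": 0,"dp": [0,-1.2,0],"twist": [0.003,0,0]}
    - {"gripper": 0,"dp": [0,-2.4,0],"twist": [0.003,0,0]}
    - {"gripper": 0,"dp": [0,-3.6,0],"twist": [0.003,0,0]}
    - {"gripper": 0,"dp": [0,-4.8,0],"twist": [0.003,0,0]}
    - {"gripper": 0,"dp": [0,-6,0],"twist": [0.003,0,0]}

```text
clock: 10.18
tool_pos: [0.5185, -0.0422, 0.0328]
orientation: [-180.0, 0.0, 83.5]
force: [0.8, -0.2, 2.0]
opening: 0.0109
```

>>> drive_tool:
  targets:
    - {"gripper": 0,"dp": [0,-0.5,-2],"twist": [0,0,0]}
    - {"gripper": 0,"dp": [0,-1,-6],"twist": [0,0,0]}
    - {"gripper": 0,"dp": [0,-1,-9],"twist": [0,0,0]}
    - {"gripper": 0,"dp": [0,-1,-9],"twist": [0,0,0]}

```text
clock: 10.68
tool_pos: [0.5097, -0.0414, 0.1249]
orientation: [179.8, 0.1, 83.5]
force: [-0.3, -0.1, -0.6]
opening: 0.0113
```

```bash
python3 -c "
from h import *
snap('wrist','pics/i1.png',scale=1.5)
snap('side','pics/i2.png',scale=1.5)
s=env.read_state();print(s['opening'],s['force'])
"
```

```text
0.011038365676560774 [-0.10001384 -0.16834505  0.03021366]
```

View pics/i1.png

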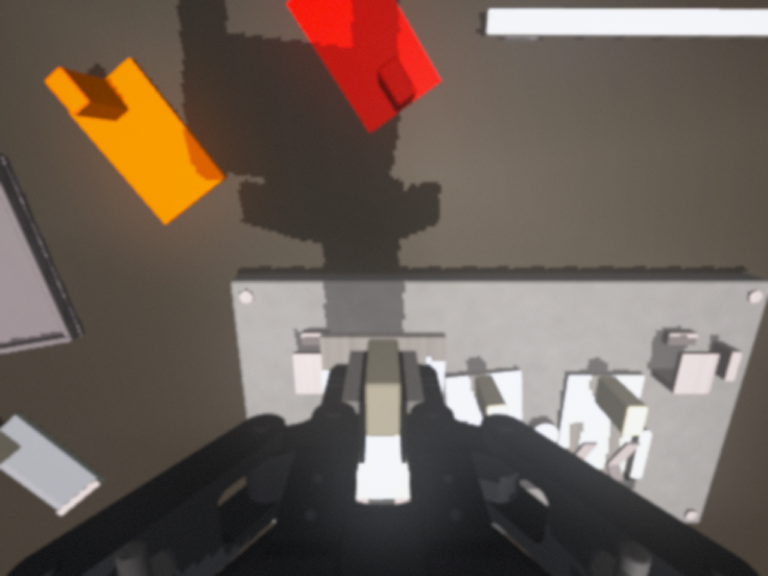

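View pics/i2.png

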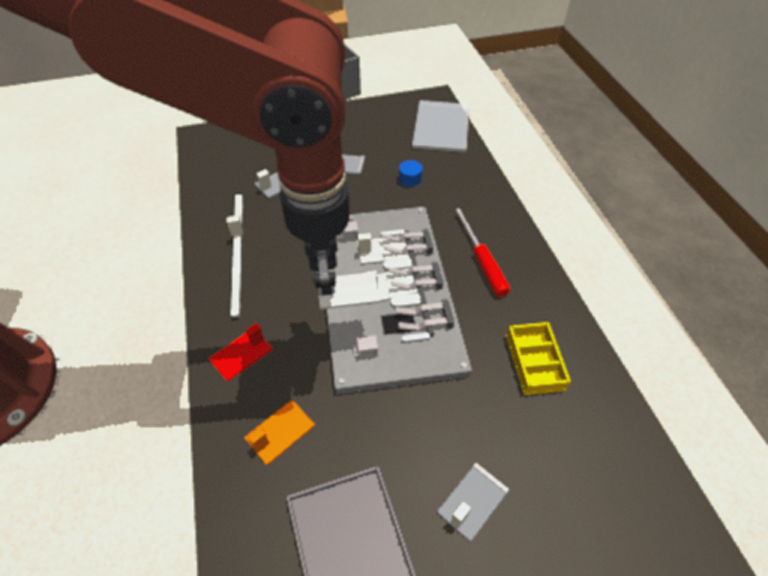

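```bash
python3 -c "
from h import *
goal(0.445,-0.415,0.10,94)
"
```

```text
dp [-37.88, -1.91, 2.18] tw [-0.003, 0.0, -0.184] pos [ 0.5072 -0.0408  0.1216] [-1.7985e+02  2.0000e-02  8.3460e+01] t 10.78
```

>>> drive_tool:
  targets:
    - {"gripper": 0,"dp": [-5,0,0],"twist": [0,0,-0.05]}
    - {"gripper": 0,"dp": [-11,0,0],"twist": [0,0,-0.09]}
    - {"gripper": 0,"dp": [-17,0,0],"twist": [0,0,-0.13]}
    - {"gripper": 0,"dp": [-23,-1,0],"twist": [0,0,-0.16]}
    - {"gripper": 0,"dp": [-29,-1.5,0],"twist": [0,0,-0.184]}

```text
clock: 11.4
tool_pos: [0.4569, -0.3275, 0.1188]
orientation: [-179.6, -0.2, 94.0]
force: [1.5, -0.2, 0.8]
opening: 0.0111
```

```bash
python3 -c "
from h import *
goal(0.445,-0.415,0.07,94)
"
```

```text
dp [-8.66, -1.77, 4.86] tw [-0.006, -0.004, 0.001] pos [ 0.4569 -0.3275  0.1188] [-179.65   -0.24   94.04] t 11.4
```

>>> drive_tool:
  targets:
    - {"gripper": 0,"dp": [-5,-1,2],"twist": [-0.006,0,0]}
    - {"gripper": 0,"dp": [-8.6,-1.8,3],"twist": [-0.006,0,0]}
    - {"gripper": 0,"dp": [-8.6,-1.8,3],"twist": [-0.006,0,0]}
    - {"gripper": 0,"dp": [-8.6,-1.8,3],"twist": [-0.006,0,0]}

```text
clock: 11.9
tool_pos: [0.4437, -0.4127, 0.0864]
orientation: [-179.9, -0.5, 94.0]
force: [0.8, 1.2, -0.3]
opening: 0.0113
```

```bash
python3 -c "
from h import *
s,c=snap('wrist','pics/j1.png',scale=1.5)
s,c=snap('side','pics/j2.png',scale=1.5)
goal(0.445,-0.415,0.017,94)
"
```

```text
dp [-0.27, 0.03, 7.07] tw [-0.001, -0.006, 0.002] pos [ 0.4447 -0.4127  0.0877] [-179.93   -0.35   94.11] t 12.0
```

View pics/j1.png

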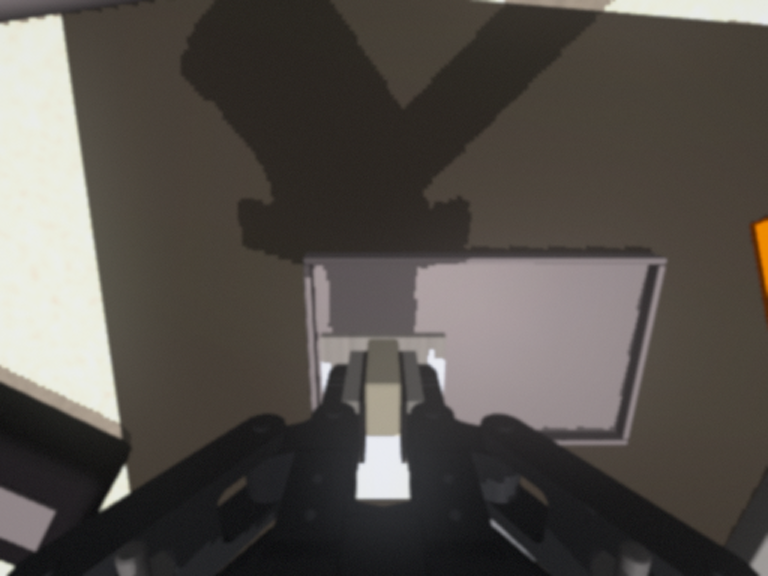

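View pics/j2.png

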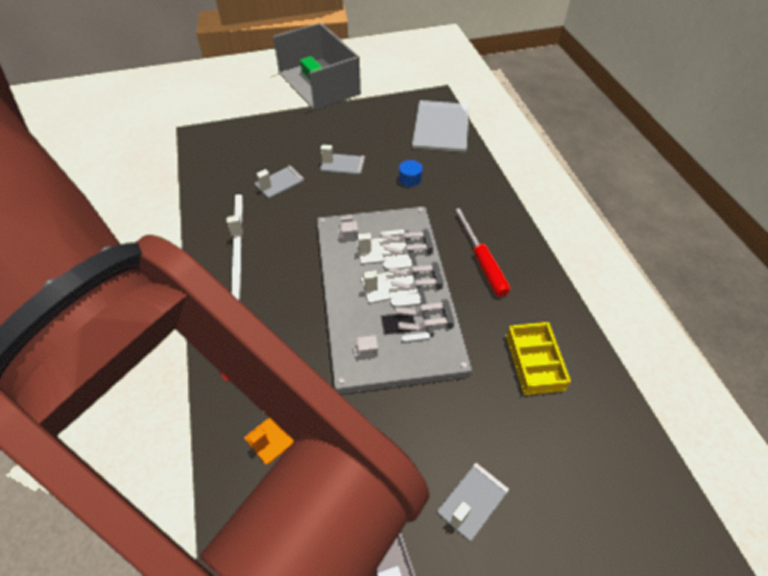

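```bash
python3 -c "
from h import *
s=env.read_state();c=env.camera('wrist')
P=[ray(c,np.array(p)/1.5-.17,.014,s)[:2] for p in [(305,259),(665,260),(628,442)]]
print(np.round(P,4),np.linalg.norm(P[1]-P[0]),np.linalg.norm(P[2]-P[1]))
yd=P[1]-P[0]; print(np.degrees(np.arctan2(-yd[0],yd[1])), 'ctr',(P[0]+P[2])/2)
goal(0.445,-0.415,0.017,94)
"
```

```text
[[ 0.4205 -0.4552]
 [ 0.4076 -0.2623]
 [ 0.5235 -0.2528]] 0.19330084032093103 0.11632758729363578
3.8303343338528104 ctr [ 0.4719903  -0.35399422]
dp [-0.24, -0.01, 7.12] tw [-0.001, -0.005, 0.002] pos [ 0.445  -0.4129  0.0882] [-179.96   -0.3    94.12] t 12.05
```

>>> drive_tool:
  targets:
    - {"gripper": 0,"dp": [-0.1,0.1,4],"twist": [0,-0.005,0]}
    - {"gripper": 0,"dp": [-0.1,0.1,6],"twist": [0,-0.005,0]}
    - {"gripper": 0,"dp": [-0.1,0.1,6.8],"twist": [0,-0.005,0]}
    - {"gripper": 0,"dp": [-0.1,0.1,7.1],"twist": [0,-0.005,0]}
    - {"gripper": 0,"dp": [-0.1,0.1,7.1],"twist": [0,-0.005,0]}

```text
clock: 12.68
tool_pos: [0.4465, -0.4141, 0.018]
orientation: [180.0, 0.1, 94.1]
force: [-0.4, -0.4, -1.4]
opening: 0.0111
```

>>> drive_tool:
  targets:
    - {"gripper": 0,"dp": [0,0,0.1],"twist": [0,0,0]}
    - {"gripper": 0.25,"dp": [0,0,0.1],"twist": [0,0,0]}
    - {"gripper": 0.25,"dp": [0,0,0.1],"twist": [0,0,0]}

```text
clock: 13.05
tool_pos: [0.4469, -0.4145, 0.0176]
orientation: [179.9, 0.1, 94.1]
force: [-0.0, -0.3, -0.1]
opening: 0.0213
```

>>> drive_tool:
  targets:
    - {"gripper": 0.25,"dp": [0,0,-4],"twist": [0,0,0]}
    - {"gripper": 0.25,"dp": [0,0,-9],"twist": [0,0,0]}
    - {"gripper": 0.25,"dp": [4,0,-10],"twist": [0,0,0.05]}
    - {"gripper": 0.25,"dp": [10,1,-10],"twist": [0,0,0.1]}

```text
clock: 13.55
tool_pos: [0.4509, -0.3155, 0.1203]
orientation: [179.7, 0.3, 88.1]
force: [0.2, -0.0, -0.4]
opening: 0.021
```

```bash
python3 -c "
from h import *
s,c=snap('wrist','pics/k1.png',scale=1.5)
w=world(-.003,-.005);print(w)
goal(w[0],w[1],0.13,83.45)
"
```

```text
[0.58444923 0.01987485]
dp [32.95, 12.55, -1.08] tw [-0.0, -0.005, 0.084] pos [ 0.4491 -0.3057  0.1174] [180.    -0.31  88.27] t 13.6
```

View pics/k1.png

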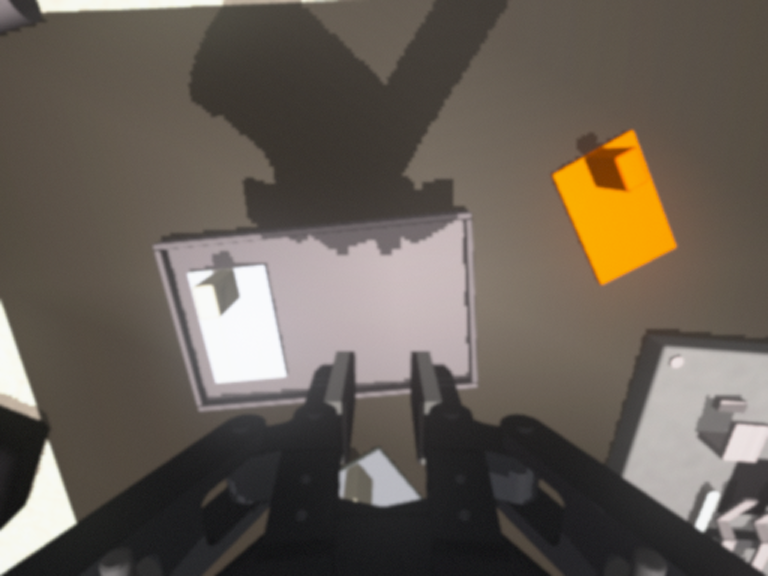

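Blank 1 lies flat in the tray's right end. Next blank 2.

>>> drive_tool:
  targets:
    - {"gripper": 0.35,"dp": [33,12.5,-1],"twist": [0,0,0.084]}
    - {"gripper": 0.35,"dp": [33,12.5,-1],"twist": [0,0,0.084]}
    - {"gripper": 0.35,"dp": [33,12.5,-1],"twist": [0,0,0.084]}
    - {"gripper": 0.35,"dp": [33,12.5,-1],"twist": [0,0,0.084]}
    - {"gripper": 0.35,"dp": [33,12.5,-1],"twist": [0,0,0.084]}

```text
clock: 14.22
tool_pos: [0.5668, -0.0223, 0.128]
orientation: [180.0, -0.3, 83.5]
force: [-0.1, -0.4, 0.8]
opening: 0.03
```

```bash
python3 -c "
from h import *
goal(.5845,.020,0.13,83.45)
"
```

```text
dp [4.4, 1.28, -0.17] tw [0.0, -0.005, 0.001] pos [ 0.5668 -0.0223  0.128 ] [179.97  -0.3   83.48] t 14.22
```

>>> drive_tool:
  targets:
    - {"gripper": 0.35,"dp": [4.4,1.3,0],"twist": [0,-0.005,0]}
    - {"gripper": 0.35,"dp": [4.4,1.3,0],"twist": [0,-0.005,0]}
    - {"gripper": 0.35,"dp": [4.4,1.3,0],"twist": [0,-0.005,0]}

```text
clock: 14.6
tool_pos: [0.5844, 0.0196, 0.1281]
orientation: [-180.0, 0.0, 83.5]
force: [0.4, -0.5, -0.6]
opening: 0.0296
```

```bash
python3 -c "
from h import *
s,c=snap('wrist','pics/l1.png',crop=(60,60,460,340),scale=2)
goal(.5845,.020,0.13,83.45)
"
```

```text
dp [0.1, 0.02, -0.19] tw [-0.0, 0.0, -0.0] pos [0.5842 0.019  0.1281] [-1.7999e+02  2.0000e-02  8.3450e+01] t 14.65
```

View pics/l1.png

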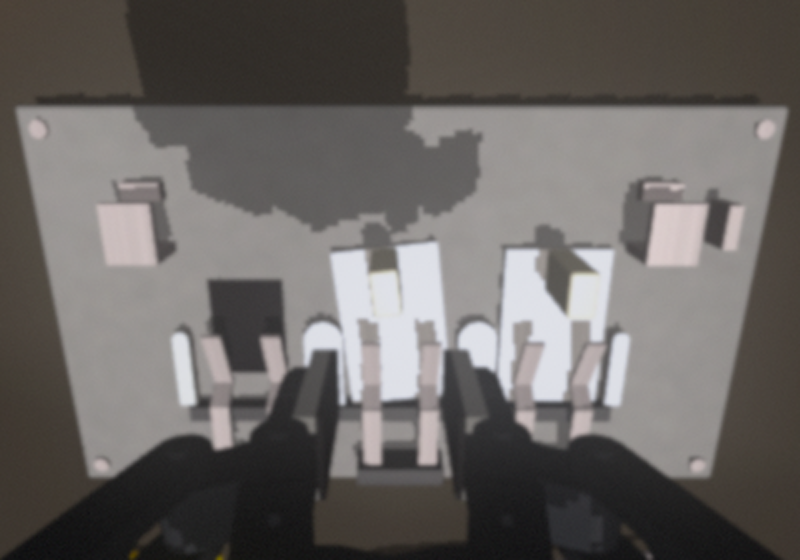

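```bash
python3 - <<'E'
from h import *
s=env.read_state(); c=env.camera('wrist')
f=lambda x,y:np.array([x,y])/2+np.array([60,60])-.25
P=np.array([ray(c,f(*q),0.02,s)[:2] for q in [(17,107),(787,108),(712,476),(88,477)]])
print([np.linalg.norm(P[i]-P[i-1]).round(4) for i in range(4)])
yd=P[1]-P[0]+P[2]-P[3]; yaw=np.arctan2(-yd[0],yd[1]); print('yaw',np.degrees(yaw))
ex=np.array([np.cos(yaw),np.sin(yaw)]); print('mid',P.mean(0)-ex*.0225)
for n,p,z in [('b2',(384,292),.061),('b3',(583,295),.061),('keepR',(128,234),.043),('keepL',(675,234),.043),('re1',(331,251),.025),('re2',(436,241),.025)]:
    q=ray(c,f(*p),z,s); print(n,q.round(4),rel(q))
goal(.5845,.020,0.033,88.5)
E
```

```text
[np.float64(0.1929), np.float64(0.3356), np.float64(0.1916), np.float64(0.3389)]
yaw -6.554074312531583
mid [0.58678987 0.02437451]
b2 [0.5829 0.0172 0.061 ] [-0.0043 -0.0079]
b3 [0.5934 0.0971 0.061 ] [-0.0029  0.0727]
keepR [ 0.5509 -0.0887  0.043 ] [-0.0239 -0.1167]
keepL [0.5775 0.142  0.043 ] [-0.0238  0.1155]
re1 [ 0.5731 -0.0068  0.025 ] [-0.0113 -0.0328]
re2 [0.5739 0.0419 0.025 ] [-0.016   0.0157]
dp [0.14, 0.02, 9.51] tw [-0.0, 0.0, -0.089] pos [0.5842 0.0187 0.1281] [-1.7999e+02  1.0000e-02  8.3400e+01] t 14.7
```

>>> drive_tool:
  targets:
    - {"gripper": 0.35,"dp": [-0.18,-0.1,5],"twist": [0,0,-0.089]}
    - {"gripper": 0.35,"dp": [-0.18,-0.1,8],"twist": [0,0,-0.089]}
    - {"gripper": 0.35,"dp": [-0.18,-0.1,9.2],"twist": [0,0,-0.089]}
    - {"gripper": 0.35,"dp": [-0.18,-0.1,9.6],"twist": [0,0,-0.089]}
    - {"gripper": 0.35,"dp": [-0.18,-0.1,9.6],"twist": [0,0,-0.089]}

```text
clock: 15.32
tool_pos: [0.584, 0.0165, 0.0331]
orientation: [179.9, 0.0, 88.5]
force: [1.2, -0.3, 0.3]
opening: 0.0297
```

>>> drive_tool:
  targets:
    - {"gripper": 0,"dp": [0,-0.1,0],"twist": [0,0,0]}
    - {"gripper": 0,"dp": [0,-0.1,0],"twist": [0,0,0]}
    - {"gripper": 0,"dp": [0,-0.1,0],"twist": [0,0,0]}

```text
clock: 15.7
tool_pos: [0.5842, 0.0177, 0.0347]
orientation: [179.8, -0.1, 88.5]
force: [-0.5, 5.3, 4.3]
opening: 0.0112
```

```bash
python3 -c "
from h import *
s,c=snap('wrist','pics/l2.png',crop=(60,60,460,340),scale=2)
goal(.583,.017,0.033,83.5)
w=world(-.07,-.0075); goal(*w,.033,83.5)
"
```

```text
dp [-0.08, -0.12, 0.18] tw [0.004, -0.001, 0.087] pos [0.5842 0.0177 0.0348] [ 1.7975e+02 -7.0000e-02  8.8480e+01] t 15.75
dp [0.55, -6.68, 0.15] tw [0.004, -0.001, 0.087] pos [0.5842 0.0177 0.0348] [ 1.7975e+02 -7.0000e-02  8.8480e+01] t 15.75
```

View pics/l2.png

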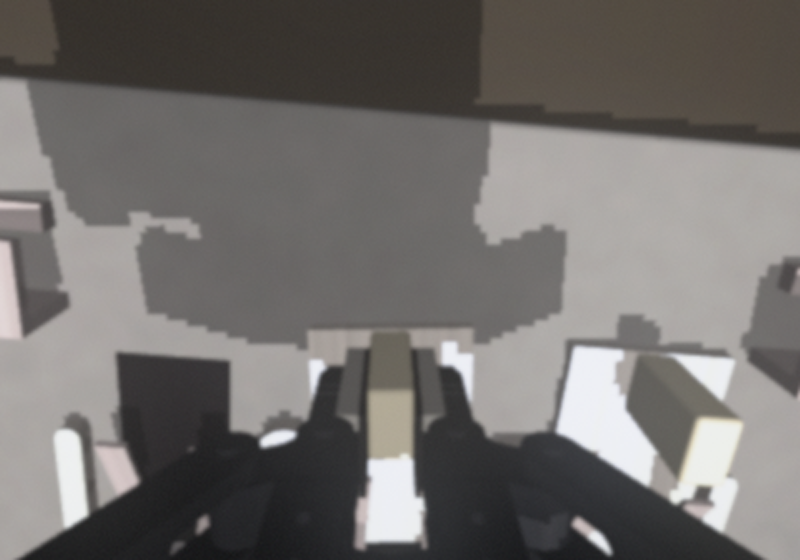

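>>> drive_tool:
  targets:
    - {"gripper": 0,"dp": [0.1,-1.3,0],"twist": [0,0,0]}
    - {"gripper": 0,"dp": [0.2,-2.6,0],"twist": [0,0,0]}
    - {"gripper": 0,"dp": [0.3,-3.9,0],"twist": [0,0,0]}
    - {"gripper": 0,"dp": [0.4,-5.2,0],"twist": [0,0,0]}
    - {"gripper": 0,"dp": [0.5,-6.4,0],"twist": [0,0,0]}

```text
clock: 16.38
tool_pos: [0.5197, 0.0244, 0.0347]
orientation: [179.7, -0.1, 88.5]
force: [1.0, -1.7, 1.5]
opening: 0.0113
```

>>> drive_tool:
  targets:
    - {"gripper": 0,"dp": [0,-0.5,-2],"twist": [0,0,0]}
    - {"gripper": 0,"dp": [0,-1,-6],"twist": [0,0,0]}
    - {"gripper": 0,"dp": [0,-1,-8],"twist": [0,0,0]}
    - {"gripper": 0,"dp": [-4,-1,-8.5],"twist": [0,0,-0.03]}
    - {"gripper": 0,"dp": [-10,-1,-8.5],"twist": [0,0,-0.06]}

```text
clock: 17.0
tool_pos: [0.5063, -0.0752, 0.1201]
orientation: [179.7, -0.0, 92.2]
force: [1.2, -0.7, -0.4]
opening: 0.0112
```

```bash
python3 -c "
from h import *
goal(.4425,-.3575,0.10,94)
"
```

```text
dp [-27.97, -7.45, 1.95] tw [0.006, -0.001, -0.032] pos [ 0.5063 -0.0752  0.1201] [ 1.7966e+02 -4.0000e-02  9.2160e+01] t 17.0
```

>>> drive_tool:
  targets:
    - {"gripper": 0,"dp": [-28,-7.4,1.9],"twist": [0.006,0,-0.03]}
    - {"gripper": 0,"dp": [-28,-7.4,1.9],"twist": [0.006,0,-0.03]}
    - {"gripper": 0,"dp": [-28,-7.4,1.9],"twist": [0.006,0,-0.03]}
    - {"gripper": 0,"dp": [-28,-7.4,1.9],"twist": [0.006,0,-0.03]}
    - {"gripper": 0,"dp": [-28,-7.4,1.9],"twist": [0.006,0,-0.03]}

```text
clock: 17.62
tool_pos: [0.4411, -0.3598, 0.0999]
orientation: [-180.0, -0.1, 93.8]
force: [0.6, -0.3, -1.5]
opening: 0.0112
```

>>> drive_tool:
  targets:
    - {"gripper": 0,"dp": [0,0,0],"twist": [0,0,0]}
    - {"gripper": 0,"dp": [0,0,0],"twist": [0,0,0]}

```text
clock: 17.88
tool_pos: [0.4403, -0.3587, 0.099]
orientation: [-179.9, -0.2, 93.7]
force: [0.7, 0.3, -1.3]
opening: 0.0112
```

```bash
python3 -c "
from h import *
goal(.4425,-.3575,0.019,94)
"
```

```text
dp [0.07, 0.25, 8.0] tw [-0.002, -0.003, -0.005] pos [ 0.4403 -0.3587  0.099 ] [-179.88   -0.2    93.71] t 17.88
```

>>> drive_tool:
  targets:
    - {"gripper": 0,"dp": [0.1,0.25,4],"twist": [0,-0.003,-0.005]}
    - {"gripper": 0,"dp": [0.1,0.25,6.5],"twist": [0,-0.003,-0.005]}
    - {"gripper": 0,"dp": [0.1,0.25,7.6],"twist": [0,-0.003,-0.005]}
    - {"gripper": 0,"dp": [0.1,0.25,8],"twist": [0,-0.003,-0.005]}
    - {"gripper": 0,"dp": [0.1,0.25,8],"twist": [0,-0.003,-0.005]}

```text
clock: 18.5
tool_pos: [0.4434, -0.3575, 0.02]
orientation: [-179.9, 0.1, 94.0]
force: [-0.5, -0.3, -1.1]
opening: 0.0111
```

>>> drive_tool:
  targets:
    - {"gripper": 0,"dp": [0,0,0.1],"twist": [0,0,0]}
    - {"gripper": 0.25,"dp": [0,0,0.1],"twist": [0,0,0]}
    - {"gripper": 0.25,"dp": [0,0,0.1],"twist": [0,0,0]}

```text
clock: 18.88
tool_pos: [0.4436, -0.3579, 0.0195]
orientation: [-180.0, 0.1, 94.0]
force: [-0.1, -0.4, 0.0]
opening: 0.0218
```

>>> drive_tool:
  targets:
    - {"gripper": 0.25,"dp": [0,0,-4],"twist": [0,0,0]}
    - {"gripper": 0.25,"dp": [0,0,-9],"twist": [0,0,0]}
    - {"gripper": 0.25,"dp": [4,0,-10],"twist": [0,0,0.05]}
    - {"gripper": 0.25,"dp": [10,1,-10],"twist": [0,0,0.1]}

```text
clock: 19.38
tool_pos: [0.4481, -0.2587, 0.122]
orientation: [179.7, 0.3, 88.0]
force: [0.8, 0.7, 0.3]
opening: 0.0215
```

```bash
python3 -c "
from h import *
s,c=snap('wrist','pics/n1.png',scale=1.5)
w=world(-.003,.074);print(w)
goal(w[0],w[1],0.13,83.45)
"
```

```text
[0.59346078 0.09835919]
dp [35.25, 13.6, -0.89] tw [-0.001, -0.005, 0.082] pos [ 0.4462 -0.2496  0.1195] [-179.96   -0.28   88.16] t 19.43
```

View pics/n1.png

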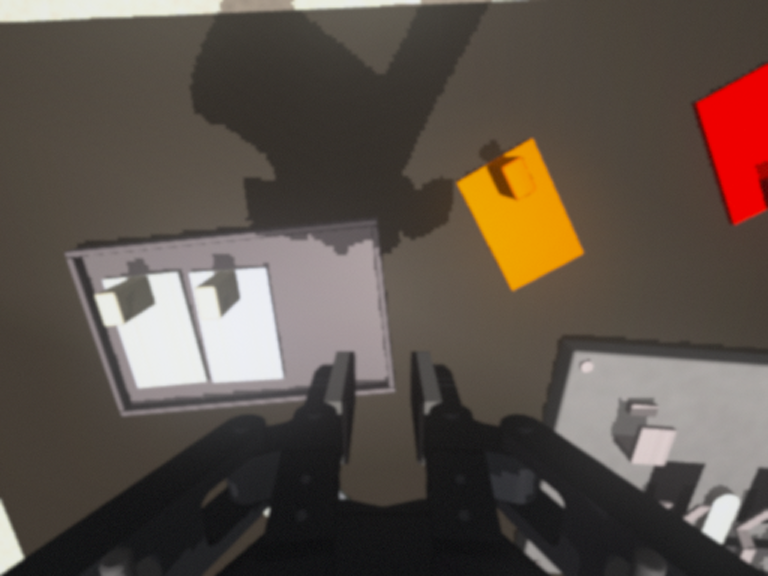

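Two blanks flat in the tray, room for the third. Next blank 3.

>>> drive_tool:
  targets:
    - {"gripper": 0.35,"dp": [35.2,13.6,-1],"twist": [0,0,0.082]}
    - {"gripper": 0.35,"dp": [35.2,13.6,-1],"twist": [0,0,0.082]}
    - {"gripper": 0.35,"dp": [35.2,13.6,-1],"twist": [0,0,0.082]}
    - {"gripper": 0.35,"dp": [35.2,13.6,-1],"twist": [0,0,0.082]}
    - {"gripper": 0.35,"dp": [35.2,13.6,-1],"twist": [0,0,0.082]}

```text
clock: 20.05
tool_pos: [0.5667, 0.0331, 0.1292]
orientation: [-180.0, -0.3, 83.5]
force: [1.6, -1.3, 0.4]
opening: 0.03
```

```bash
python3 -c "
from h import *
goal(.5935,.098,0.13,83.45)
"
```

```text
dp [6.75, 1.93, -0.05] tw [-0.0, -0.005, 0.001] pos [0.5667 0.0331 0.1292] [-179.99   -0.26   83.48] t 20.05
```

>>> drive_tool:
  targets:
    - {"gripper": 0.35,"dp": [6.8,1.9,0],"twist": [0,-0.005,0]}
    - {"gripper": 0.35,"dp": [6.8,1.9,0],"twist": [0,-0.005,0]}
    - {"gripper": 0.35,"dp": [6.8,1.9,0],"twist": [0,-0.005,0]}
    - {"gripper": 0.35,"dp": [6.8,1.9,0],"twist": [0,-0.005,0]}

```text
clock: 20.55
tool_pos: [0.5926, 0.097, 0.1292]
orientation: [-179.9, 0.1, 83.4]
force: [-0.6, 1.1, 0.4]
opening: 0.0301
```

```bash
python3 -c "
from h import *
s,c=snap('wrist','pics/o1.png',crop=(60,60,460,340),scale=2)
goal(.5935,.098,0.033,83.45)
"
```

```text
dp [0.13, 0.08, 9.62] tw [-0.001, 0.001, -0.001] pos [0.5927 0.0969 0.1292] [-1.7993e+02  5.0000e-02  8.3370e+01] t 20.6
```

View pics/o1.png

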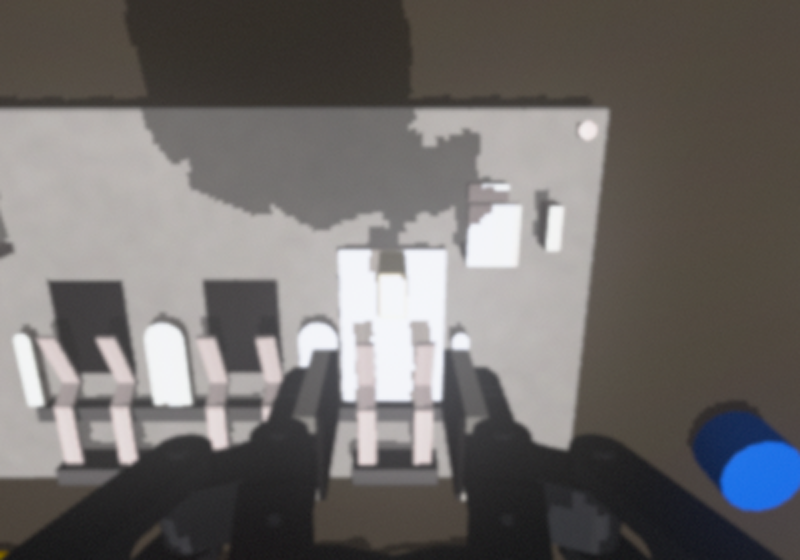

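>>> drive_tool:
  targets:
    - {"gripper": 0.35,"dp": [0.05,0.05,5],"twist": [0,0,0]}
    - {"gripper": 0.35,"dp": [0.05,0.05,8],"twist": [0,0,0]}
    - {"gripper": 0.35,"dp": [0.05,0.05,9.2],"twist": [0,0,0]}
    - {"gripper": 0.35,"dp": [0.05,0,9.7],"twist": [0,0,0]}
    - {"gripper": 0.35,"dp": [0.05,0,9.7],"twist": [0,0,0]}

```text
clock: 21.22
tool_pos: [0.5935, 0.0969, 0.0332]
orientation: [180.0, 0.0, 83.3]
force: [0.3, 1.1, 0.6]
opening: 0.0299
```

>>> drive_tool:
  targets:
    - {"gripper": 0,"dp": [0,-0.1,0],"twist": [0,0,0]}
    - {"gripper": 0,"dp": [0,-0.1,0],"twist": [0,0,0]}
    - {"gripper": 0,"dp": [0,-0.1,0],"twist": [0,0,0]}

```text
clock: 21.6
tool_pos: [0.5938, 0.0972, 0.0349]
orientation: [179.8, 0.0, 83.3]
force: [-1.3, 0.1, 6.0]
opening: 0.0111
```

>>> drive_tool:
  targets:
    - {"gripper": 0,"dp": [0,-1.3,0],"twist": [0,0,0]}
    - {"gripper": 0,"dp": [0,-2.6,0],"twist": [0,0,0]}
    - {"gripper": 0,"dp": [0,-3.9,0],"twist": [0,0,0]}
    - {"gripper": 0,"dp": [0,-5.2,0],"twist": [0,0,0]}
    - {"gripper": 0,"dp": [0,-6.4,0],"twist": [0,0,0]}

```text
clock: 22.22
tool_pos: [0.5294, 0.1047, 0.0349]
orientation: [179.8, 0.0, 83.4]
force: [1.5, -0.8, 2.6]
opening: 0.0109
```

>>> drive_tool:
  targets:
    - {"gripper": 0,"dp": [0,-0.5,-2],"twist": [0,0,0]}
    - {"gripper": 0,"dp": [0,-1,-6],"twist": [0,0,0]}
    - {"gripper": 0,"dp": [0,-1,-8],"twist": [0,0,0]}
    - {"gripper": 0,"dp": [-4,-1,-8.5],"twist": [0,0,-0.03]}
    - {"gripper": 0,"dp": [-10,-1,-8.5],"twist": [0,0,-0.06]}

```text
clock: 22.85
tool_pos: [0.5068, 0.0069, 0.12]
orientation: [179.8, 0.0, 87.1]
force: [0.9, -0.3, -0.9]
opening: 0.0111
```

```bash
python3 -c "
from h import *
snap('wrist','pics/p1.png',scale=1.5)
goal(.4385,-.2995,0.10,94)
"
```

```text
dp [-30.21, -5.04, 2.13] tw [0.001, 0.007, -0.125] pos [ 5.054e-01 -5.000e-04  1.194e-01] [179.92   0.37  86.84] t 22.9
```

View pics/p1.png

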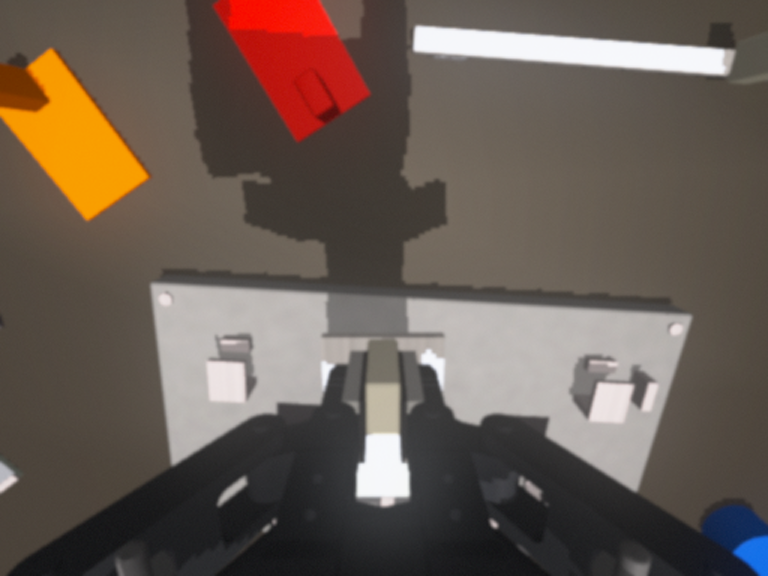

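>>> drive_tool:
  targets:
    - {"gripper": 0,"dp": [-30.2,-5,2.1],"twist": [0,0.007,-0.125]}
    - {"gripper": 0,"dp": [-30.2,-5,2.1],"twist": [0,0.007,-0.125]}
    - {"gripper": 0,"dp": [-30.2,-5,2.1],"twist": [0,0.007,-0.125]}
    - {"gripper": 0,"dp": [-30.2,-5,2.1],"twist": [0,0.007,-0.125]}
    - {"gripper": 0,"dp": [-30.2,-5,2.1],"twist": [0,0.007,-0.125]}

```text
clock: 23.52
tool_pos: [0.4375, -0.2983, 0.0994]
orientation: [-180.0, -0.1, 94.0]
force: [0.2, 0.8, -1.3]
opening: 0.0114
```

>>> drive_tool:
  targets:
    - {"gripper": 0,"dp": [0,0,0],"twist": [0,0,0]}
    - {"gripper": 0,"dp": [0,0,0],"twist": [0,0,0]}

```text
clock: 23.78
tool_pos: [0.4363, -0.2969, 0.0983]
orientation: [-179.9, -0.3, 93.9]
force: [-0.0, 0.6, -0.2]
opening: 0.011
```

```bash
python3 -c "
from h import *
goal(.4385,-.2995,0.019,94)
"
```

```text
dp [-0.31, 0.22, 7.92] tw [-0.002, -0.005, -0.002] pos [ 0.4363 -0.2969  0.0983] [-179.87   -0.29   93.91] t 23.77
```

>>> drive_tool:
  targets:
    - {"gripper": 0,"dp": [-0.05,0.2,4],"twist": [0,-0.005,0]}
    - {"gripper": 0,"dp": [-0.05,0.2,6.5],"twist": [0,-0.005,0]}
    - {"gripper": 0,"dp": [-0.05,0.2,7.6],"twist": [0,-0.005,0]}
    - {"gripper": 0,"dp": [-0.05,0.2,7.9],"twist": [0,-0.005,0]}
    - {"gripper": 0,"dp": [-0.05,0.2,7.9],"twist": [0,-0.005,0]}

```text
clock: 24.4
tool_pos: [0.4391, -0.297, 0.0201]
orientation: [-179.9, 0.1, 94.0]
force: [-0.0, -0.4, -0.0]
opening: 0.011
```

>>> drive_tool:
  targets:
    - {"gripper": 0,"dp": [0,0,0.1],"twist": [0,0,0]}
    - {"gripper": 0.25,"dp": [0,0,0.1],"twist": [0,0,0]}
    - {"gripper": 0.25,"dp": [0,0,0.1],"twist": [0,0,0]}

```text
clock: 24.78
tool_pos: [0.4393, -0.2973, 0.0196]
orientation: [-180.0, 0.1, 93.9]
force: [-0.1, -0.2, -0.9]
opening: 0.0215
```

>>> drive_tool:
  targets:
    - {"gripper": 0.25,"dp": [0,0,-4],"twist": [0,0,0]}
    - {"gripper": 0.25,"dp": [0,0,-9],"twist": [0,0,0]}
    - {"gripper": 0.25,"dp": [1,2,-12],"twist": [0,0,0]}
    - {"gripper": 0.25,"dp": [1,5,-13],"twist": [0,0,0]}

```text
clock: 25.28
tool_pos: [0.49, -0.2845, 0.1528]
orientation: [179.8, 0.3, 93.9]
force: [-0.3, -0.4, -0.5]
opening: 0.0215
```

```bash
python3 -c "
from h import *
s,c=snap('wrist','pics/q1.png',scale=1.5)
goal(.6,-.34,0.13,94)
"
```

```text
dp [-6.21, 10.15, 2.54] tw [0.009, 0.007, -0.001] pos [ 0.4942 -0.2849  0.154 ] [179.49   0.4   93.95] t 25.32
```

View pics/q1.png

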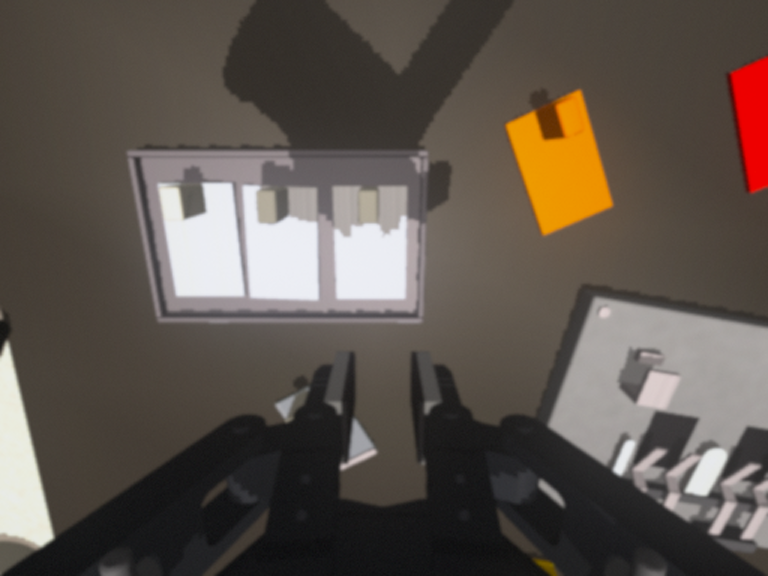

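>>> drive_tool:
  targets:
    - {"gripper": 0.35,"dp": [-2,5,0],"twist": [0,0,0.18]}
    - {"gripper": 0.35,"dp": [-4,9,0],"twist": [0,0,0.36]}
    - {"gripper": 0.35,"dp": [-6,10.2,0],"twist": [0,0,0.54]}
    - {"gripper": 0.35,"dp": [-6,10.2,0],"twist": [0,0,0.72]}
    - {"gripper": 0.35,"dp": [-6,10.2,0],"twist": [0,0,0.9]}

```text
clock: 25.95
tool_pos: [0.5998, -0.338, 0.1545]
orientation: [179.4, -0.1, 42.0]
force: [0.6, 0.1, 0.7]
opening: 0.0297
```

>>> drive_tool:
  targets:
    - {"gripper": 0.35,"dp": [0,0,0],"twist": [0,0,0.18]}
    - {"gripper": 0.35,"dp": [0,0,0],"twist": [0,0,0.36]}
    - {"gripper": 0.35,"dp": [0,0,0],"twist": [0,0,0.54]}
    - {"gripper": 0.35,"dp": [0,0,0],"twist": [0,0,0.72]}
    - {"gripper": 0.35,"dp": [0,0,0],"twist": [0,0,0.9]}

```text
clock: 26.58
tool_pos: [0.5993, -0.338, 0.154]
orientation: [179.8, -0.5, -9.9]
force: [0.5, 0.2, -0.6]
opening: 0.0301
```

```bash
python3 -c "
from h import *
goal(.6,-.342,0.14,-57)
"
```

```text
dp [0.13, 0.37, 1.4] tw [0.0, -0.009, 0.822] pos [ 0.5993 -0.338   0.154 ] [179.77  -0.47  -9.89] t 26.57
```

>>> drive_tool:
  targets:
    - {"gripper": 0.35,"dp": [0.1,0.4,1],"twist": [0,-0.009,0.18]}
    - {"gripper": 0.35,"dp": [0.1,0.4,1],"twist": [0,-0.009,0.36]}
    - {"gripper": 0.35,"dp": [0.1,0.4,1],"twist": [0,-0.009,0.54]}
    - {"gripper": 0.35,"dp": [0.1,0.4,1],"twist": [0,-0.009,0.72]}
    - {"gripper": 0.35,"dp": [0.1,0.4,1],"twist": [0,-0.009,0.822]}

```text
clock: 27.2
tool_pos: [0.5991, -0.3422, 0.1435]
orientation: [180.0, 0.0, -57.2]
force: [0.4, -0.2, 0.7]
opening: 0.03
```

>>> drive_tool:
  targets:
    - {"gripper": 0.35,"dp": [0,0,0],"twist": [0,0,0]}
    - {"gripper": 0.35,"dp": [0,0,0],"twist": [0,0,0]}

```text
clock: 27.45
tool_pos: [0.5988, -0.3423, 0.1431]
orientation: [179.9, 0.1, -57.1]
force: [-0.3, 1.0, -0.2]
opening: 0.0297
```

```bash
python3 -c "
from h import *
s,c=snap('wrist','pics/r1.png',scale=1.5)
goal(.6,-.342,0.14,-57)
"
```

```text
dp [0.04, -0.11, 0.32] tw [0.001, 0.001, -0.003] pos [ 0.5989 -0.3423  0.1432] [ 1.7996e+02  4.0000e-02 -5.7160e+01] t 27.5
```

View pics/r1.png

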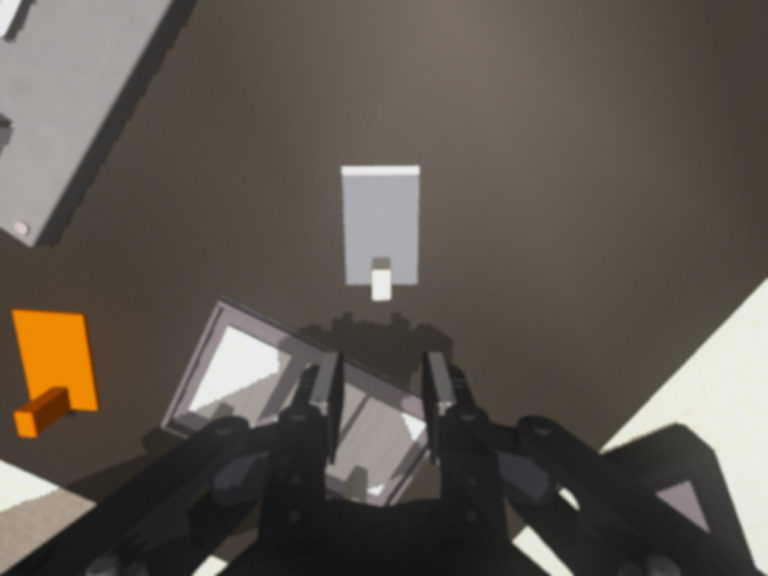

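```bash
python3 -c "
from h import *
s=env.read_state();c=env.camera('wrist')
f=lambda p:np.array(p)/1.5-.17
q=ray(c,f((381.5,284)),.041,s); print(q)
a=ray(c,f((342,167)),.005,s);b=ray(c,f((419.5,166)),.005,s); d=b-a;print(a,b,np.linalg.norm(d),'axis yaw',np.degrees(np.arctan2(d[1],d[0]))+90-180)
e1=ray(c,f((346,285)),.005,s);e2=ray(c,f((418,285)),.005,s);d=e2-e1;print(np.linalg.norm(d),'toolyaw',np.degrees(np.arctan2(d[1],d[0])), np.linalg.norm(e1-a),np.linalg.norm(e2-b))
d=(e1+e2)/2-(a+b)/2; print((e1+e2)/2 - d/np.linalg.norm(d)*.01)
goal(q[0],q[1],.008+.004,-57)
"
```

```text
[ 0.60363822 -0.33826659  0.041     ]
[ 0.64732456 -0.27956554  0.005     ] [ 0.67510097 -0.32152281  0.005     ] 0.05031840464398511 axis yaw -146.49478031517106
0.05103649774223591 toolyaw -57.205503322213914 0.08004563595404499 0.08067686968584384
[ 0.60244483 -0.33923428  0.005     ]
dp [-0.08, -0.62, 13.13] tw [0.001, 0.001, -0.003] pos [ 0.599  -0.3423  0.1433] [ 1.7996e+02  3.0000e-02 -5.7170e+01] t 27.55
```

>>> drive_tool:
  targets:
    - {"gripper": 0.35,"dp": [-0.05,-0.55,6],"twist": [0,0,0]}
    - {"gripper": 0.35,"dp": [-0.05,-0.55,10],"twist": [0,0,0]}
    - {"gripper": 0.35,"dp": [-0.05,-0.55,12.4],"twist": [0,0,0]}
    - {"gripper": 0.35,"dp": [-0.05,-0.55,13.1],"twist": [0,0,0]}
    - {"gripper": 0.35,"dp": [-0.05,-0.55,13.1],"twist": [0,0,0]}

```text
clock: 28.18
tool_pos: [0.6039, -0.3394, 0.0132]
orientation: [180.0, -0.0, -57.2]
force: [-0.0, -1.1, 0.5]
opening: 0.0297
```

```bash
python3 -c "
from h import *
s,c=snap('wrist','pics/s1.png',scale=1.5)
goal(.603,-.3387,0.012,-57)
"
```

```text
dp [-0.18, 0.07, 0.22] tw [-0.001, -0.002, -0.003] pos [ 0.6045 -0.3398  0.0142] [-1.7997e+02 -1.3000e-01 -5.7170e+01] t 28.23
```

View pics/s1.png

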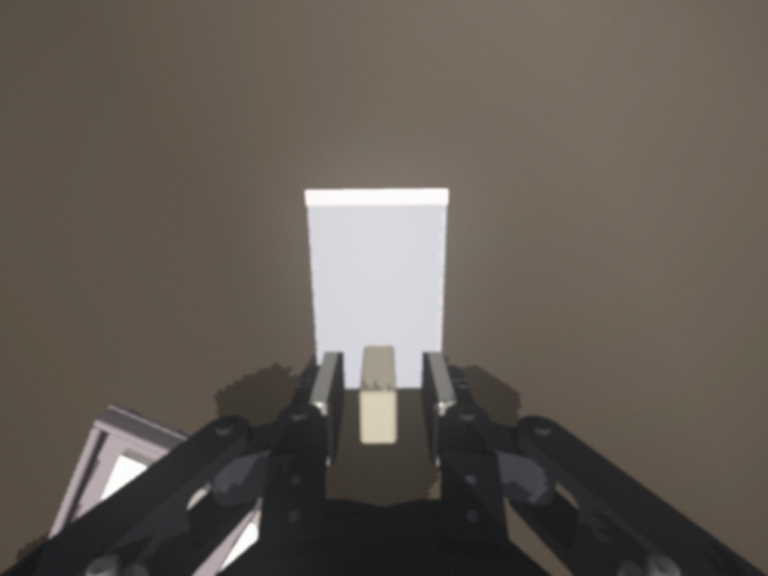

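>>> drive_tool:
  targets:
    - {"gripper": 0,"dp": [-0.1,0,0.15],"twist": [0,0,0]}
    - {"gripper": 0,"dp": [-0.1,0,0.15],"twist": [0,0,0]}
    - {"gripper": 0,"dp": [-0.1,0,0.15],"twist": [0,0,0]}
  grip_force: 60

```text
clock: 28.6
tool_pos: [0.6057, -0.3401, 0.0153]
orientation: [-179.9, -0.4, -57.2]
force: [0.1, -0.0, 5.9]
opening: 0.0107
```

>>> drive_tool:
  targets:
    - {"gripper": 0,"dp": [0,0,-3],"twist": [0,0,0]}
    - {"gripper": 0,"dp": [0,0,-7],"twist": [0,0,0]}
    - {"gripper": 0,"dp": [0,0,-10],"twist": [0,0,0.1]}
    - {"gripper": 0,"dp": [0,0,-10],"twist": [0,0,0.2]}

```text
clock: 29.1
tool_pos: [0.6074, -0.3413, 0.1198]
orientation: [-179.6, -0.7, -68.8]
force: [0.6, -0.4, 0.1]
opening: 0.0109
```

```bash
python3 -c "
from h import *
s,c=snap('wrist','pics/s2.png',scale=1.5)
w=world(-.055,-.075); print(w)
goal(*w,0.11,-96.55)
"
```

```text
[ 0.52480374 -0.04373659]
dp [-30.62, -3.06, 0.51] tw [-0.008, -0.008, 0.482] pos [ 0.6062 -0.3404  0.1178] [-179.68   -0.52  -68.93] t 29.15
```

View pics/s2.png

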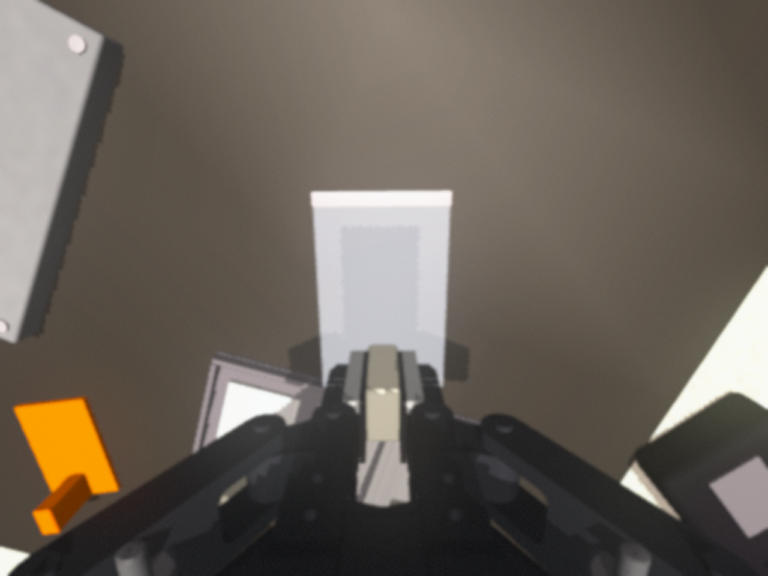

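>>> drive_tool:
  targets:
    - {"gripper": 0,"dp": [-5,-0.5,0],"twist": [-0.008,-0.008,0.15]}
    - {"gripper": 0,"dp": [-11,-1,0],"twist": [-0.008,-0.008,0.3]}
    - {"gripper": 0,"dp": [-17,-1.7,0],"twist": [-0.008,-0.008,0.42]}
    - {"gripper": 0,"dp": [-23,-2.3,0.3],"twist": [-0.008,-0.008,0.482]}
    - {"gripper": 0,"dp": [-28,-2.8,0.5],"twist": [-0.008,-0.008,0.482]}

```text
clock: 29.78
tool_pos: [0.5299, -0.0668, 0.1094]
orientation: [179.9, 0.0, -96.5]
force: [-0.1, -0.4, -0.8]
opening: 0.0109
```

```bash
python3 -c "
from h import *
goal(.5235,-.0437,0.09,-96.55)
"
```

```text
dp [-2.23, 0.9, 1.94] tw [0.002, 0.001, 0.002] pos [ 0.5299 -0.0668  0.1094] [ 1.7988e+02  5.0000e-02 -9.6460e+01] t 29.77
```

>>> drive_tool:
  targets:
    - {"gripper": 0,"dp": [-2.2,0.9,1.5],"twist": [0.002,0,0.002]}
    - {"gripper": 0,"dp": [-2.2,0.9,1.9],"twist": [0.002,0,0.002]}
    - {"gripper": 0,"dp": [-2.2,0.9,1.9],"twist": [0.002,0,0.002]}
    - {"gripper": 0,"dp": [-2.2,0.9,1.9],"twist": [0.002,0,0.002]}

```text
clock: 30.28
tool_pos: [0.5244, -0.0452, 0.091]
orientation: [-179.9, 0.0, -96.6]
force: [-0.3, -0.3, -0.8]
opening: 0.0108
```

```bash
python3 -c "
from h import *
s,c=snap('wrist','pics/t1.png',scale=1.5)
goal(.5235,-.0437,0.037,-96.55)
"
```

```text
dp [-0.14, 0.12, 5.41] tw [-0.001, 0.001, -0.002] pos [ 0.5244 -0.0452  0.0911] [-1.7992e+02  3.0000e-02 -9.6650e+01] t 30.32
```

View pics/t1.png

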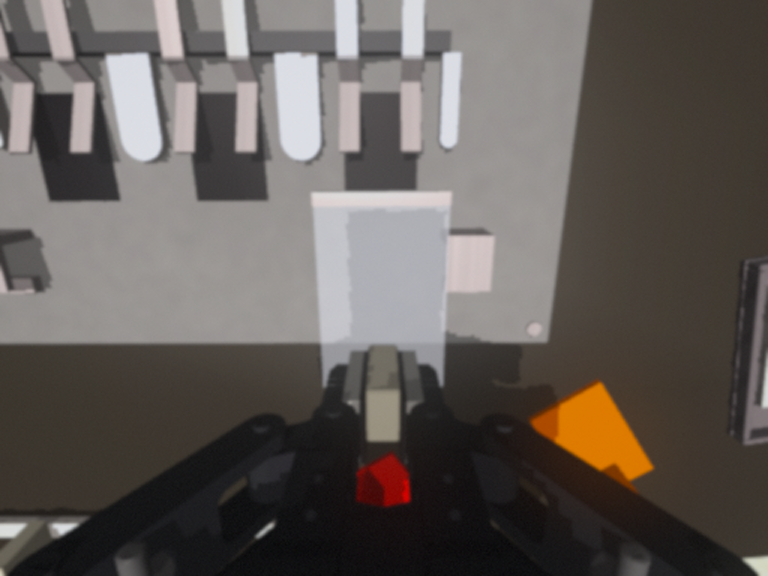

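```bash
python3 -c "
from h import *
s=env.read_state();c=env.camera('wrist')
f=lambda p:np.array(p)/1.5-.17
for n,p,z in [('windowL',(345.5,190),.02),('windowR',(417,190),.02),('win2L',(200,200),.02),('win2R',(268,200),.02),('railR',(449,140),.027),('railL',(300,150),.027),('noseL',(350,152),.033),('noseR',(411,152),.033),('beadL',(311,192),.0911-.0153+.007),('beadR',(451.5,192),.0911-.0153+.007),('cornR',(548,343),.02)]:
    q=ray(c,f(p),z,s); print(n,q.round(4),rel(q))
print(rel(s['tool_pos']))
"
```

```text
windowL [ 0.5909 -0.0336  0.02  ] [ 0.0095 -0.0574]
windowR [ 0.5867 -0.0692  0.02  ] [ 0.0094 -0.0933]
win2L [0.5946 0.0402 0.02  ] [0.0048 0.0164]
win2R [0.5906 0.0061 0.02  ] [ 0.0047 -0.018 ]
railR [ 0.6082 -0.0857  0.027 ] [ 0.0327 -0.1072]
railL [ 0.612  -0.0155  0.027 ] [ 0.0284 -0.037 ]
noseL [ 0.6082 -0.0393  0.033 ] [ 0.0273 -0.0611]
noseR [ 0.6049 -0.0671  0.033 ] [ 0.0273 -0.0891]
beadL [ 0.5951 -0.0272  0.0828] [ 0.013  -0.0506]
beadR [ 0.5893 -0.0768  0.0828] [ 0.0129 -0.1004]
cornR [ 0.4945 -0.135   0.02  ] [-0.0747 -0.1691]
[-0.0552 -0.0765]
```

>>> drive_tool:
  targets:
    - {"gripper": 0,"dp": [-0.05,0.1,3],"twist": [0,0,0]}
    - {"gripper": 0,"dp": [-0.05,0.1,4.6],"twist": [0,0,0]}
    - {"gripper": 0,"dp": [-0.05,0.1,5.3],"twist": [0,0,0]}
    - {"gripper": 0,"dp": [-0.05,0.1,5.5],"twist": [0,0,0]}
    - {"gripper": 0,"dp": [-0.05,0.1,5.5],"twist": [0,0,0]}

```text
clock: 31.0
tool_pos: [0.524, -0.0446, 0.0365]
orientation: [-179.9, 0.0, -96.6]
force: [-0.1, 0.5, -0.4]
opening: 0.0109
```

```bash
python3 -c "
from h import *
s,c=snap('wrist','pics/t2.png',scale=1.5)
print(s['force'],rel(s['tool_pos']))
w=world(.002,-.075);goal(*w,0.0353,-96.55)
"
```

```text
[-0.14905217  0.49346295 -0.44132008] [-0.0557 -0.0759]
dp [-0.11, -5.75, 0.16] tw [-0.003, 0.0, -0.002] pos [ 0.5242 -0.0446  0.0368] [-1.7985e+02  2.0000e-02 -9.6650e+01] t 31.05
```

View pics/t2.png

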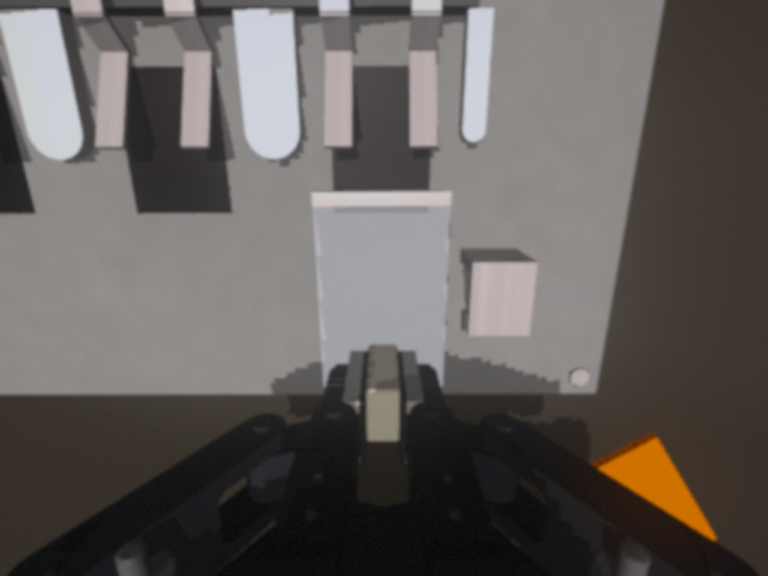

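>>> drive_tool:
  targets:
    - {"gripper": 0,"dp": [-0.1,-0.5,0.2],"twist": [0,0,-0.002]}
    - {"gripper": 0,"dp": [-0.1,-1.6,0.2],"twist": [0,0,-0.002]}
    - {"gripper": 0,"dp": [-0.1,-2.7,0.2],"twist": [0,0,-0.002]}
    - {"gripper": 0,"dp": [-0.1,-3.7,0.2],"twist": [0,0,-0.002]}
    - {"gripper": 0,"dp": [-0.1,-4.6,0.2],"twist": [0,0,-0.002]}

```text
clock: 31.68
tool_pos: [0.5686, -0.0487, 0.0351]
orientation: [179.8, 0.0, -96.5]
force: [-8.9, 0.1, 12.2]
opening: 0.0111
```

```bash
python3 -c "
from h import *
s,c=snap('wrist','pics/t3.png',scale=1.5)
print(s['force'],rel(s['tool_pos']))
w=world(.002,-.075);goal(*w,0.0353,-96.55)
"
```

```text
[-8.85929086  0.07331255 12.19369493] [-0.0109 -0.075 ]
dp [-0.01, -1.05, 0.01] tw [-0.002, 0.0, 0.0] pos [ 0.571  -0.0491  0.0354] [-1.7991e+02  2.0000e-02 -9.6530e+01] t 31.73
```

View pics/t3.png

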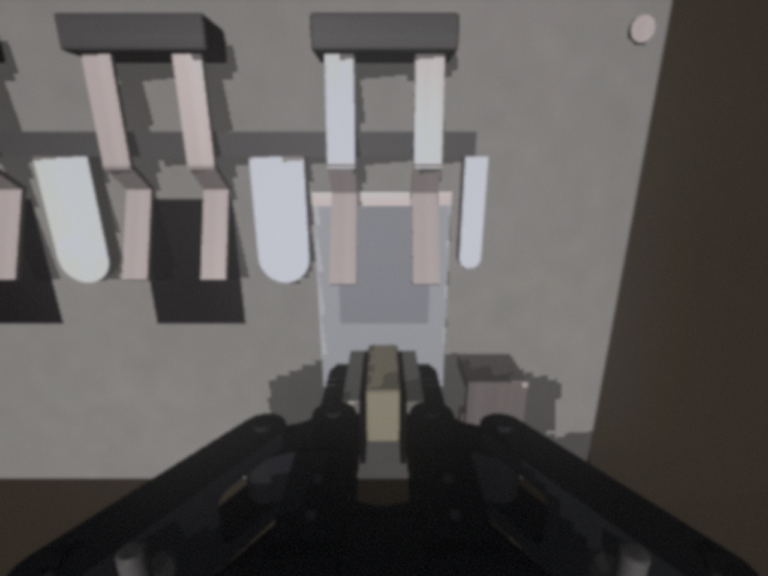

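>>> drive_tool:
  targets:
    - {"gripper": 0,"dp": [0,-0.5,0.05],"twist": [0,0,0]}
    - {"gripper": 0,"dp": [0,-0.9,0.05],"twist": [0,0,0]}
    - {"gripper": 0,"dp": [0,-1.2,0.05],"twist": [0,0,0]}
    - {"gripper": 0,"dp": [0,-1.3,0.05],"twist": [0,0,0]}
    - {"gripper": 0,"dp": [0,-1.3,0.05],"twist": [0,0,0]}

```text
clock: 32.35
tool_pos: [0.5803, -0.05, 0.0352]
orientation: [179.6, 0.0, -96.5]
force: [-13.4, 1.3, 12.8]
opening: 0.011
```

```bash
python3 -c "
from h import *
s,c=snap('wrist','pics/t4.png',scale=1.5)
print(s['force'],rel(s['tool_pos']))
w=world(.002,-.075);goal(*w,0.0353,-96.55)
"
```

```text
[-13.4279138   1.3277578  12.8393411] [ 0.0009 -0.0749]
dp [0.01, -0.11, -0.02] tw [0.008, 0.001, 0.0] pos [ 0.5803 -0.05    0.0351] [ 1.7956e+02  4.0000e-02 -9.6530e+01] t 32.4
```

View pics/t4.png

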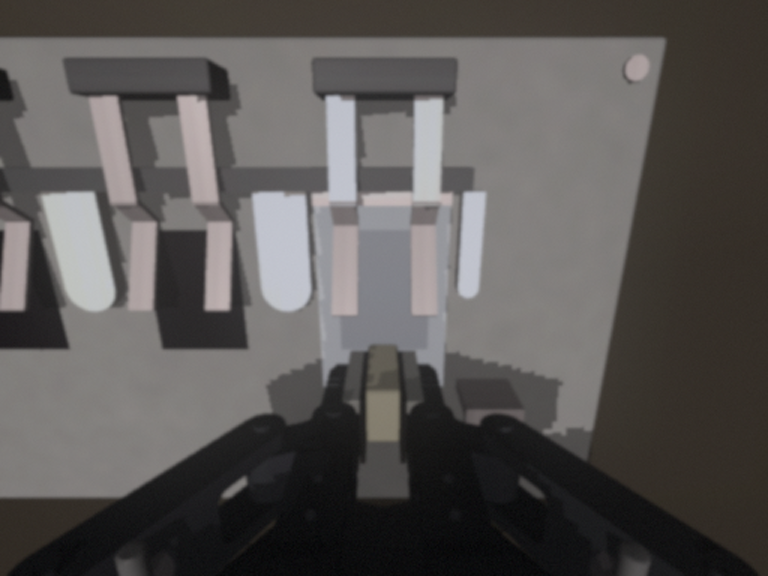

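>>> drive_tool:
  targets:
    - {"gripper": 0,"dp": [0,-0.2,0.0],"twist": [0,0,0]}
    - {"gripper": 0,"dp": [0,-0.4,0.0],"twist": [0,0,0]}
    - {"gripper": 0,"dp": [0,-0.5,0.0],"twist": [0,0,0]}
    - {"gripper": 0,"dp": [0,-0.5,0.0],"twist": [0,0,0]}

```text
clock: 32.9
tool_pos: [0.5803, -0.0497, 0.0352]
orientation: [178.8, 0.1, -96.5]
force: [-15.5, 1.3, 14.8]
opening: 0.0105
```

```bash
python3 -c "
from h import *
s,c=snap('wrist','pics/t5.png',scale=1.5)
print(s['force'],rel(s['tool_pos']))
"
```

```text
[-15.50233147   1.34660193  14.84621207] [ 0.0008 -0.0746]
```

View pics/t5.png

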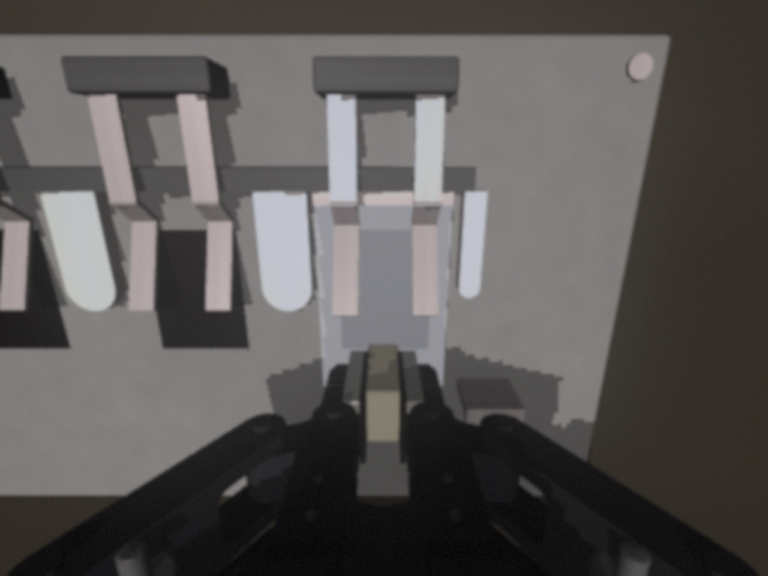

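>>> drive_tool:
  targets:
    - {"gripper": 0,"dp": [0,0,0],"twist": [0.015,0,0]}
    - {"gripper": 0.3,"dp": [0,0,0],"twist": [0.015,0,0]}
    - {"gripper": 0.3,"dp": [0,0,0],"twist": [0.02,0,0]}
    - {"gripper": 0.3,"dp": [0,0,0],"twist": [0.02,0,0]}

```text
clock: 33.45
tool_pos: [0.5807, -0.0498, 0.0351]
orientation: [-180.0, 0.1, -96.5]
force: [0.5, -0.7, -0.3]
opening: 0.026
```

>>> drive_tool:
  targets:
    - {"gripper": 0.3,"dp": [0,0,-4],"twist": [0,0,0]}
    - {"gripper": 0.3,"dp": [0,0,-9],"twist": [0,0,0]}
    - {"gripper": 0.3,"dp": [0,1,-11],"twist": [0,0,0]}
    - {"gripper": 0.3,"dp": [3,2,-11],"twist": [0,0,0]}

```text
clock: 33.95
tool_pos: [0.5599, -0.077, 0.1483]
orientation: [-179.6, 0.0, -96.3]
force: [-0.4, -0.5, -0.6]
opening: 0.0256
```

```bash
python3 -c "
from h import *
s,c=snap('wrist','pics/u1.png',crop=(100,60,420,300),scale=2.5)
snap('top','pics/u2.png',scale=1.5)
"
```

```text
(no output)
```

View pics/u1.png

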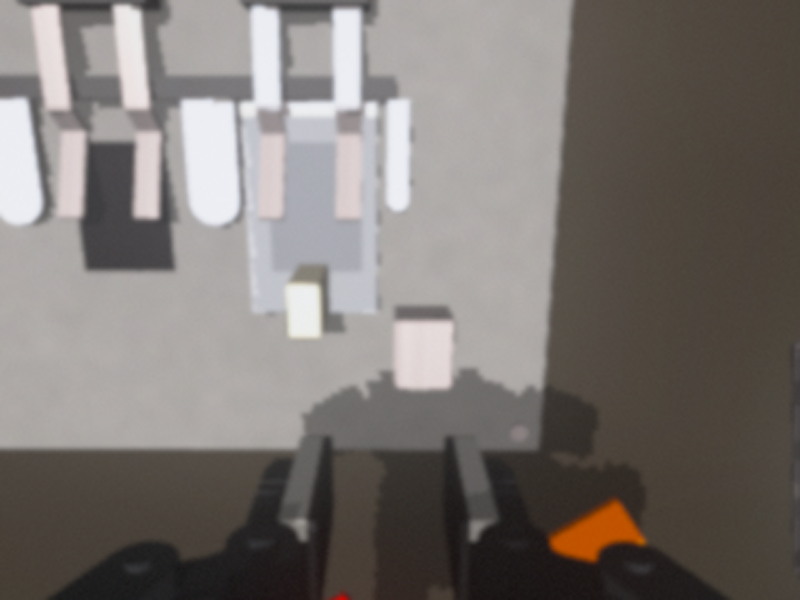

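View pics/u2.png

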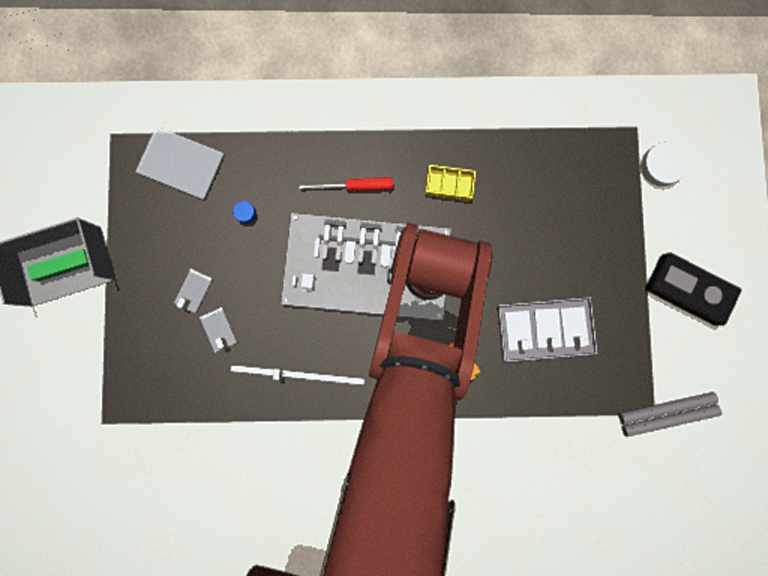

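```bash
python3 - <<'E'
from h import *
c=env.camera('top'); im=c['img'][:,:,::-1].copy()
print(env.read_state()['tool_pos'])
cv2.imwrite('pics/v1.png',cv2.resize(im[170:245,105:175],None,fx=8,fy=8,interpolation=cv2.INTER_CUBIC))
E
```

```text
[ 0.55739286 -0.07826094  0.14536089]
```

View pics/v1.png

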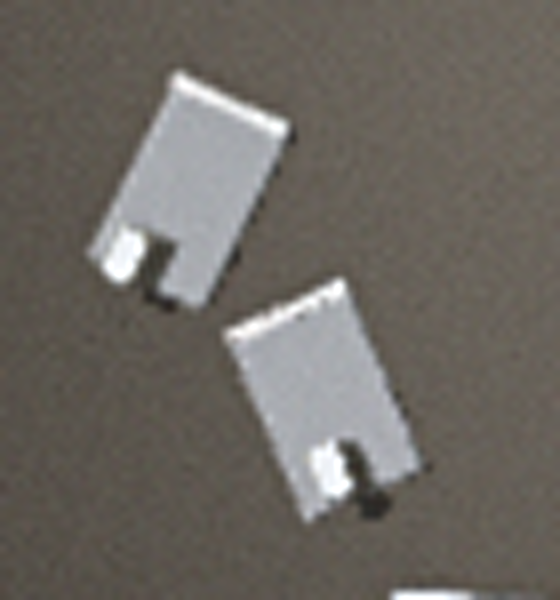

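```bash
python3 - <<'E'
from h import *
c=env.camera('top')
f=lambda p:np.array(p)/8+np.array([105,170])-.44
for n,fl,fr,rl,rr,t in [('A',(176,70),(290,122),(90,258),(200,306),(125,256)),('B',(228,335),(343,280),(305,522),(420,468),(330,470))]:
    FL,FR,RL,RR=[ray(c,f(p),.005)[:2] for p in (fl,fr,rl,rr)]
    d=(FL+FR)-(RL+RR); yaw=np.degrees(np.arctan2(d[1],d[0])); u=d/np.linalg.norm(d)
    print(n,'yaw',yaw,'len',np.linalg.norm(d)/2,np.linalg.norm(FL-FR),'tab from rear',((RL+RR)/2+u*.01).round(4),'front',((FL+FR)/2-u*.07).round(4),'tabtop',ray(c,f(t),.041).round(4))
goal(.48,.40,.15,-115)
E
```

```text
A yaw -24.637574659027166 len 0.08069265943796117 0.05029276503786994 tab from rear [0.5383 0.4008] front [0.539  0.4005] tabtop [0.5373 0.4005 0.041 ]
B yaw 22.750312988215914 len 0.08022891743307005 0.04965168605329202 tab from rear [0.4535 0.3223] front [0.4537 0.3224] tabtop [0.4545 0.3213 0.041 ]
dp [-46.57, 13.15, -0.43] tw [-0.0, 0.002, 0.322] pos [ 0.5575 -0.0776  0.145 ] [-1.7997e+02  9.0000e-02 -9.6560e+01] t 34.15
```

>>> drive_tool:
  targets:
    - {"gripper": 0.3,"dp": [-6,1,0],"twist": [0,0,-0.18]}
    - {"gripper": 0.3,"dp": [-12,2,0],"twist": [0,0,-0.36]}
    - {"gripper": 0.3,"dp": [-18,3,0],"twist": [0,0,-0.54]}
    - {"gripper": 0.3,"dp": [-24,4,0],"twist": [0,0,-0.72]}
    - {"gripper": 0.3,"dp": [-29,5,0],"twist": [0,0,-0.9]}

```text
clock: 34.78
tool_pos: [0.5405, 0.2194, 0.1451]
orientation: [-179.9, 0.1, -44.6]
force: [0.2, 0.1, -0.4]
opening: 0.0258
```

```bash
python3 -c "
from h import *
goal(.5385,.4005,.14,65.4)"
```

```text
dp [-12.85, -12.76, 0.55] tw [-0.002, -0.001, -1.919] pos [0.5405 0.2194 0.1451] [-1.7989e+02  6.0000e-02 -4.4570e+01] t 34.77
```

>>> drive_tool:
  targets:
    - {"gripper": 0.3,"dp": [-4,-4,0.5],"twist": [0,0,-0.18]}
    - {"gripper": 0.3,"dp": [-8,-8,0.5],"twist": [0,0,-0.36]}
    - {"gripper": 0.3,"dp": [-12,-12,0.5],"twist": [0,0,-0.54]}
    - {"gripper": 0.3,"dp": [-12.8,-12.8,0.5],"twist": [0,0,-0.72]}
    - {"gripper": 0.3,"dp": [-12.8,-12.8,0.5],"twist": [0,0,-0.9]}

```text
clock: 35.4
tool_pos: [0.5381, 0.4031, 0.1394]
orientation: [-179.9, 0.0, 7.5]
force: [-0.0, -0.1, -0.3]
opening: 0.0257
```

>>> drive_tool:
  targets:
    - {"gripper": 0.3,"dp": [0,0,0],"twist": [0,0,-0.18]}
    - {"gripper": 0.3,"dp": [0,0,0],"twist": [0,0,-0.36]}
    - {"gripper": 0.3,"dp": [0,0,0],"twist": [0,0,-0.54]}
    - {"gripper": 0.3,"dp": [0,0,0],"twist": [0,0,-0.72]}
    - {"gripper": 0.3,"dp": [0,0,0],"twist": [0,0,-0.9]}

```text
clock: 36.02
tool_pos: [0.5375, 0.4039, 0.1385]
orientation: [-179.9, -0.1, 59.5]
force: [0.3, 0.1, -0.4]
opening: 0.0256
```

```bash
python3 -c "
from h import *
goal(.5385,.4005,.14,65.4)"
```

```text
dp [-0.24, 0.26, -0.15] tw [-0.002, -0.001, -0.104] pos [0.5375 0.4039 0.1385] [-1.7986e+02 -7.0000e-02  5.9460e+01] t 36.02
```

>>> drive_tool:
  targets:
    - {"gripper": 0.3,"dp": [-0.2,0.2,0],"twist": [0,0,-0.104]}
    - {"gripper": 0.3,"dp": [-0.2,0.2,0],"twist": [0,0,-0.104]}
    - {"gripper": 0.3,"dp": [-0.2,0.2,0],"twist": [0,0,-0.104]}

```text
clock: 36.4
tool_pos: [0.5379, 0.4016, 0.138]
orientation: [-179.8, -0.1, 65.3]
force: [-0.1, -0.8, -0.5]
opening: 0.0258
```

```bash
python3 -c "
from h import *
s,c=snap('wrist','pics/w1.png',scale=1.5)
goal(.5385,.4005,.14,65.4)"
```

```text
dp [-0.07, 0.09, -0.18] tw [-0.003, -0.001, -0.001] pos [0.538  0.4016 0.1382] [-1.7985e+02 -8.0000e-02  6.5360e+01] t 36.45
```

View pics/w1.png

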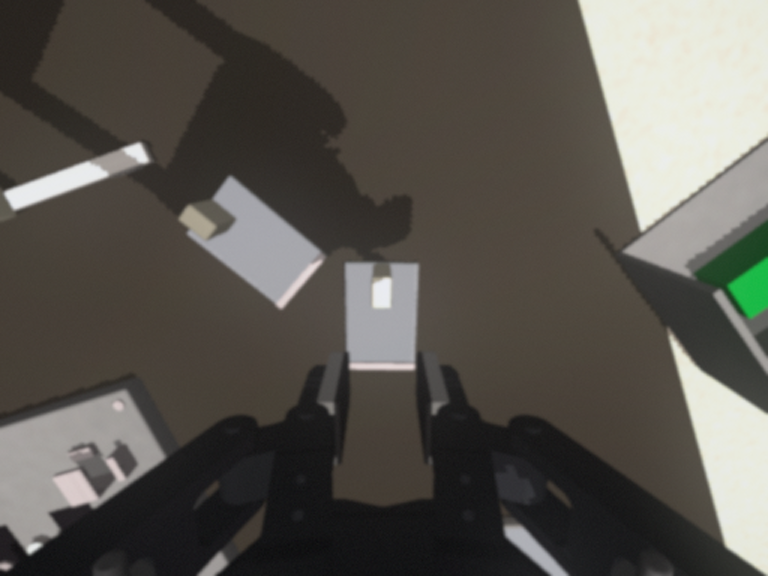

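```bash
python3 -c "
from h import *
s=env.read_state();c=env.camera('wrist')
f=lambda p:np.array(p)/1.5-.17
q=ray(c,f((381.5,292)),.041,s); print(q)
e1=ray(c,f((346,263)),.005,s);e2=ray(c,f((419,263.5)),.005,s);d=e2-e1;print(np.linalg.norm(d),'toolyaw',np.degrees(np.arctan2(d[1],d[0])))
u=np.array([-np.cos(np.radians(65.4+90)),-np.sin(np.radians(65.4+90))]);print(((e1+e2)/2)[:2]+u*.01)
goal(q[0],q[1],.014,65.4)
"
```

```text
[0.53674136 0.40233634 0.041     ]
0.05000581862216962 toolyaw 64.90250263412553
[0.53775759 0.40260588]
dp [0.01, -0.12, 12.43] tw [-0.003, -0.001, -0.0] pos [0.538  0.4015 0.1383] [-1.7986e+02 -8.0000e-02  6.5370e+01] t 36.5
```

>>> drive_tool:
  targets:
    - {"gripper": 0.35,"dp": [0.05,-0.15,6],"twist": [-0.003,0,0]}
    - {"gripper": 0.35,"dp": [0.05,-0.15,10],"twist": [-0.003,0,0]}
    - {"gripper": 0.35,"dp": [0.05,-0.15,12],"twist": [-0.003,0,0]}
    - {"gripper": 0.35,"dp": [0.05,-0.15,12.5],"twist": [-0.003,0,0]}
    - {"gripper": 0.35,"dp": [0.05,-0.15,12.5],"twist": [-0.003,0,0]}

```text
clock: 37.12
tool_pos: [0.5378, 0.4036, 0.0147]
orientation: [179.9, -0.2, 65.4]
force: [-0.1, -0.3, 1.0]
opening: 0.0299
```

```bash
python3 -c "
from h import *
s,c=snap('wrist','pics/w2.png',scale=1.5)
goal(.537,.402,.014,65.4)"
```

```text
dp [-0.22, -0.04, 0.14] tw [0.003, -0.004, -0.001] pos [0.5383 0.4038 0.0154] [179.85  -0.25  65.37] t 37.17
```

View pics/w2.png

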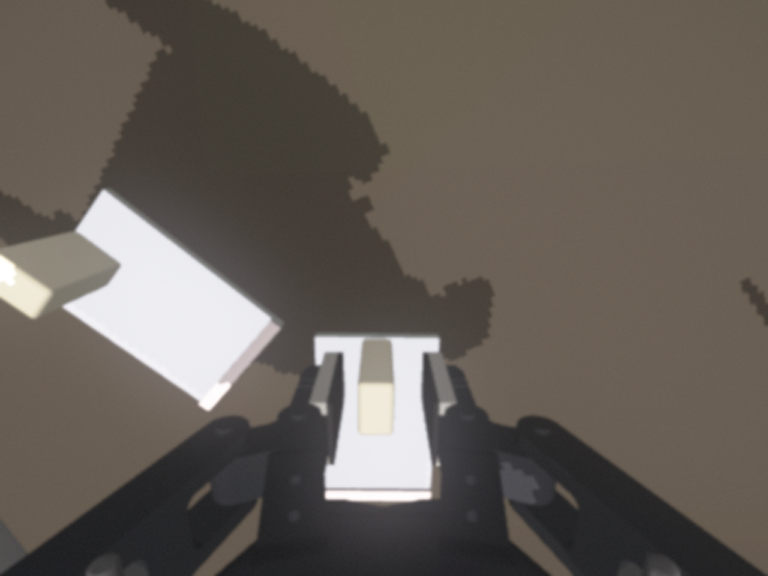

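Well placed. Grip and lift.

>>> drive_tool:
  targets:
    - {"gripper": 0,"dp": [-0.2,0,0.15],"twist": [0.003,-0.004,0]}
    - {"gripper": 0,"dp": [-0.2,0,0.15],"twist": [0.003,-0.004,0]}
    - {"gripper": 0,"dp": [-0.2,0,0.15],"twist": [0.003,-0.004,0]}

```text
clock: 37.55
tool_pos: [0.5392, 0.4028, 0.0163]
orientation: [179.9, -0.2, 65.4]
force: [0.4, -0.2, 6.8]
opening: 0.0108
```

>>> drive_tool:
  targets:
    - {"gripper": 0,"dp": [0,0,-3],"twist": [0,0,0]}
    - {"gripper": 0,"dp": [0,0,-7],"twist": [0,0,0]}
    - {"gripper": 0,"dp": [-1,0,-10],"twist": [0,0,-0.05]}
    - {"gripper": 0,"dp": [-4,0,-10],"twist": [0,0,-0.1]}

```text
clock: 38.05
tool_pos: [0.525, 0.3682, 0.1205]
orientation: [179.5, -0.6, 71.3]
force: [0.5, 0.6, -0.7]
opening: 0.0107
```

```bash
sed -i 's/MID=np.array(.*; YAW/MID=np.array([0.5872,0.0243]); YAW/' h.py; python3 -c "
from h import *
w=world(-.055,.075); print(w)
goal(*w,.095,83.45)"
```

```text
[0.54111427 0.10508431]
dp [-24.43, 9.96, 2.39] tw [0.009, -0.009, -0.213] pos [0.525  0.3682 0.1205] [179.53  -0.58  71.26] t 38.05
```

>>> drive_tool:
  targets:
    - {"gripper": 0,"dp": [-6,2.4,0],"twist": [0.009,-0.009,-0.15]}
    - {"gripper": 0,"dp": [-12,4.8,0],"twist": [0.009,-0.009,-0.213]}
    - {"gripper": 0,"dp": [-17,7,0],"twist": [0.009,-0.009,-0.213]}
    - {"gripper": 0,"dp": [-22,9,1],"twist": [0.009,-0.009,-0.213]}
    - {"gripper": 0,"dp": [-24.2,9.9,2],"twist": [0.009,-0.009,-0.213]}

```text
clock: 38.67
tool_pos: [0.5409, 0.1046, 0.0987]
orientation: [180.0, 0.0, 83.3]
force: [-0.1, 0.2, -1.7]
opening: 0.0109
```

>>> drive_tool:
  targets:
    - {"gripper": 0,"dp": [0,0,0],"twist": [0,0,0]}
    - {"gripper": 0,"dp": [0,0,0],"twist": [0,0,0]}

```text
clock: 38.92
tool_pos: [0.5408, 0.1051, 0.0988]
orientation: [180.0, -0.0, 83.3]
force: [0.1, 0.2, -0.0]
opening: 0.0109
```

```bash
python3 -c "
from h import *
s,c=snap('wrist','pics/x1.png',scale=1.5)
w=world(-.055,.075)
goal(*w,.037,83.45);print(rel(s['tool_pos']))"
```

```text
dp [-0.05, 0.01, 6.2] tw [0.001, -0.0, -0.002] pos [0.541  0.1056 0.099 ] [ 1.7996e+02 -2.0000e-02  8.3340e+01] t 38.98
[-0.0553  0.075 ]
```

View pics/x1.png

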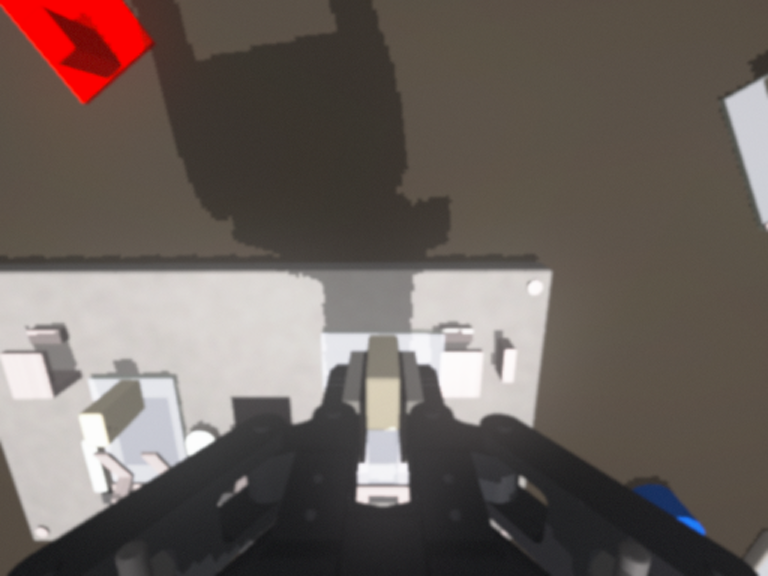

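>>> drive_tool:
  targets:
    - {"gripper": 0,"dp": [-0.05,0,3],"twist": [0,0,0]}
    - {"gripper": 0,"dp": [-0.05,0,5],"twist": [0,0,0]}
    - {"gripper": 0,"dp": [-0.05,0,6],"twist": [0,0,0]}
    - {"gripper": 0,"dp": [-0.05,0,6.3],"twist": [0,0,0]}
    - {"gripper": 0,"dp": [-0.05,0,6.3],"twist": [0,0,0]}

```text
clock: 39.6
tool_pos: [0.542, 0.1056, 0.0369]
orientation: [179.8, -0.0, 83.4]
force: [0.3, -0.3, -0.4]
opening: 0.0113
```

```bash
python3 -c "
from h import *
s,c=snap('wrist','pics/x2.png',scale=1.5)
snap('side','pics/x3.png',crop=(180,110,330,280),scale=3.4)
w=world(.002,.075)
goal(*w,.036,83.45);print(rel(s['tool_pos']),s['force'])"
```

```text
dp [-0.02, 5.62, 0.11] tw [0.003, -0.001, -0.002] pos [0.542  0.1053 0.0369] [ 1.7984e+02 -4.0000e-02  8.3360e+01] t 39.7
[-0.0542  0.0756] [ 0.28474666 -0.30843695 -0.37963051]
```

View pics/x2.png

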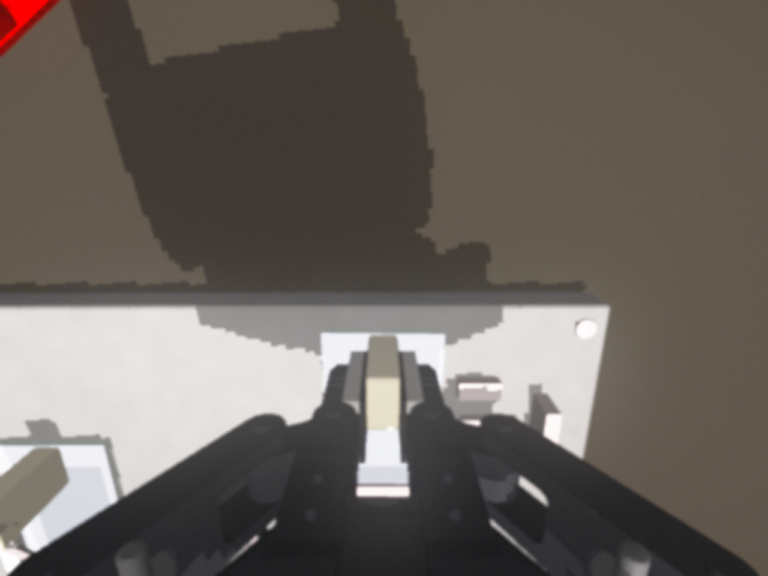

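View pics/x3.png

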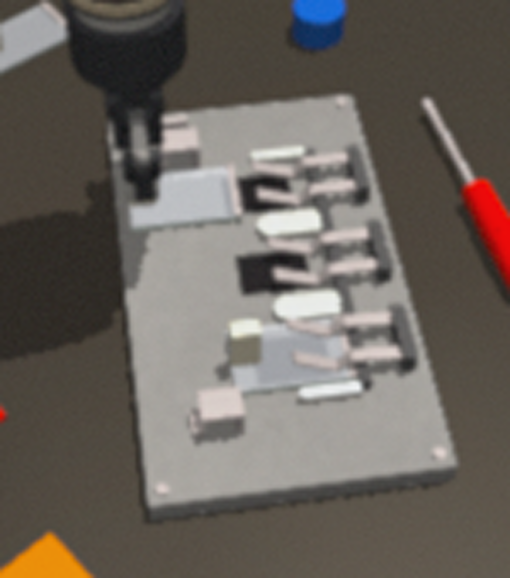

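Pane lies ahead of bay 3's lane, aligned. Push.

>>> drive_tool:
  targets:
    - {"gripper": 0,"dp": [0,0.5,0.2],"twist": [0,0,0]}
    - {"gripper": 0,"dp": [0,1.6,0.2],"twist": [0,0,0]}
    - {"gripper": 0,"dp": [0,2.7,0.2],"twist": [0,0,0]}
    - {"gripper": 0,"dp": [0,3.7,0.2],"twist": [0,0,0]}
    - {"gripper": 0,"dp": [0,4.6,0.2],"twist": [0,0,0]}

```text
clock: 40.33
tool_pos: [0.5863, 0.1003, 0.0362]
orientation: [-179.8, -0.0, 83.3]
force: [-5.8, 0.5, 9.7]
opening: 0.0111
```

```bash
python3 -c "
from h import *
snap('side','pics/x4.png',crop=(180,110,330,280),scale=3.4)
s=env.read_state()
w=world(.002,.075)
goal(*w,.036,83.45);print(rel(s['tool_pos']),s['force'])"
```

```text
dp [-0.04, 0.87, 0.04] tw [0.003, -0.001, -0.002] pos [0.5892 0.0999 0.0363] [ 1.7981e+02 -6.0000e-02  8.3340e+01] t 40.38
[-0.0067  0.0754] [ 0.79741228 -0.37094433 -1.70509478]
```

View pics/x4.png

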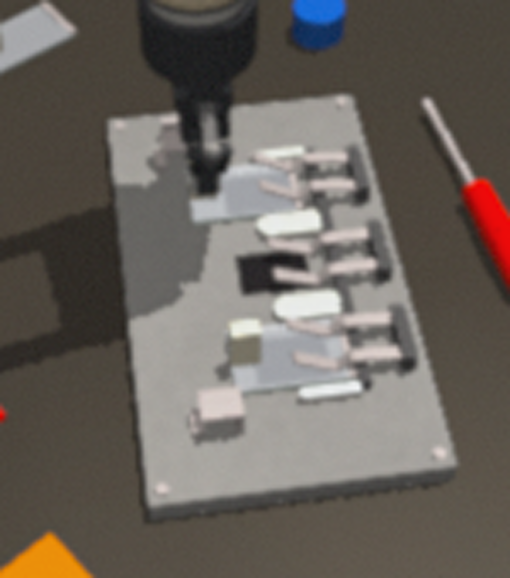

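>>> drive_tool:
  targets:
    - {"gripper": 0,"dp": [0,0.4,0.1],"twist": [0,0,0]}
    - {"gripper": 0,"dp": [0,0.8,0.1],"twist": [0,0,0]}
    - {"gripper": 0,"dp": [0,1.1,0.1],"twist": [0,0,0]}
    - {"gripper": 0,"dp": [0,1.3,0.1],"twist": [0,0,0]}
    - {"gripper": 0,"dp": [0,1.3,0.1],"twist": [0,0,0]}

```text
clock: 41.0
tool_pos: [0.5966, 0.0987, 0.0362]
orientation: [-179.4, 0.1, 83.4]
force: [-17.9, -0.2, 19.1]
opening: 0.0113
```

```bash
python3 -c "
from h import *
snap('side','pics/x5.png',crop=(180,110,330,280),scale=3.4)
s=env.read_state()
w=world(.002,.075)
goal(*w,.036,83.45);print(rel(s['tool_pos']),s['force'])"
```

```text
dp [0.0, 0.12, 0.02] tw [-0.011, 0.001, -0.002] pos [0.5966 0.0987 0.0362] [-1.7937e+02  5.0000e-02  8.3350e+01] t 41.05
[0.0009 0.075 ] [-19.34616531   0.70156643  20.01859788]
```

View pics/x5.png

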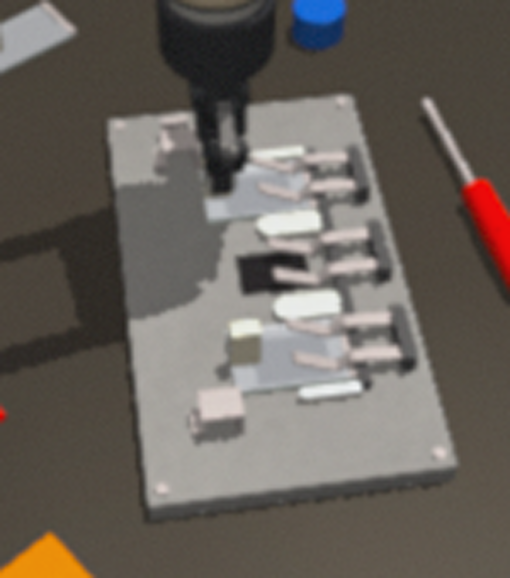

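>>> drive_tool:
  targets:
    - {"gripper": 0,"dp": [0,0,0],"twist": [-0.01,0,0]}
    - {"gripper": 0.3,"dp": [0,0,0],"twist": [-0.01,0,0]}
    - {"gripper": 0.3,"dp": [0,0,0],"twist": [-0.01,0,0]}
    - {"gripper": 0.3,"dp": [0,0,0],"twist": [-0.01,0,0]}

```text
clock: 41.55
tool_pos: [0.5971, 0.0985, 0.0361]
orientation: [-180.0, 0.0, 83.3]
force: [-0.2, 0.2, -0.0]
opening: 0.0259
```

>>> drive_tool:
  targets:
    - {"gripper": 0.3,"dp": [0,0,-4],"twist": [0,0,0]}
    - {"gripper": 0.3,"dp": [0,0,-9],"twist": [0,0,0]}
    - {"gripper": 0.3,"dp": [2,-3,-11],"twist": [0,0,-0.1]}
    - {"gripper": 0.3,"dp": [6,-6,-11],"twist": [0,0,-0.25]}
    - {"gripper": 0.3,"dp": [11,-9,-11],"twist": [0,0,-0.4]}

```text
clock: 42.18
tool_pos: [0.5206, 0.2189, 0.1468]
orientation: [179.9, 0.0, 106.4]
force: [1.2, 0.8, -0.3]
opening: 0.0253
```

```bash
python3 -c "
from h import *
snap('wrist','pics/y1.png',scale=1.5)
goal(.4538,.3222,.14,112.75)"
```

```text
dp [11.08, -3.2, 0.69] tw [-0.001, -0.006, -0.103] pos [0.5166 0.2254 0.1462] [-179.92   -0.33  106.87] t 42.23
```

View pics/y1.png

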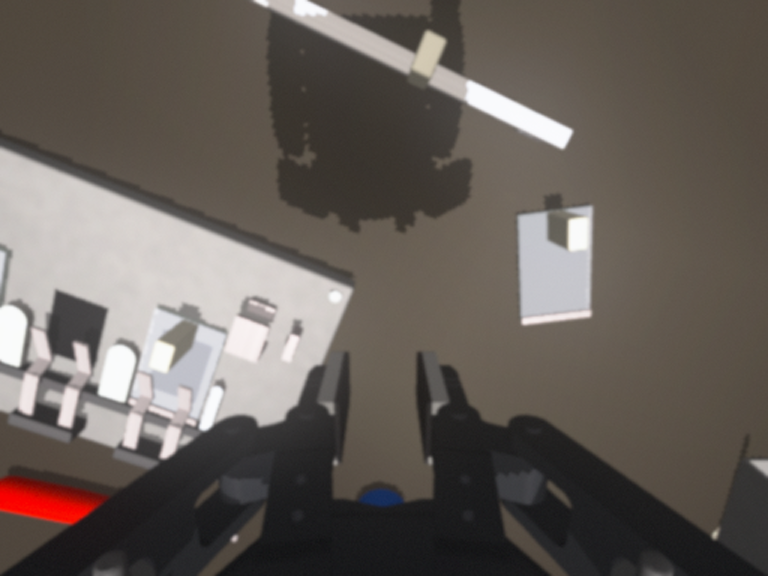

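>>> drive_tool:
  targets:
    - {"gripper": 0.35,"dp": [5,-1.5,0.5],"twist": [0,-0.006,-0.103]}
    - {"gripper": 0.35,"dp": [10,-3,0.5],"twist": [0,-0.006,-0.103]}
    - {"gripper": 0.35,"dp": [11,-3.2,0.5],"twist": [0,-0.006,-0.103]}
    - {"gripper": 0.35,"dp": [11,-3.2,0.5],"twist": [0,-0.006,-0.103]}
    - {"gripper": 0.35,"dp": [11,-3.2,0.5],"twist": [0,-0.006,-0.103]}

```text
clock: 42.85
tool_pos: [0.4551, 0.3204, 0.1419]
orientation: [-180.0, 0.0, 112.7]
force: [-0.3, -0.3, -0.3]
opening: 0.0297
```

```bash
python3 -c "
from h import *
snap('wrist','pics/y2.png',scale=1.5)
goal(.4538,.3222,.14,112.75)"
```

```text
dp [0.22, -0.05, 0.19] tw [-0.001, 0.001, -0.002] pos [0.4551 0.3203 0.1419] [-1.7995e+02  4.0000e-02  1.1266e+02] t 42.9
```

View pics/y2.png

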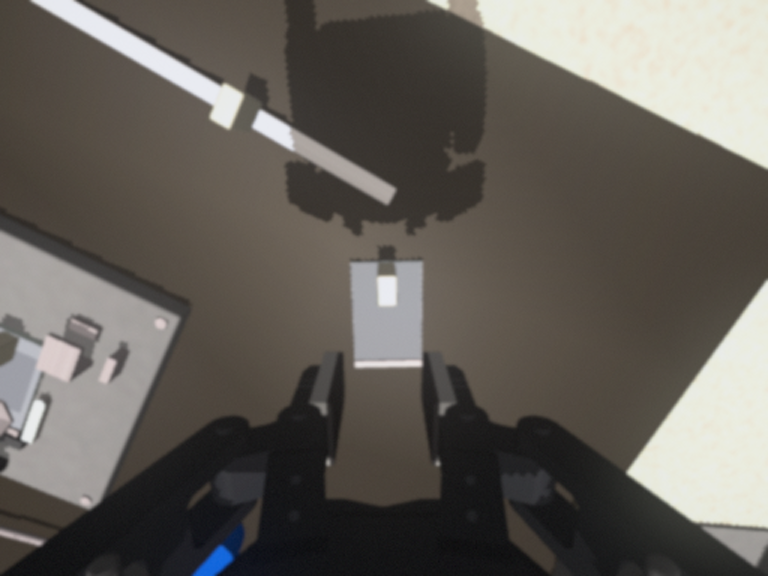

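```bash
python3 -c "
from h import *
s=env.read_state();c=env.camera('wrist')
f=lambda p:np.array(p)/1.5-.17
q=ray(c,f((387,290)),.041,s); print(q)
e1=ray(c,f((350,261)),.005,s);e2=ray(c,f((423,261)),.005,s);d=e2-e1;y=np.degrees(np.arctan2(d[1],d[0]));print(np.linalg.norm(d),'toolyaw',y)
a=np.radians(y-90);print(((e1+e2)/2)[:2]+np.array([np.cos(a),np.sin(a)])*.01)
goal(q[0],q[1],.014,112.75)
"
```

```text
[0.45311462 0.32249552 0.041     ]
0.05058645606118549 toolyaw 112.6447879460747
[0.4533921  0.32253999]
dp [0.28, -0.08, 12.79] tw [-0.001, 0.001, -0.002] pos [0.455  0.3203 0.1419] [-1.7994e+02  3.0000e-02  1.1265e+02] t 42.95
```

>>> drive_tool:
  targets:
    - {"gripper": 0.35,"dp": [0.27,-0.12,6],"twist": [0,0,0]}
    - {"gripper": 0.35,"dp": [0.27,-0.12,10],"twist": [0,0,0]}
    - {"gripper": 0.35,"dp": [0.27,-0.12,12.2],"twist": [0,0,0]}
    - {"gripper": 0.35,"dp": [0.27,-0.12,12.8],"twist": [0,0,0]}
    - {"gripper": 0.35,"dp": [0.27,-0.12,12.8],"twist": [0,0,0]}

```text
clock: 43.58
tool_pos: [0.4535, 0.3219, 0.0142]
orientation: [-180.0, 0.0, 112.6]
force: [0.1, 0.2, 0.7]
opening: 0.0297
```

```bash
python3 -c "
from h import *
snap('wrist','pics/y3.png',scale=1.5)
goal(.4533,.3225,.014,112.75)"
```

```text
dp [0.04, -0.06, 0.1] tw [0.001, 0.0, -0.003] pos [0.4541 0.3223 0.015 ] [1.7995e+02 2.0000e-02 1.1261e+02] t 43.62
```

View pics/y3.png

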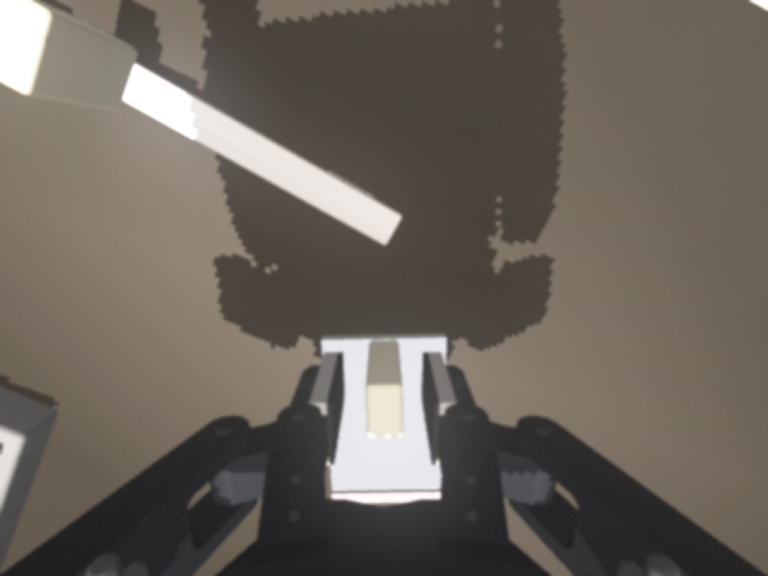

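>>> drive_tool:
  targets:
    - {"gripper": 0,"dp": [0,0,0.1],"twist": [0,0,0]}
    - {"gripper": 0,"dp": [0,0,0.1],"twist": [0,0,0]}
    - {"gripper": 0,"dp": [0,0,0.1],"twist": [0,0,0]}

```text
clock: 44.0
tool_pos: [0.4556, 0.3231, 0.0157]
orientation: [179.7, 0.0, 112.6]
force: [0.3, -0.3, 5.5]
opening: 0.0107
```

>>> drive_tool:
  targets:
    - {"gripper": 0,"dp": [0,0,-3],"twist": [0,0,0]}
    - {"gripper": 0,"dp": [0,0,-7],"twist": [0,0,0]}
    - {"gripper": 0,"dp": [-1,0,-10],"twist": [0,0,0.1]}
    - {"gripper": 0,"dp": [-4,0,-10],"twist": [0,0,0.2]}

```text
clock: 44.5
tool_pos: [0.4725, 0.2876, 0.1191]
orientation: [179.4, -0.1, 101.1]
force: [0.4, -0.9, -0.4]
opening: 0.0107
```

```bash
python3 -c "
from h import *
w=world(-.055,0); print(w)
goal(*w,.1,83.45)"
```

```text
[0.532559   0.03057386]
dp [-26.39, 0.93, 1.85] tw [0.01, -0.004, 0.308] pos [0.4725 0.2876 0.1191] [ 1.7938e+02 -1.5000e-01  1.0111e+02] t 44.5
```

>>> drive_tool:
  targets:
    - {"gripper": 0,"dp": [-6,0,0],"twist": [0.01,0,0.15]}
    - {"gripper": 0,"dp": [-12,0.3,0],"twist": [0.01,0,0.3]}
    - {"gripper": 0,"dp": [-18,0.6,0.5],"twist": [0.01,0,0.308]}
    - {"gripper": 0,"dp": [-24,0.8,1],"twist": [0.01,0,0.308]}
    - {"gripper": 0,"dp": [-26.4,0.9,1.8],"twist": [0.01,0,0.308]}

```text
clock: 45.12
tool_pos: [0.5327, 0.0274, 0.1004]
orientation: [180.0, -0.2, 83.3]
force: [0.0, 0.5, -0.3]
opening: 0.0109
```

>>> drive_tool:
  targets:
    - {"gripper": 0,"dp": [0,0,0],"twist": [0,0,0]}
    - {"gripper": 0,"dp": [0,0,0],"twist": [0,0,0]}

```text
clock: 45.38
tool_pos: [0.5321, 0.0279, 0.1001]
orientation: [-180.0, -0.2, 83.3]
force: [-0.4, -0.1, -2.1]
opening: 0.0109
```

```bash
python3 -c "
from h import *
w=world(-.055,0); print(w)
goal(*w,.037,83.45)"
```

```text
[0.532559   0.03057386]
dp [0.24, 0.02, 6.32] tw [-0.001, -0.004, -0.003] pos [0.5321 0.0279 0.1001] [-179.95   -0.23   83.28] t 45.38
```

>>> drive_tool:
  targets:
    - {"gripper": 0,"dp": [0.24,0,3],"twist": [0,-0.004,-0.003]}
    - {"gripper": 0,"dp": [0.24,0,5],"twist": [0,-0.004,-0.003]}
    - {"gripper": 0,"dp": [0.24,0,6.1],"twist": [0,-0.004,-0.003]}
    - {"gripper": 0,"dp": [0.24,0,6.4],"twist": [0,-0.004,-0.003]}
    - {"gripper": 0,"dp": [0.24,0,6.4],"twist": [0,-0.004,-0.003]}

```text
clock: 46.0
tool_pos: [0.533, 0.0309, 0.0368]
orientation: [180.0, -0.0, 83.5]
force: [1.0, -0.5, -0.9]
opening: 0.0109
```

```bash
python3 -c "
from h import *
snap('side','pics/z1.png',crop=(180,110,330,280),scale=3.4)
s=env.read_state()
w=world(.002,0)
goal(*w,.036,83.45);print(rel(s['tool_pos']),s['force'])"
```

```text
dp [-0.03, 5.64, 0.11] tw [0.001, -0.0, 0.0] pos [0.5332 0.0307 0.037 ] [ 1.7995e+02 -1.0000e-02  8.3470e+01] t 46.05
[-0.0544  0.0002] [ 0.78411247  0.10664844 -1.3215126 ]
```

View pics/z1.png

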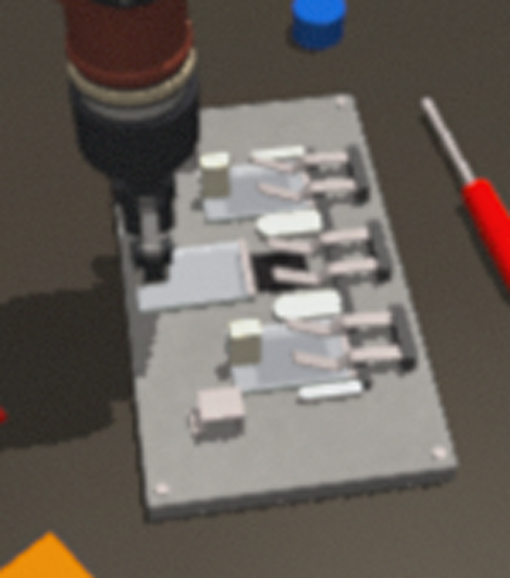

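>>> drive_tool:
  targets:
    - {"gripper": 0,"dp": [0,0.5,0.2],"twist": [0,0,0]}
    - {"gripper": 0,"dp": [0,1.6,0.2],"twist": [0,0,0]}
    - {"gripper": 0,"dp": [0,2.7,0.2],"twist": [0,0,0]}
    - {"gripper": 0,"dp": [0,3.7,0.2],"twist": [0,0,0]}
    - {"gripper": 0,"dp": [0,4.6,0.2],"twist": [0,0,0]}

```text
clock: 46.68
tool_pos: [0.5775, 0.0257, 0.0356]
orientation: [-179.7, -0.0, 83.5]
force: [-6.1, 1.4, 11.9]
opening: 0.0108
```

>>> drive_tool:
  targets:
    - {"gripper": 0,"dp": [0,0.5,0.1],"twist": [0,0,0]}
    - {"gripper": 0,"dp": [0,0.9,0.1],"twist": [0,0,0]}
    - {"gripper": 0,"dp": [0,1.3,0.1],"twist": [0,0,0]}
    - {"gripper": 0,"dp": [0,1.5,0.1],"twist": [0,0,0]}
    - {"gripper": 0,"dp": [0,1.5,0.1],"twist": [0,0,0]}

```text
clock: 47.3
tool_pos: [0.5887, 0.0248, 0.0356]
orientation: [-179.0, -0.0, 83.5]
force: [-14.4, 2.7, 17.5]
opening: 0.0108
```

```bash
python3 -c "
from h import *
snap('side','pics/z2.png',crop=(180,110,330,280),scale=3.4)
s=env.read_state()
w=world(.002,0)
goal(*w,.036,83.45);print(rel(s['tool_pos']),s['force'])"
```

```text
dp [-0.07, 0.06, -0.04] tw [-0.017, -0.0, 0.001] pos [0.5887 0.0248 0.0356] [-1.7905e+02 -1.0000e-02  8.3480e+01] t 47.35
[0.0014 0.0007] [-15.26981529   2.10917113  17.09375794]
```

View pics/z2.png

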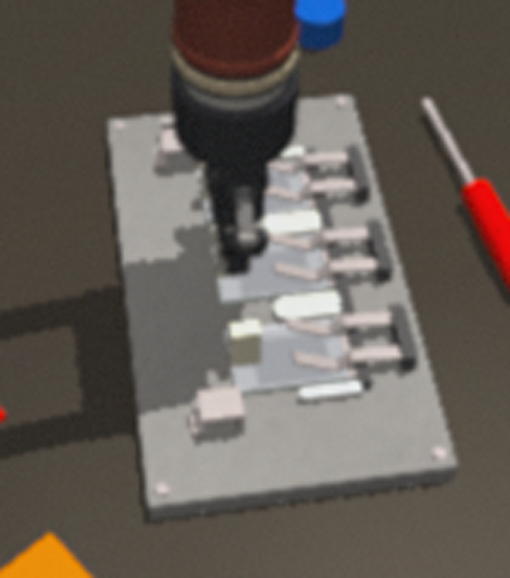

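Home (stop reached, 15 N, expected +0.0024−1 mm). Release and inspect all bays.

>>> drive_tool:
  targets:
    - {"gripper": 0,"dp": [0,0,0],"twist": [-0.015,0,0]}
    - {"gripper": 0.3,"dp": [0,0,0],"twist": [-0.015,0,0]}
    - {"gripper": 0.3,"dp": [0,0,0],"twist": [-0.015,0,0]}
    - {"gripper": 0.3,"dp": [0,0,0],"twist": [-0.015,0,0]}

```text
clock: 47.85
tool_pos: [0.5892, 0.0247, 0.0355]
orientation: [-179.9, -0.0, 83.5]
force: [0.1, -0.1, 0.6]
opening: 0.0256
```

>>> drive_tool:
  targets:
    - {"gripper": 0.3,"dp": [0,0,-4],"twist": [0,0,0]}
    - {"gripper": 0.3,"dp": [0,0,-9],"twist": [0,0,0]}
    - {"gripper": 0.3,"dp": [0,-3,-11],"twist": [0,0,0]}
    - {"gripper": 0.3,"dp": [0,3,-12],"twist": [0,0,0]}
    - {"gripper": 0.3,"dp": [0,6,-12],"twist": [0,0,0]}

```text
clock: 48.48
tool_pos: [0.6503, 0.0175, 0.1567]
orientation: [179.9, -0.0, 83.5]
force: [0.6, 1.1, 0.4]
opening: 0.0257
```

```bash
python3 -c "
from h import *
s,c=snap('wrist','pics/aa1.png',crop=(40,40,440,330),scale=2)
snap('side','pics/aa2.png',crop=(180,110,330,280),scale=3.4)
goal(.392,.204,.13,83.4)"
```

```text
dp [15.6, -27.97, 2.56] tw [0.003, -0.0, 0.001] pos [0.652  0.017  0.1564] [ 1.7983e+02 -1.0000e-02  8.3430e+01] t 48.58
```

View pics/aa1.png

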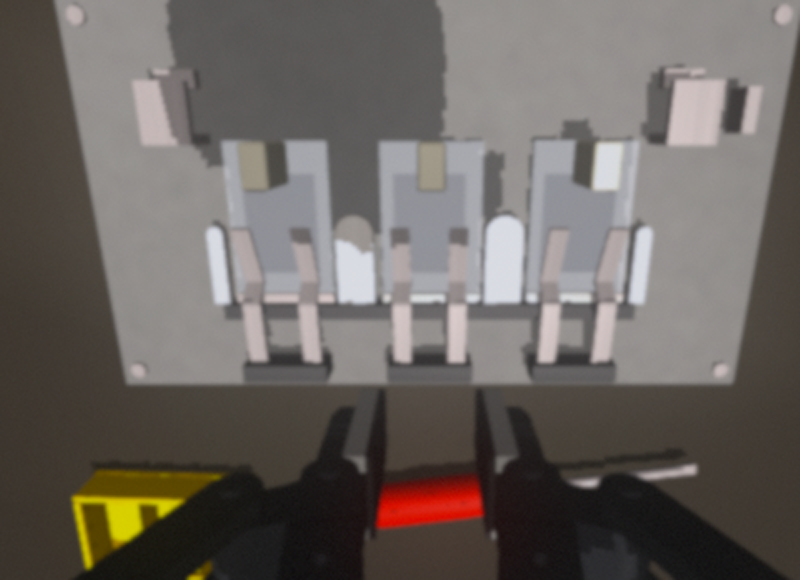

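View pics/aa2.png

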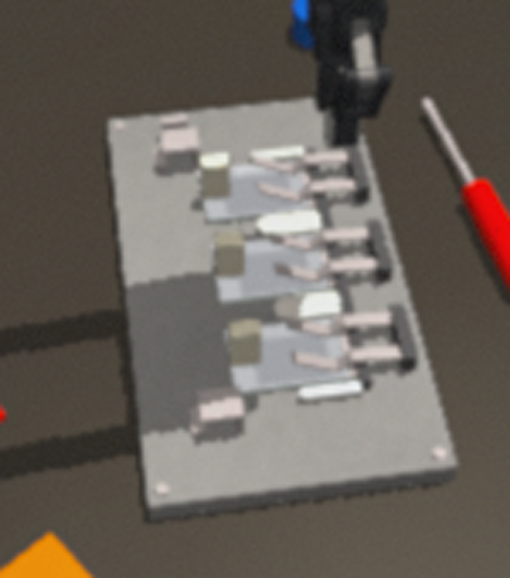

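>>> drive_tool:
  targets:
    - {"gripper": 0.35,"dp": [3,-6,0],"twist": [0,0,0]}
    - {"gripper": 0.35,"dp": [6,-12,0],"twist": [0,0,0]}
    - {"gripper": 0.35,"dp": [9,-18,0],"twist": [0,0,0]}
    - {"gripper": 0.35,"dp": [12,-23,0],"twist": [0,0,0]}
    - {"gripper": 0.35,"dp": [15.5,-28.5,1],"twist": [0,0,0]}

```text
clock: 49.2
tool_pos: [0.3926, 0.1983, 0.1472]
orientation: [179.8, -0.1, 83.4]
force: [-0.4, 0.7, 0.1]
opening: 0.0295
```

>>> drive_tool:
  targets:
    - {"gripper": 0.35,"dp": [0.5,-1,0],"twist": [0,0,0]}
    - {"gripper": 0.35,"dp": [0.5,-1,0],"twist": [0,0,0]}
    - {"gripper": 0.35,"dp": [0.5,-1,0],"twist": [0,0,0]}

```text
clock: 49.58
tool_pos: [0.3848, 0.204, 0.1478]
orientation: [179.7, -0.1, 83.3]
force: [1.0, -1.0, 0.2]
opening: 0.0299
```

```bash
python3 -c "
from h import *
s,c=snap('wrist','pics/bb1.png',scale=1.5)
goal(.384,.204,.13,83.4)"
```

```text
dp [0.0, -0.1, 1.78] tw [0.006, -0.001, -0.002] pos [0.3849 0.2038 0.1478] [ 1.7968e+02 -8.0000e-02  8.3290e+01] t 49.62
```

View pics/bb1.png

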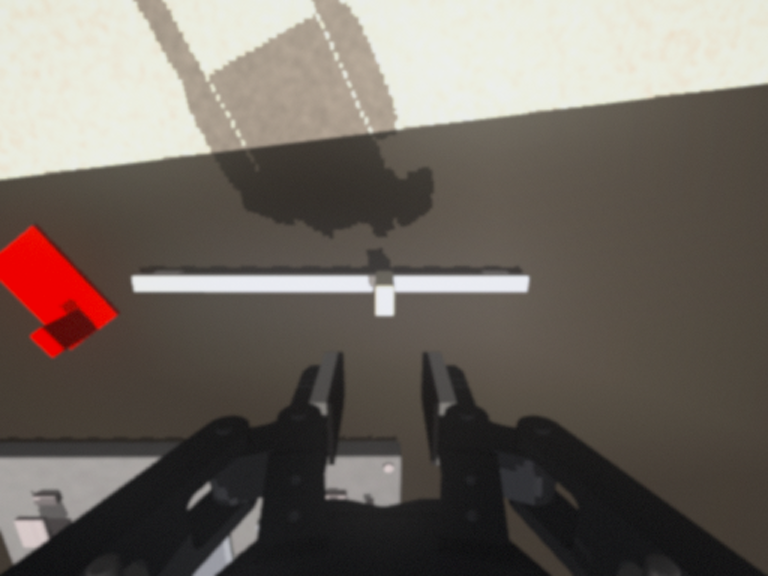

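```bash
python3 -c "
from h import *
s=env.read_state();c=env.camera('wrist')
f=lambda p:np.array(p)/1.5-.17
q=ray(c,f((384.5,301)),.051,s); print('tab',q)
for v in (275.5,292.5):
  e1=ray(c,f((132,v)),.015,s);e2=ray(c,f((529,v)),.015,s);d=e2-e1;y=np.degrees(np.arctan2(d[1],d[0]));print(e1,e2,np.linalg.norm(d),'toolyaw',y)
ey=d/np.linalg.norm(d)
u=np.array([np.cos(np.radians(83.4-90)),np.sin(np.radians(83.4-90))]); t=q[:2]-u*.006; print(t)
goal(*t,.026,83.4)
"
```

```text
tab [0.39026901 0.20506524 0.051     ]
[0.36384797 0.03296849 0.015     ] [0.39609813 0.30504328 0.015     ] 0.2739794921911505 toolyaw 83.24003575640167
[0.37583414 0.02919547 0.015     ] [0.40853294 0.30495212 0.015     ] 0.2776885714058864 toolyaw 83.23753319680907
[0.38430878 0.20575487]
dp [0.17, -0.14, 12.17] tw [0.005, -0.001, -0.002] pos [0.3848 0.2038 0.1477] [ 1.797e+02 -8.000e-02  8.328e+01] t 49.67
```

>>> drive_tool:
  targets:
    - {"gripper": 0.35,"dp": [0.15,-0.2,6],"twist": [0.005,0,0]}
    - {"gripper": 0.35,"dp": [0.15,-0.2,10],"twist": [0.005,0,0]}
    - {"gripper": 0.35,"dp": [0.15,-0.2,11.7],"twist": [0.005,0,0]}
    - {"gripper": 0.35,"dp": [0.15,-0.2,12.2],"twist": [0.005,0,0]}
    - {"gripper": 0.35,"dp": [0.15,-0.2,12.2],"twist": [0.005,0,0]}

```text
clock: 50.3
tool_pos: [0.3846, 0.2054, 0.0259]
orientation: [180.0, -0.1, 83.2]
force: [0.2, 0.8, 0.2]
opening: 0.0302
```

```bash
python3 -c "
from h import *
s,c=snap('wrist','pics/bb2.png',scale=1.5)
goal(.3843,.2057,.026,83.3)"
```

```text
dp [-0.01, -0.07, 0.05] tw [0.002, -0.002, -0.001] pos [0.385  0.2057 0.0265] [ 1.799e+02 -1.200e-01  8.323e+01] t 50.35
```

View pics/bb2.png

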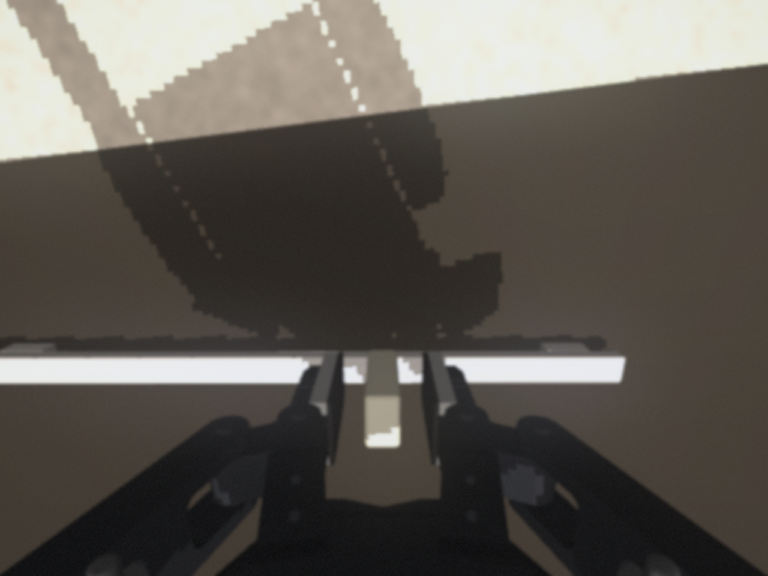

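>>> drive_tool:
  targets:
    - {"gripper": 0,"dp": [0,-0.1,0.1],"twist": [0.002,-0.002,0]}
    - {"gripper": 0,"dp": [0,-0.1,0.1],"twist": [0.002,-0.002,0]}
    - {"gripper": 0,"dp": [0,-0.1,0.1],"twist": [0.002,-0.002,0]}

```text
clock: 50.72
tool_pos: [0.3854, 0.2062, 0.0268]
orientation: [179.9, -0.1, 83.2]
force: [0.1, -1.1, 5.7]
opening: 0.0109
```

```bash
python3 -c "
from h import *
s=env.read_state();d=(s['tool_pos'][:2]-np.array([.3903,.2050])); m,ex,ey=frame(MID,YAW); print(d@ex,d@ey,s['tool_pos'],s['orientation'],s['force'],s['opening'])"
```

```text
-0.00499150645610111 0.00063686172314065 [0.38541372 0.20620209 0.02675092] [ 1.79855143e+02 -6.40633051e-02  8.32482745e+01] [ 0.07309704 -1.08182535  5.73161458] 0.010856525702021703
```

>>> drive_tool:
  targets:
    - {"gripper": 0,"dp": [0,0,-3],"twist": [0,0,0]}
    - {"gripper": 0,"dp": [0,0,-6],"twist": [0,0,0]}
    - {"gripper": 0,"dp": [-1,1,-6.5],"twist": [0,0,0]}
    - {"gripper": 0,"dp": [-4,4,-6.5],"twist": [0,0,0]}

```text
clock: 51.22
tool_pos: [0.4199, 0.1616, 0.0914]
orientation: [179.9, -0.1, 83.4]
force: [0.1, -0.4, -2.6]
opening: 0.0108
```

```bash
python3 -c "
from h import *
w=world(-.072,.0105); print(w)
goal(*w,.085,83.4)"
```

```text
[0.5168677  0.04294452]
dp [-10.68, 10.98, 0.66] tw [0.003, -0.001, 0.001] pos [0.4199 0.1616 0.0914] [ 1.7986e+02 -8.0000e-02  8.3430e+01] t 51.23
```

>>> drive_tool:
  targets:
    - {"gripper": 0,"dp": [-4,4,0],"twist": [0.003,0,0]}
    - {"gripper": 0,"dp": [-7.5,8,0],"twist": [0.003,0,0]}
    - {"gripper": 0,"dp": [-10.2,10.5,0],"twist": [0.003,0,0]}
    - {"gripper": 0,"dp": [-10.7,11,0.5],"twist": [0.003,0,0]}
    - {"gripper": 0,"dp": [-10.7,11,0.5],"twist": [0.003,0,0]}

```text
clock: 51.85
tool_pos: [0.5153, 0.0423, 0.0846]
orientation: [-179.7, -0.1, 83.4]
force: [-0.2, 0.5, -1.8]
opening: 0.0108
```

```bash
python3 -c "
from h import *
s,c=snap('wrist','pics/cc1.png',scale=1.5)
print(rel(s['tool_pos']))
w=world(-.071,.0105)
goal(*w,.048,83.4)"
```

```text
[-0.0735  0.0097]
dp [0.01, 0.29, 3.69] tw [-0.004, -0.002, 0.0] pos [0.5151 0.043  0.0849] [-1.7975e+02 -9.0000e-02  8.3410e+01] t 51.9
```

View pics/cc1.png

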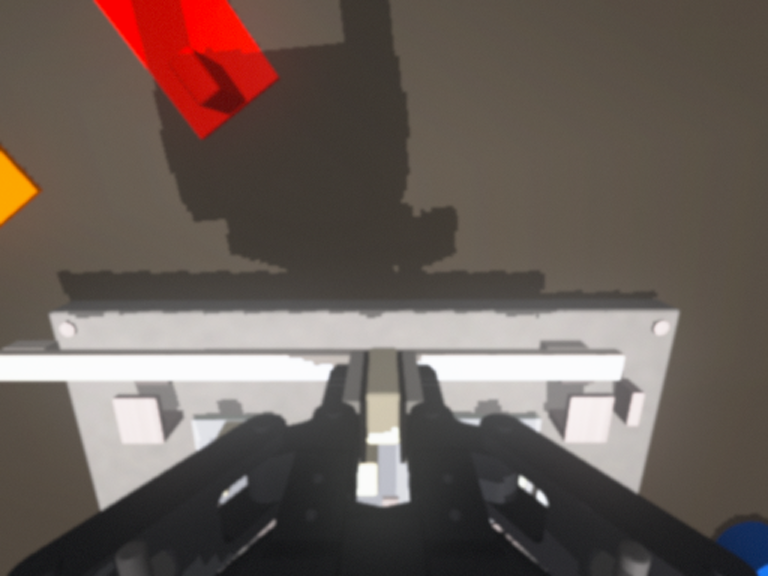

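>>> drive_tool:
  targets:
    - {"gripper": 0,"dp": [0,0.25,2],"twist": [-0.004,0,0]}
    - {"gripper": 0,"dp": [0,0.25,3],"twist": [-0.004,0,0]}
    - {"gripper": 0,"dp": [0,0.25,3.6],"twist": [-0.004,0,0]}
    - {"gripper": 0,"dp": [0,0.25,3.8],"twist": [-0.004,0,0]}
    - {"gripper": 0,"dp": [0,0.25,3.8],"twist": [-0.004,0,0]}

```text
clock: 52.52
tool_pos: [0.5179, 0.0429, 0.0473]
orientation: [180.0, -0.1, 83.4]
force: [0.5, -0.9, -1.0]
opening: 0.0106
```

```bash
python3 -c "
from h import *
s,c=snap('wrist','pics/cc2.png',scale=1.5)
snap('side','pics/cc3.png',crop=(180,110,330,280),scale=3.4)
print(rel(s['tool_pos']),s['force'])
w=world(-.029,.0105)
goal(*w,.047,83.4)"
```

```text
[-0.071   0.0106] [ 0.50909638 -0.89745769 -0.9642949 ]
dp [0.01, 4.18, 0.04] tw [0.001, -0.002, 0.0] pos [0.518  0.0427 0.0474] [ 1.7994e+02 -9.0000e-02  8.3420e+01] t 52.62
```

View pics/cc2.png

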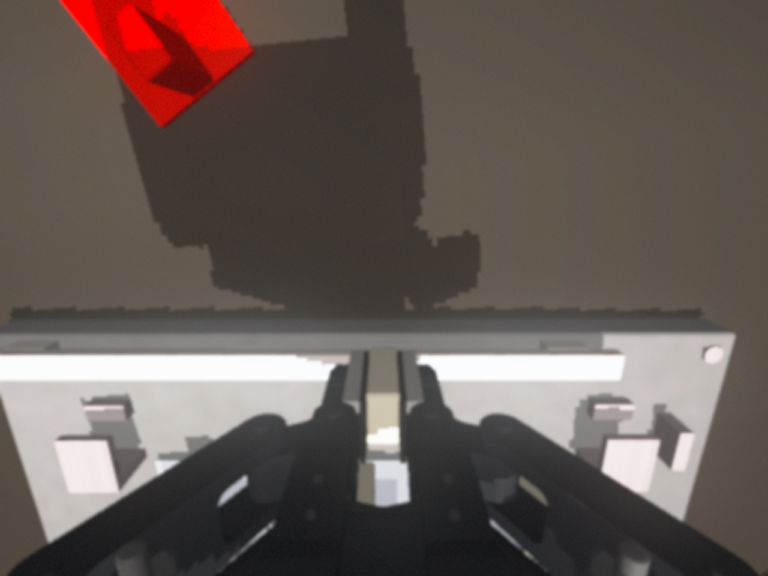

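View pics/cc3.png

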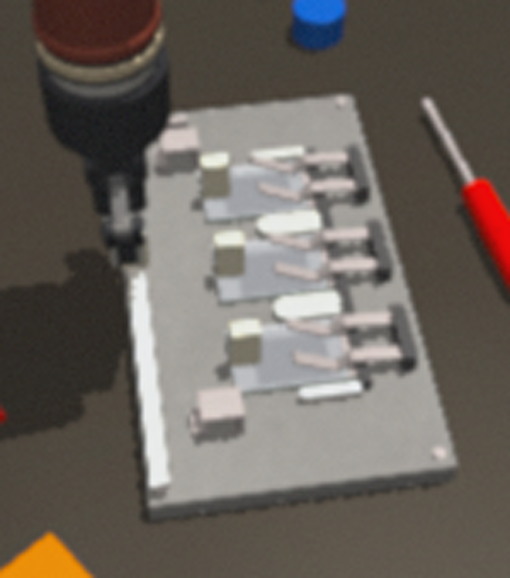

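>>> drive_tool:
  targets:
    - {"gripper": 0,"dp": [0,1,0.05],"twist": [0,0,0]}
    - {"gripper": 0,"dp": [0,2,0.05],"twist": [0,0,0]}
    - {"gripper": 0,"dp": [0,3,0.05],"twist": [0,0,0]}
    - {"gripper": 0,"dp": [0,3.8,0.05],"twist": [0,0,0]}
    - {"gripper": 0,"dp": [0,4,0.05],"twist": [0,0,0]}

```text
clock: 53.25
tool_pos: [0.5586, 0.038, 0.047]
orientation: [179.9, -0.1, 83.4]
force: [-0.0, 0.5, -0.3]
opening: 0.0107
```

```bash
python3 -c "
from h import *
s,c=snap('wrist','pics/dd2.png',scale=1.5)
snap('side','pics/dd3.png',crop=(180,110,330,280),scale=3.4)
s=env.read_state()
print(rel(s['tool_pos']),s['force'])
w=world(-.030,.0105)
goal(*w,.047,83.4)"
```

```text
[-0.0305  0.0104] [ 0.24805947  0.9910244  -0.05214906]
dp [0.01, 0.05, -0.01] tw [0.001, -0.001, 0.001] pos [0.5581 0.0381 0.0469] [ 1.7993e+02 -8.0000e-02  8.3430e+01] t 53.35
```

View pics/dd2.png

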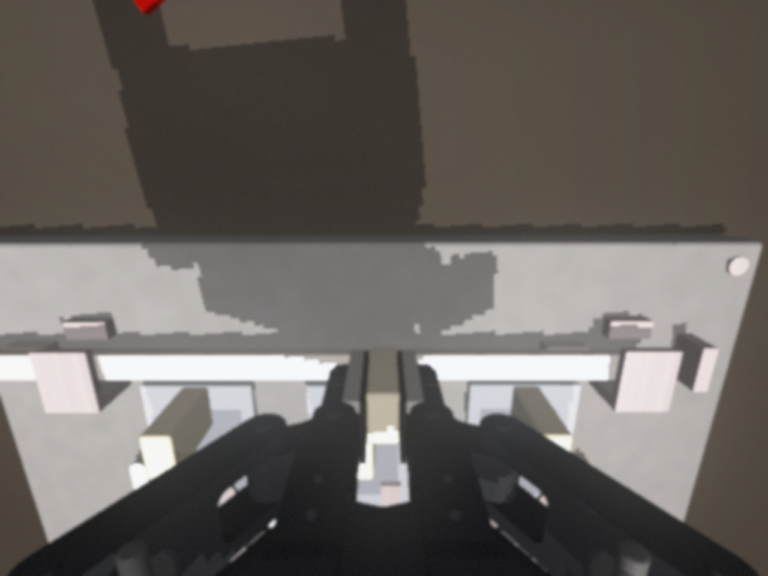

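View pics/dd3.png

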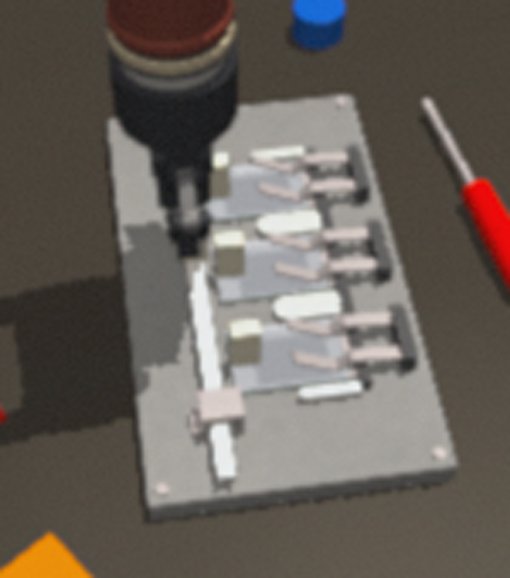

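```bash
python3 -c "
from h import *
s=env.read_state();c=env.camera('wrist')
im=c['img'][:,:,::-1]
cv2.imwrite('pics/ee1.png',cv2.resize(im[200:290,360:512],None,fx=5,fy=5,interpolation=cv2.INTER_CUBIC))
f=lambda p:np.array(p)/1.5-.17
for n,p,z in [('strip rear R',(500,354),.035),('strip front R',(500,380),.035),('strip rear L',(200,354),.035),('strip frontL',(200,381),.035),('roof near',(650,351),.043),('roof far',(645,411),.043),('roofL near',(65,352),.043),('roofL far',(70,412),.043),('endR',(609,366),.035),('tab top',(383,415),.071),('corner',(761,243),.02)]:
  print(n,rel(ray(c,f(p),z,s)))
"
```

```text
strip rear R [-0.032   0.0593]
strip front R [-0.0199  0.0603]
strip rear L [-0.0322 -0.0641]
strip frontL [-0.0197 -0.0659]
roof near [-0.0372  0.1151]
roof far [-0.0101  0.1184]
roofL near [-0.0371 -0.1126]
roofL far [-0.01  -0.117]
endR [-0.0264  0.1051]
tab top [-0.0276  0.0111]
corner [-0.0752  0.1678]
```

View pics/ee1.png

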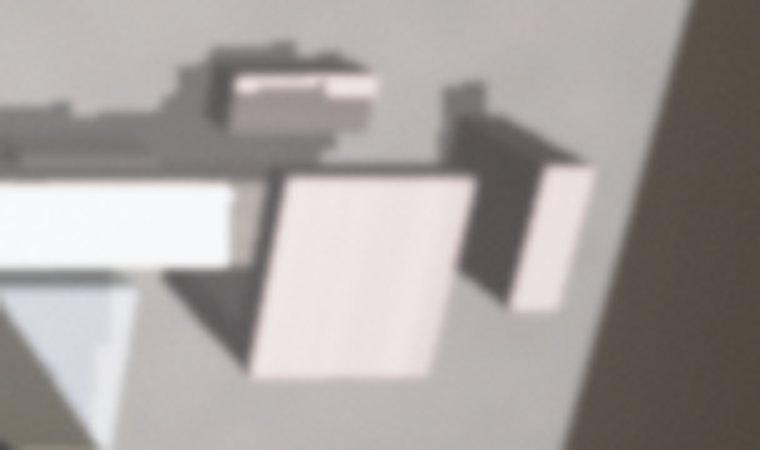

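>>> drive_tool:
  targets:
    - {"gripper": 0,"dp": [0.3,0.1,0],"twist": [0,0,0]}
    - {"gripper": 0,"dp": [1.0,0.1,0],"twist": [0,0,0]}
    - {"gripper": 0,"dp": [1.7,0.1,0],"twist": [0,0,0]}
    - {"gripper": 0,"dp": [2.3,0.1,0],"twist": [0,0,0]}
    - {"gripper": 0,"dp": [2.6,0.1,0],"twist": [0,0,0]}

```text
clock: 54.02
tool_pos: [0.5618, 0.0645, 0.0469]
orientation: [179.9, -0.1, 83.5]
force: [0.2, -0.3, -0.8]
opening: 0.0106
```

>>> drive_tool:
  targets:
    - {"gripper": 0,"dp": [0.1,0,0],"twist": [0,0,0]}
    - {"gripper": 0,"dp": [0.1,0,0],"twist": [0,0,0]}

```text
clock: 54.28
tool_pos: [0.5619, 0.0657, 0.0469]
orientation: [179.9, -0.1, 83.5]
force: [0.1, -0.2, -0.5]
opening: 0.0108
```

```bash
python3 -c "
from h import *
s,c=snap('wrist','pics/ff2.png',scale=1.5)
snap('side','pics/ff3.png',crop=(180,110,330,280),scale=3.4)
s=env.read_state()
print(rel(s['tool_pos']),s['force'],s['tool_pos'])"
```

```text
[-0.0298  0.038 ] [0.22180302 1.20959369 0.12998908] [0.56190855 0.06544643 0.04694431]
```

View pics/ff2.png

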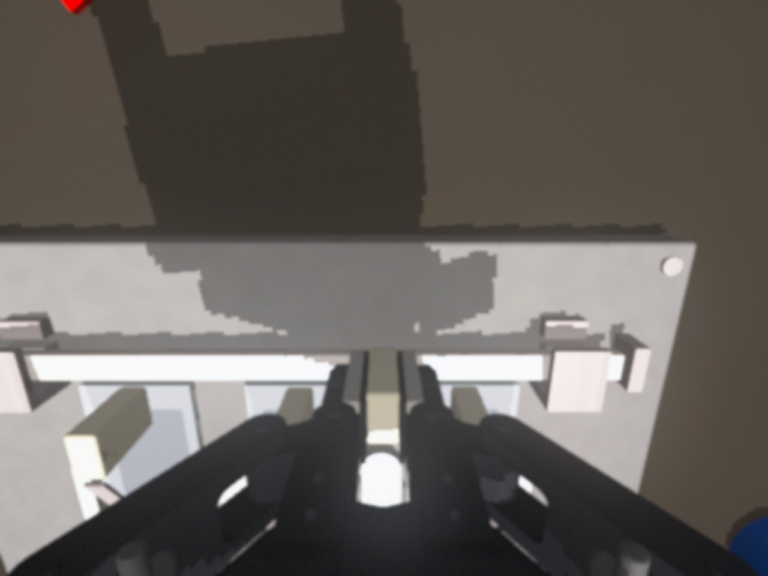

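View pics/ff3.png

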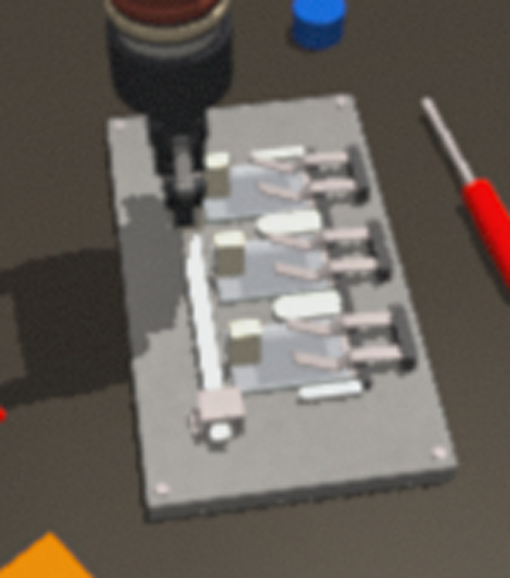

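>>> drive_tool:
  targets:
    - {"gripper": 0.25,"dp": [0,0,0],"twist": [0,0,0]}
    - {"gripper": 0.25,"dp": [0,0,0],"twist": [0,0,0]}
    - {"gripper": 0.25,"dp": [0,0,0],"twist": [0,0,0]}

```text
clock: 54.75
tool_pos: [0.562, 0.0653, 0.0471]
orientation: [179.9, -0.1, 83.5]
force: [1.0, 0.3, 0.3]
opening: 0.0214
```

>>> drive_tool:
  targets:
    - {"gripper": 0.25,"dp": [0,0,-3],"twist": [0,0,0]}
    - {"gripper": 0.25,"dp": [0,0,-7],"twist": [0,0,0]}
    - {"gripper": 0.25,"dp": [0,0,-11],"twist": [0,0,0]}
    - {"gripper": 0.25,"dp": [-2,1,-14],"twist": [0,0,0]}
    - {"gripper": 0.25,"dp": [-3,2,-15],"twist": [0,0,0]}

```text
clock: 55.38
tool_pos: [0.5801, 0.0323, 0.1998]
orientation: [179.6, -0.1, 83.4]
force: [0.2, 0.9, -0.3]
opening: 0.0213
```

>>> drive_tool:
  targets:
    - {"gripper": 0.25,"dp": [0,0,0],"twist": [0,0,0]}
    - {"gripper": 0.25,"dp": [0,0,0],"twist": [0,0,0]}
    - {"gripper": 0.25,"dp": [0,0,0],"twist": [0,0,0]}

```text
clock: 55.75
tool_pos: [0.5788, 0.0329, 0.1978]
orientation: [179.9, -0.1, 83.5]
force: [-0.6, 0.4, 1.2]
opening: 0.0215
```

```bash
python3 -c "
from h import *
s,c=snap('wrist','pics/gg2.png',crop=(40,60,440,350),scale=2)
snap('side','pics/gg3.png',crop=(160,90,360,290),scale=2.9)
s=env.read_state()
print(s['tool_pos'],s['orientation'],s['force'])"
```

```text
[0.57914251 0.03281217 0.19840013] [ 1.79793667e+02 -1.00742135e-01  8.34676178e+01] [-0.52284732  0.01158869  0.16127006]
```

View pics/gg2.png

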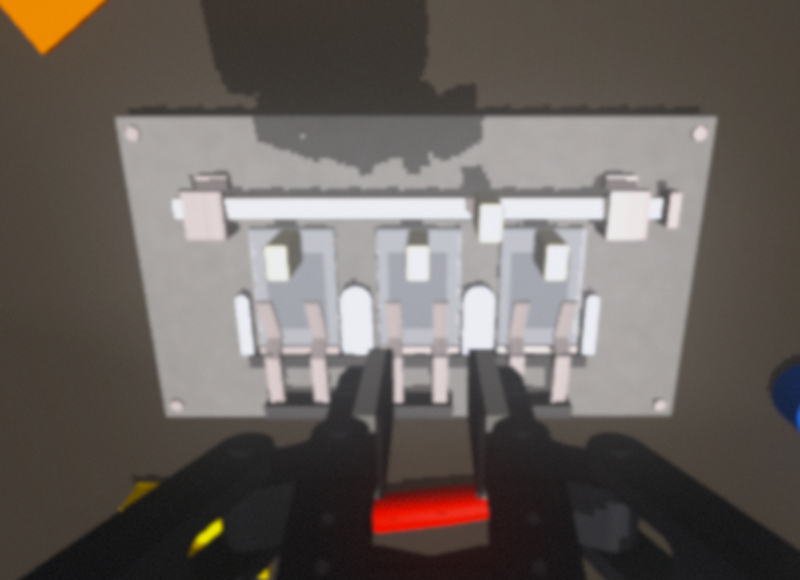

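View pics/gg3.png

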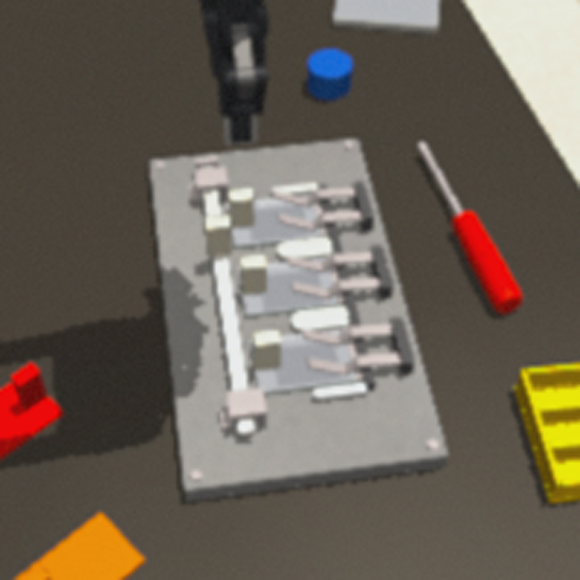

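```bash
python3 - <<'E'
from h import *
s=env.read_state(); c=env.camera('wrist')
f=lambda x,y:np.array([x,y])/2+np.array([40,60])-.25
P=np.array([ray(c,f(*q),0.02,s)[:2] for q in [(116,116),(716,117),(671,416),(165,416)]])
yd=P[1]-P[0]+P[2]-P[3]; yaw=np.arctan2(-yd[0],yd[1]); ex=np.array([np.cos(yaw),np.sin(yaw)]);ey=np.array([-ex[1],ex[0]])
k=.34/np.linalg.norm(yd/2); m=P.mean(0)-ex*.0225; print(np.degrees(yaw),m,k)
for n,p,z in [('bar',(489,223),.071),('p1',(278,262),.061),('p2',(418,263),.061),('p3',(555,262),.061),('r1',(292,227),.025),('r2',(418,227),.025),('r3',(543,227),.025),('strip',(350,208),.035),('stripR',(555,209),.035),('keepR',(205,216),.043),('keepL',(627,215),.043)]:
    q=ray(c,f(*p),z,s)[:2]-m; print(n,(q@ex*k).round(4),(q@ey*k).round(4))
c=env.camera('top'); im=c['img'][:,:,::-1]
cv2.imwrite('pics/hh.png',cv2.resize(im[80:270,60:440],None,fx=2.1,fy=2.1,interpolation=cv2.INTER_CUBIC))
E
```

```text
-6.6435929826996265 [0.58806881 0.02461038] 1.0068231382778134
bar -0.0253 0.0375
p1 -0.0015 -0.0734
p2 -0.001 0.0014
p3 -0.0016 0.0746
r1 -0.0119 -0.0738
r2 -0.012 0.0007
r3 -0.012 0.0747
strip -0.0254 -0.0375
stripR -0.0249 0.0786
keepR -0.0225 -0.1168
keepL -0.0233 0.1169
```

View pics/hh.png

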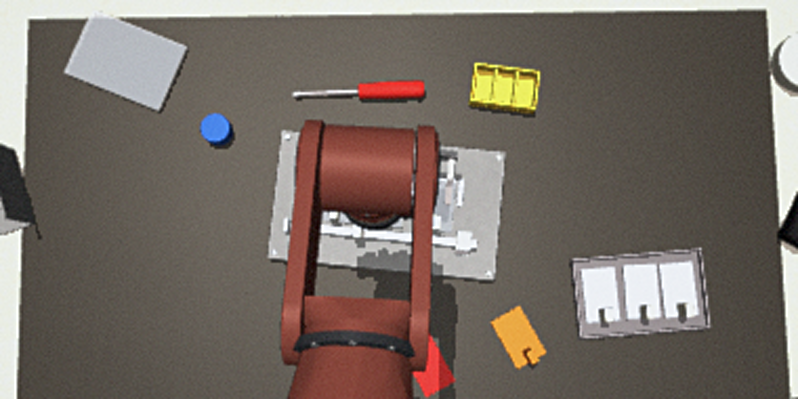

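```bash
python3 -c "
from bench import env
print(env.hand_in())"
```

```text
the job is handed in; nothing more can be done
None
```

The job is handed in at about 56 s of robot time. The interface gives no verdict, so what follows is my own checks.

**What I did**
- I slid the locking bar 25 mm sideways, drew it back about 43 mm, and stood it on the bench in front of the panel.
- All three blanks were drawn out and lie side by side in the grey tray.
- All three glass panes are in bays 1, 2 and 3. Each was pushed to its stop and went no further at 15–19 N. One of the left panes was knocked aside during the run, so I located it again before picking it up.
- The bar is back under both keepers and slid to its locked place. I gripped its tab slightly to the rear to keep clear of the pane tabs.

**Last checks, from the wrist, side and top pictures**

| Item | Position found |
|---|---|
| Bar tab, in panel axes (expected about x −24, y +37.5) | x −25.3 mm, y +37.5 mm |
| Pane tabs across the panel (expected −75, 0, +75) | y −73.4, +1.4, +74.6 mm |
| Pane tabs along the push direction (expected 0) | x −1.0 to −1.6 mm |

- **Panes:** The pane rear edges read about 2 mm short of nominal, but all three read the same to 0.1 mm. The blanks read much the same when they were home, so I took it as camera bias. The steel beads lie against the stop rail and the clip bends sit behind them. Clip angles could only be judged by eye.
- **Blanks:** All three look flat inside the tray.
- **Bystanders:** The screwdriver, bit case and cap look unmoved in the last top view; I did not measure them.
- **Robot:** It is clear of everything.

**What went wrong:** While freeing the bar, my fingers nudged blank 2's tab about 7 mm sideways in its bay. I corrected for that when gripping it, and it did no lasting harm.

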